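# Pack the empty seal tubs into the cage carrier and pin its gate

## Robot

A 7-joint arm with a two-finger parallel gripper is mounted at the origin on the work surface. World frame = base frame: x ahead of the robot, y to its left, z up, the work surface at z = 0. Lengths are in m, angles in rad, forces in N, time in s.
With the tool pointing down it reaches from about 0.425 to 0.95 m from the base axis. Payload 4.7 kg.
Tool frame: the origin (TCP) lies at the very end of the fingers, on their centre line; the grasp point (between the pads) lies 19 mm behind it; z points along the fingers, x is the direction in which the jaws open and shut, and the axes are right-handed (so a half turn about z gives the same grasp; the last joint's range is limited). The gripper opens to 85 mm and grips with 20 to 120 N. Pads are 22 mm wide; open, the fingers measure 114 mm over their backs; the gripper's body (76 mm by 85 mm) begins 54 mm behind the grasp point. The pads swing forward as they close: fully open they stand 13 mm farther back than shut.
Start: joints at [1.313, 0.469, -0.049, 1.532, 0.024, 1.141, -0.082], TCP at [0.153, -0.657, 0.231] pointing down, gripper open.
Joint ranges: [-2.59, 2.59], [-0.33, 1.99], [-1.39, 1.29], [0.1, 2.45], [-1.04, 4.18], [0.21, 1.99], [-2.66, 2.66]. Speed limits (rad/s): [2.57, 2.57, 3.14, 3.14, 3.14, 3.14, 3.14].

## Interface

Orientations are given as [roll, pitch, yaw] about the fixed x, y, z axes, in that order (R = Rz(yaw) Ry(pitch) Rx(roll)).
In Python, from cell import monitor, viewer, job gives the robot as it stands. The module is installed in compiled form; this text tells all that it offers.
- The arm moves only by the tool drive_tool, never from a script. Its argument "steps" is a list of rows, each an object with "travel": the shift along the tool's x, y, z in units of 40 mm (1.0 is 40 mm), a list of three; "twist": the turn, a rotation vector about the tool's x, y, z in units of 5 degrees (1.0 is 5 degrees), a list of three; "hand": the finger opening in mm, from 0 to 85.4. In form: [{"travel": [dx, dy, dz], "twist": [rx, ry, rz], "hand": hand}, ...]. A call has exactly 10 rows; each row is the pose to reach, as a shift and turn from the pose commanded when the call began, along the tool's axes at that moment; what a row does not reach only later rows make up. A row lasts 1/8 s, in which the tool goes at most 62.5 mm and 10.7 degrees, less where a joint would pass 70% of its speed; a pose out of reach is approached as far as the arm can. A call with a gripper value outside its range is refused whole. The fingers move at their own pace and stop on an object; the grip force is fixed at half the most. Time passes only in rows, so rows that repeat a pose let the fingers close, or fill a call up. It gives the time, the measured TCP pose, the force and the opening at its end, in the units of the state.
- monitor.get_state(): the state, without advancing time (a new reading comes with each control period).
- viewer.snapshot(name): name is "scene" or "top" or "wrist"; returns a dict with "image" (384x512x3 uint8, red, green, blue), "vertical_fov" (degrees; the focal length in pixels is half the picture's height over the tangent of half this angle, whatever the lens; pixels are square), "cx", "cy" (the principal point, pixels), "R" (3x3) and "t" (3): a world point X has camera coordinates R X + t. Camera axes: x right, y down, z forward; pixel columns grow to the right and rows downward; lengths in m; the calibration is good to about 2 mm. A picture is of the moment at which its call begins. There is no depth.
- job.job_done(): hands the job in, once; it reports no verdict.
Trained networks look in a picture, given as the dict that the camera call returned (one of the last four; its "shot" number tells which), for a name from the list of things; names that differ only in an ending like _2 or _b are one class to them, and where a whole thing is asked for, a point or a joint stands for the part that bears it (a point fixed in the world has none). Each returns a list of dicts, best first, with "conf" (0 to 1); they miss things now and then, are a little off and sometimes report something else, mostly with a low value. They report only what shows in the picture. A call takes as long as a camera call.
- viewer.look_for(thing, picture): "point" ([column, row] in pixels, amid what is visible of it).
- viewer.silhouettes(thing, picture): "pixels" (384x512 bool, what is visible of it) and "point" ([column, row] in pixels, amid what is visible of it).
The state is a dict: "clock": time; "joints": joint angles; "qd": joint speeds; "effort": joint torques, N m; "tcp_pos": TCP position; "ee_rot": TCP orientation; "force": force on the tool from outside, world axes, zero at the start; "ft_torque": the same for the moment, N m; "width": finger opening in m.
Only numpy, scipy, OpenCV 4.12 (cv2) and the standard library are available. Lean on these libraries where they do the work, as an engineer would, in place of code of your own. Each camera call takes 0.05 s, during which the arm holds its last target.

## Task

Nest all the empty white tubs on the bench upright into one stack in the blue carrier, the lowest standing on its floor between the four guide rods. Then swing the carrier's gate fully shut, so that the slotted hasp passes over the stud, and then take the R-clip from the pin rail and push its straight leg down through the stud's cross-hole until the bent leg has ridden over the stud and snapped home underneath. Let go of everything, and leave the other things where they are.

Things in the scene. Friction and masses are not known exactly. Their poses are not given: they have to be found in the camera images.
- tub1: Round open tub of white plastic, 80 mm high, 90 g. Foot 42 mm across, tapering out to 59 mm at 56 mm height; above that a straight collar 66 mm across, 24 mm high, up to the rim. Wall 2 mm. Origin: centre of the underside, z up. Nested, the collar rests on the rim below: each tub stands 24 mm above the one under it. 3 to 5 tubs are there; an absent one reads None.
- tub2: Another tub, the same as tub1; reads None if absent.
- tub3: Another tub, the same as tub1; reads None if absent.
- tub4: Another tub, the same as tub1; reads None if absent.
- tub5: Another tub, the same as tub1; reads None if absent.
- carrier: Low carrier of blue tube bolted to the bench, open above: floor plate 185 x 215 mm, four corner posts up to 112 mm high (at x -85 and +88, y +/-100 mm in its frame), side and back rails with tops at 96 mm. Origin: under the plate's middle, z up; its front, closed by the gate, faces its -x.
- seat (a point): Top of the carrier's floor plate at the middle of the four guide rods: the place of the lowest tub's foot. The rods are upright, 10 mm thick, 105 mm high with round tops, their axes 30 mm from this point in both x and y (at +/-x, +/-y); they leave 4 mm round a tub's collar, and 49 mm between rods for fingers along the carrier's x or y. Axes as the carrier's.
- gate (a joint): Angle of the carrier's swing gate in rad: 0 shut, growing as the free end swings out towards the carrier's -x (clockwise seen from above). It starts open by 0.35 to 0.7, stays where it is left (hinge friction about 0.12 N m), and stops at 0.
- hinge (a point): Point on the gate's upright hinge axis, 95 mm above the bench, on the carrier's front left (+y) side. Axes as the carrier's.
- gate_rail (a point): Point on the gate's top rail, 140 mm from the hinge axis; moves with the gate. The rail is a level blue tube 14 mm thick at 95 mm height, running 170 mm from the hinge along this point's -y; a second one lies 53 mm lower. The outer side is this point's -x: pushing there along its +x shuts the gate.
- hasp (a point): Centre of the hasp's slot at the gate's free end, 200 mm from the hinge axis. The hasp is a steel plate 46 mm wide, 36 mm high and 6 mm thick (x) that passes over the stud as the gate shuts. Axes as the gate rail's.
- stud_hole (a point): Centre of the stud's cross-hole, 95 mm above the bench. The stud is a level round steel shaft, 24 mm in diameter, that juts out along the carrier's -x from its front right post; its tip is 20 mm farther out, the front of the shut hasp 14 mm farther in than this point. The hole, 8.5 mm wide, runs straight down through it. Axes as the carrier's.
- clip: R-clip (double-coil spring cotter) of 6 mm steel wire, 65 g, in its own y-z plane. Origin: on the straight leg, where the shaft's centre lies when the clip is home; z up along that leg, x normal to the clip. The bent leg is on the +y side, bowed round a 24 mm shaft from z -11 to +13 mm, flared tip at y +17, z -24 mm, springy. Starts home in one of the pin rail's holes, leaning up to 0.12 rad.
- clip_coil (a point): Centre of the clip's coil, 8 mm in y and 42 mm in z from the clip's origin. The coil is a disc 28 mm across and 12 mm thick, flat on both sides: the place to grip it, closing along the clip's x. Pulling the clip up off a shaft takes about 15 N. Pushing it on takes 7 to 14 N until the bent leg snaps under, then it stops hard. The clip's x must lie along the shaft; either way round will do.
- clip_tip (a point): Round tip of the clip's straight leg, 38 mm below the clip's origin. Axes as the clip's.
- pin_rail: Fixed rail: a round steel bar 24 mm in diameter and 210 mm long, level at 60 mm height along its x, on two feet 78 mm high at its ends, with three upright 8.5 mm cross-holes at x -65, 0 and +65 mm. It holds the R-clip and two plain headed pins. Origin: on the bench under the bar's middle, z up.
- pin_a: Plain headed steel pin in the pin rail, 7 mm thick, head 18 mm across with its top at 80 mm height. Origin: on its axis at the bar's middle. Bystander: to be left alone.
- pin_b: A second plain headed pin, dark steel, like the other. Bystander: to be left alone.
- tape_roll: Brown roll of parcel tape lying among the tubs, 90 mm across, 48 mm high, 72 mm bore. Origin: centre of the underside. Bystander: to be left alone.
- castor_wheel: Black cage wheel lying flat, 100 mm across, 34 mm high. Origin: centre of the underside. Bystander: to be left alone.
- parcel: Small carton 90 x 80 x 60 mm. Origin: centre of the underside. Bystander: to be left alone.
- parcel_flat: Flat carton 100 x 70 x 35 mm. Origin: centre of the underside. Bystander: to be left alone.
- marker: Black marker lying on the bench, 125 mm long, 14 mm thick. Origin: centre of the underside. Bystander: to be left alone.

How it is judged:
On the way, in this order (a step that is already met when the one before it is completed fails the run):
1. all the tubs that are there stand nested, upright, on the carrier's seat (horizontal distance between each of tub1, tub2, tub3, tub4, tub5 and seat below 0.01 m and angle between each of tub1, tub2, tub3, tub4, tub5's own z axis and vertical below 0.09 rad and z of each of tub1, tub2, tub3, tub4, tub5 in the frame of seat below 0.101 m), for 0.3 s.
2. the gate is shut, with the hasp over the stud (value of joint gate below 0.05 rad), for 0.3 s.
3. the R-clip is home on the stud, in front of the hasp (distance between clip and stud_hole below 0.004 m and angle between the x axis of clip and the x axis of carrier, either way round below 0.25 rad and linear speed of clip below 0.02 m/s and contact force between clip and the fingers below 0.05 N), for 0.3 s.
At the end, for the whole second after the job is handed in: Every tub present stands upright (0.09 rad) and nested on the seat (axis within 10 mm, foot at most 101 mm above it); gate under 0.05 rad; clip released and still, its origin within 4 mm of the cross-hole's centre and its x along the stud (0.25 rad) (all of step 1 and all of step 3 and value of joint gate below 0.05 rad); the robot touches nothing.
It fails at once if one of the other things (pins, tape roll, wheel, parcels, marker) is pushed more than 60 mm away (distance of any of pin_a, pin_b, tape_roll, castor_wheel, parcel, parcel_flat, marker from where it was at the start of the episode above 0.06 m).
Of tub1, tub2, tub3, tub4, tub5 only 3 to 5 are there at a start; the rules pass over those that are not, and their reading is None.
At some moment in a run one of tub1, tub2, tub3, tub4, tub5 may be knocked a few centimetres aside while the robot is not near it.
It also fails if it takes over 210 s, if anything falls off the work surface, if the arm or the gripper's body presses on something with over 40 N, if the wrist force passes 120 N, or if a joint passes its speed limit or range.

## Working session

There is one attempt and no reset: what is moved stays moved. The work goes in short steps, Python scripts to look and compute and a tool call to move; the robot and the scene stay as the last step left them, time stands still between calls to the robot, and variables do not carry over. Pictures are saved under pics/ and viewed, and the job is handed in when it is done.

Besides the shell and the picture viewer there is one more tool, called after "Call:" as name([rows], argument=value, ...), one row to a line, values as JSON. drive_tool: Moves the arm, as the interface text tells. Its arguments: {"type":"object","properties":{"steps":{"type":"array","items":{"type":"object","properties":{"travel":{"type":"array","items":{"type":"number"}},"twist":{"type":"array","items":{"type":"number"}},"hand":{"type":"number"}}}}},"required":["steps"]}

```bash
mkdir -p pics; cat > h.py <<'E'
import numpy as np, cv2
from scipy.spatial.transform import Rotation as Ro
from cell import monitor, viewer, job
def snap(n,f=None):
    s=viewer.snapshot(n)
    if f: cv2.imwrite('pics/'+f+'.png',cv2.cvtColor(s['image'],cv2.COLOR_RGB2BGR))
    return s
def foc(s): return s['image'].shape[0]/2/np.tan(np.radians(s['vertical_fov'])/2)
def ray(s,p):
    f=foc(s); d=np.array([(p[0]-s['cx'])/f,(p[1]-s['cy'])/f,1.]); R=np.array(s['R']);t=np.array(s['t'])
    return -R.T@t, R.T@d
def atz(s,p,z):
    o,d=ray(s,p); return o+d*(z-o[2])/d[2]
def proj(s,X):
    c=np.array(s['R'])@np.array(X)+np.array(s['t']); f=foc(s); return np.array([f*c[0]/c[2]+s['cx'],f*c[1]/c[2]+s['cy']])
def state():
    s=monitor.get_state(); print('t',round(s['clock'],2),'tcp',np.round(s['tcp_pos'],4),'rpy',np.round(s['ee_rot'],4),'F',np.round(s['force'],2),'w',round(s['width'],4)); return s
E
python3 - <<'E'
from h import *
s=state(); print(s)
for n in ['scene','top','wrist']:
    p=snap(n,n+'0'); print(n,p['vertical_fov'],p['cx'],p['cy'],'cam',-np.array(p['R']).T@p['t'])
    for th in ['tub1','carrier','clip','clip_coil','hasp','gate_rail','pin_rail','pin_a','tape_roll','castor_wheel','parcel','marker','stud_hole']:
        try: print(th,[(np.round(d['point']).tolist(),round(d['conf'],2)) for d in viewer.look_for(th,p)])
        except Exception as e: print(th,e)
E
```

```text
t 0.0 tcp [ 0.1529 -0.6568  0.2302] rpy [ 3.1415e+00  2.0000e-03 -1.3420e+00] F [ 0.16  0.23 -0.16] w 0.0851
{'clock': 0.0, 'joints': array([ 1.31313467,  0.4694788 , -0.04858424,  1.53371588,  0.02408397,
        1.14103121, -0.0822483 ]), 'qd': array([-0.00155963, -0.00051572,  0.00051628, -0.00174637,  0.00028495,
       -0.00032881, -0.00170524]), 'effort': array([ 5.35946140e-05, -5.10300136e+01, -4.68764012e-02, -2.37708575e+01,
        1.05915545e-02,  7.58413895e-03, -5.86397704e-06]), 'tcp_pos': array([ 0.15294027, -0.65682255,  0.23022692]), 'ee_rot': array([ 3.14152501e+00,  2.04712789e-03, -1.34196717e+00]), 'force': array([ 0.15519799,  0.23036647, -0.15540392]), 'ft_torque': array([0.02776036, 0.00837075, 0.00121132]), 'width': 0.08512534273726524}
scene 53.922572571878064 252.6762028577069 189.14500523262103 cam [1.30573908 0.20331148 0.646899  ]
tub1 [([254.0, 189.0], 0.98), ([179.0, 206.0], 0.88), ([149.0, 185.0], 0.79), ([195.0, 161.0], 0.78)]
carrier [([317.0, 247.0], 0.73)]
clip []
clip_coil []
hasp [([336.0, 201.0], 0.83)]
gate_rail [([330.0, 200.0], 0.86)]
pin_r
[... 547 characters left out ...]
69.0, 218.0], 0.46), ([125.0, 175.0], 0.21)]
clip_coil [([115.0, 212.0], 0.54)]
hasp [([196.0, 219.0], 0.58)]
gate_rail [([203.0, 221.0], 0.78)]
pin_rail [([138.0, 225.0], 0.84), ([116.0, 212.0], 0.41)]
pin_a [([126.0, 175.0], 0.38)]
tape_roll [([281.0, 150.0], 0.83)]
castor_wheel [([393.0, 197.0], 0.61)]
parcel [([125.0, 175.0], 0.21)]
marker [([233.0, 222.0], 0.41), ([360.0, 197.0], 0.4)]
stud_hole [([194.0, 175.0], 0.64), ([193.0, 217.0], 0.31)]
wrist 70.98993220336284 255.93249538091058 190.63815247008398 cam [ 0.23514354 -0.63940419  0.37384574]
tub1 []
carrier []
clip []
clip_coil []
hasp []
gate_rail []
pin_rail []
pin_a []
tape_roll []
castor_wheel []
parcel []
marker []
stud_hole []
```

```bash
python3 - <<'E'
import cv2
for n in ['scene','top']:
    i=cv2.imread(f'pics/{n}0.png'); cv2.imwrite(f'pics/{n}0z.png',cv2.resize(i[80:320,80:480],(800,480),interpolation=cv2.INTER_CUBIC))
E
```

```text
(no output)
```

View pics/scene0z.png

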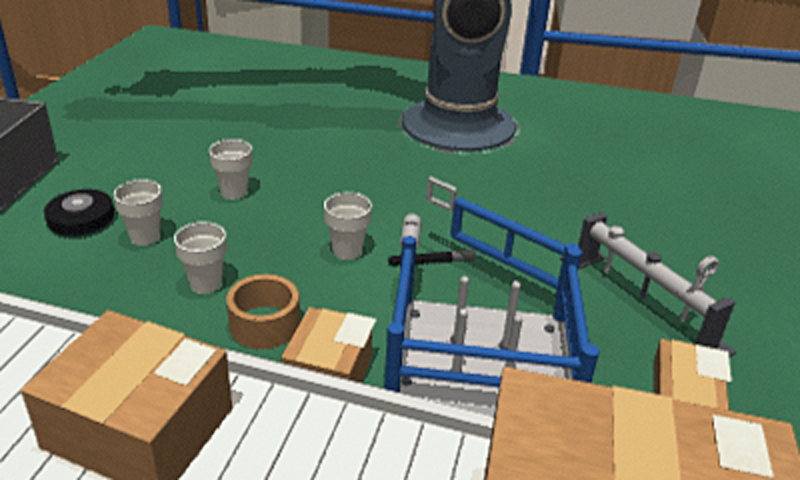

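View pics/top0z.png

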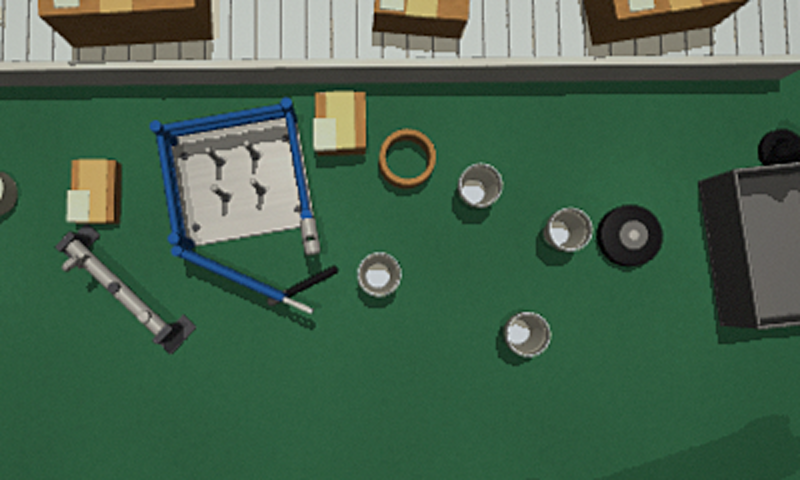

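Four tubs stand at zoomed-top (380,274), (480,186), (568,230), (527,334). The carrier is at upper left with its gate open, and the clip is at the rail's upper-left end.

```bash
cat >> h.py <<'E'
def circ(x,y,z,r,n=40):
    a=np.linspace(0,2*np.pi,n); return np.c_[x+r*np.cos(a),y+r*np.sin(a),np.full(n,z)]
def tubmask(s,x,y,z0=0):
    P=np.vstack([circ(x,y,z0+z,r) for z,r in[(0,.021),(.056,.0295),(.056,.033),(.08,.033)]])
    p=np.array([proj(s,q) for q in P]); h=cv2.convexHull((p*16).astype(np.int32))
    m=np.zeros((384,512),np.uint8); cv2.fillConvexPoly(m,h,255,shift=4); return m
def fittub(s,m,x0):
    from scipy.optimize import minimize
    m=cv2.GaussianBlur(m.astype(np.float32),(0,0),1)
    f=lambda v: np.sum((cv2.GaussianBlur(tubmask(s,*v).astype(np.float32)/255,(0,0),1)-m)**2)
    r=minimize(f,x0,method='Nelder-Mead',options=dict(initial_simplex=[x0,np.add(x0,[.01,0]),np.add(x0,[0,.01])],xatol=1e-4))
    return r.x,r.fun
def tubs(s):
    out=[]
    for d in viewer.silhouettes('tub1',s):
        x0=atz(s,d['point'],.05)[:2]
        x,f=fittub(s,d['pixels'],x0); out.append((round(d['conf'],2),np.round(x,4).tolist(),round(float(f),1),int(d['pixels'].sum())))
    return out
E
python3 - <<'E'
from h import *
for n in ['top','scene']:
    s=snap(n)
    for t in tubs(s): print(n,t)
    i=cv2.cvtColor(s['image'],cv2.COLOR_RGB2BGR)
    if n=='top':
        cv2.imwrite('pics/carr.png',cv2.resize(i[120:250,105:255],(750,650)[:2] if 0 else (690,598),interpolation=cv2.INTER_CUBIC))
    else: cv2.imwrite('pics/carrs.png',cv2.resize(i[150:280,260:400],(646,600),interpolation=cv2.INTER_CUBIC))
E
```

```text
top (0.89, [0.5255, -0.3634], 19.2, 379)
top (0.82, [0.3666, -0.2963], 9.2, 397)
top (0.73, [0.4589, -0.0707], 2.2, 381)
top (0.72, [0.5978, -0.2275], 14.5, 360)
scene (0.94, [0.5971, -0.2274], 23.5, 705)
scene (0.87, [0.5277, -0.3623], 22.2, 599)
scene (0.68, [0.4623, -0.0688], 25.5, 593)
scene (0.62, [0.3697, -0.2939], 10.2, 507)
```

View pics/carr.png

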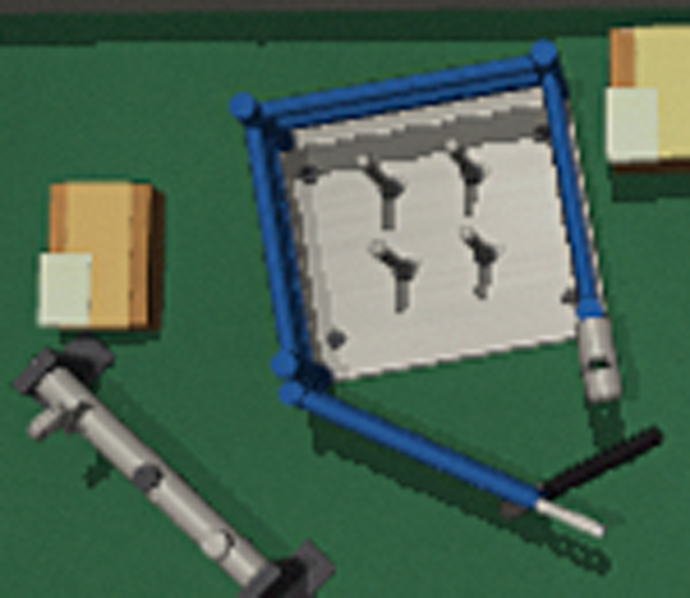

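View pics/carrs.png

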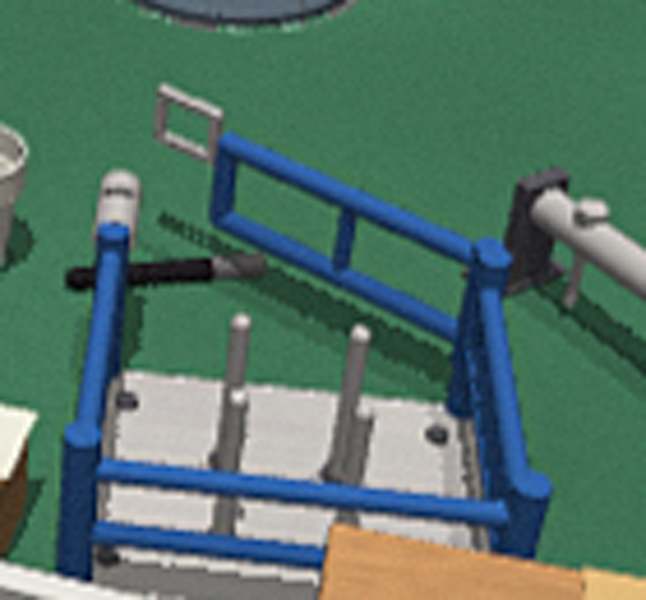

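```bash
cat > fit.py <<'E'
from h import *
from scipy.optimize import least_squares
T=snap('top');S=snap('scene')
tp=lambda u,v:np.array([105+u/4.6-.39,120+v/4.6-.39]); sp=lambda u,v:np.array([260+u/4.614-.39,150+v/4.614-.39])
post=[((.088,.1),(244,105),None),((.088,-.1),(544,55),(83,435)),((-.085,.1),(285,363),(490,248))]
rods=[((.03,.03),(365,162),(363,410)),((.03,-.03),(455,152),(238,395)),((-.03,.03),(378,248),(360,332)),((-.03,-.03),(470,237),(240,320))]
def W(p,c,z):
    R=np.array([[np.cos(p[2]),-np.sin(p[2])],[np.sin(p[2]),np.cos(p[2])]]); return np.r_[p[:2]+R@np.array(c),z]
def res(p,lab=False):
    o=[]
    for c,a,b in post:
        X=W(p,c,.112); o.append(proj(T,X)-tp(*a)); 
        if b: o.append(proj(S,X)-sp(*b))
    for c,a,b in rods:
        X=W(p,np.add(c,p[3:5]),p[5]); o.append(proj(T,X)-tp(*a)); o.append(proj(S,X)-sp(*b))
    for (a,z) in [((598,362),.107)]:
        X=W(p,p[6:8],z); o.append(proj(T,X)-tp(*a)); o.append(proj(S,X)-sp(122,190))
    return np.concatenate(o)
r=least_squares(res,[.6,.15,.17,0,0,.108,-.12,-.1]); p=r.x
print(np.round(p,4)); print(np.round(res(p).reshape(-1,2),2).tolist())
print('seat',W(p,p[3:5],0),'stud',W(p,p[6:8],.095))
E
python3 fit.py
```

```text
[ 6.142e-01  1.516e-01  1.740e-01  8.600e-03  6.000e-04  1.003e-01
 -1.194e-01 -9.740e-02]
[[-0.29, 0.21], [-0.06, -0.75], [-0.39, -0.99], [0.08, 0.47], [0.26, 1.05], [-0.35, 0.4], [0.11, -0.1], [-0.42, -0.96], [-0.34, 0.28], [0.11, 0.98], [-0.27, -0.07], [-0.32, -0.2], [-0.25, -0.05], [-0.4, 0.16], [-0.37, 0.08]]
seat [0.62264872 0.15373025 0.        ] stud [0.5135021  0.03500498 0.095     ]
```

```bash
cat >> h.py <<'E'
YAW=-1.397
def plan(x,y,z,yaw=YAW):
    s=state(); R=Ro.from_euler('xyz',s['ee_rot']).as_matrix()
    d=R.T@(np.array([x,y,z])-s['tcp_pos'])/.04
    Rt=Ro.from_euler('xyz',[np.pi,0,yaw]).as_matrix()
    w=Ro.from_matrix(R.T@Rt).as_rotvec()*180/np.pi/5
    print('travel',np.round(d,3).tolist(),'twist',np.round(w,3).tolist())
def box(n,f,b=None,sc=None):
    s=snap(n); i=cv2.cvtColor(s['image'],cv2.COLOR_RGB2BGR)
    if b: i=i[b[1]:b[3],b[0]:b[2]]
    k=min(800/i.shape[1],600/i.shape[0]); cv2.imwrite('pics/'+f+'.png',cv2.resize(i,None,fx=k,fy=k,interpolation=cv2.INTER_CUBIC)); print('scale',k); return s
E
python3 -c "
from h import *
plan(.368,-.295,.2)"
```

```text
t 2.4 tcp [ 0.1531 -0.6574  0.2313] rpy [-3.1416e+00 -1.0000e-04 -1.3420e+00] F [ 0.21 -0.42  0.16] w 0.0855
travel [-7.606, -7.286, 0.783] twist [-0.001, -0.002, 0.63]
```

Call:
drive_tool([
  {"travel": [-1, -1, 0.1], "twist": [0, 0, 0.63], "hand": 85},
  {"travel": [-2, -2, 0.2], "twist": [0, 0, 0.63], "hand": 85},
  {"travel": [-3, -3, 0.3], "twist": [0, 0, 0.63], "hand": 85},
  {"travel": [-4, -4, 0.4], "twist": [0, 0, 0.63], "hand": 85},
  {"travel": [-5, -5, 0.5], "twist": [0, 0, 0.63], "hand": 85},
  {"travel": [-6, -6, 0.6], "twist": [0, 0, 0.63], "hand": 85},
  {"travel": [-7, -7, 0.7], "twist": [0, 0, 0.63], "hand": 85},
  {"travel": [-7.61, -7.29, 0.78], "twist": [0, 0, 0.63], "hand": 85},
  {"travel": [-7.61, -7.29, 0.78], "twist": [0, 0, 0.63], "hand": 85},
  {"travel": [-7.61, -7.29, 0.78], "twist": [0, 0, 0.63], "hand": 85},
])

```text
clock: 3.65
tcp_pos: [0.3678, -0.296, 0.2004]
ee_rot: [-3.141, -0.001, -1.398]
force: [0.3, 0.4, -0.4]
width: 0.0845
```

```bash
python3 - <<'E'
from h import *
s=box('wrist','w1'); print(-np.array(s['R']).T@s['t'])
for t in tubs(s): print(t)
plan(.368,-.295,.05)
E
```

```text
scale 1.5625
[ 0.45072857 -0.28248045  0.34293179]
(0.95, [0.5267, -0.3663], 24.4, 4890)
(0.75, [0.4598, -0.0697], 36.8, 5944)
t 3.75 tcp [ 0.3676 -0.2963  0.2003] rpy [-3.1414e+00 -8.0000e-04 -1.3996e+00] F [ 0.83 -0.89  0.75] w 0.0849
travel [-0.034, -0.014, 3.758] twist [-0.002, -0.009, -0.029]
```

View pics/w1.png

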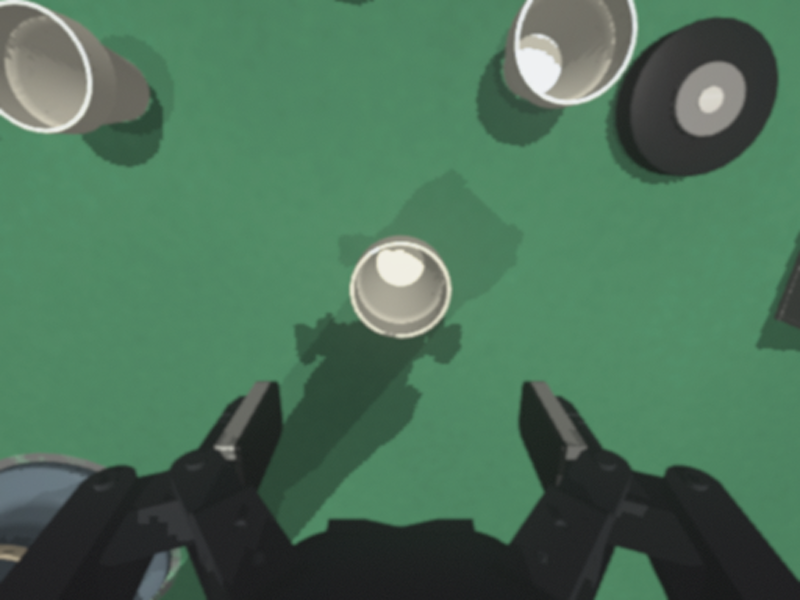

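The wrist view shows tub B's rim centred at (400,288) in the zoomed picture, with other tubs at the top corners and the wheel beside tub A. The network missed tub B, so I'll take its rim centre by hand.

```bash
python3 - <<'E'
from h import *
s=snap('wrist')
print(atz(s,(400/1.5625,288.5/1.5625),.08), np.linalg.norm(atz(s,(350/1.5625,288.5/1.5625),.08)-atz(s,(451/1.5625,288.5/1.5625),.08)))
print([(np.round(d['point']),d['conf']) for d in viewer.look_for('tub1',s)])
E
```

```text
[ 0.36790648 -0.2975225   0.08      ] 0.06622529705362037
[(array([39., 49.]), 0.83), (array([254., 187.]), 0.78), (array([360.,  32.]), 0.74)]
```

Call:
drive_tool([
  {"travel": [0, 0, 1], "twist": [0, 0, 0], "hand": 85},
  {"travel": [0, 0, 2], "twist": [0, 0, 0], "hand": 85},
  {"travel": [0, 0, 3], "twist": [0, 0, 0], "hand": 85},
  {"travel": [0, 0, 3.5], "twist": [0, 0, 0], "hand": 85},
  {"travel": [0, 0, 3.75], "twist": [0, 0, 0], "hand": 85},
  {"travel": [0, 0, 3.75], "twist": [0, 0, 0], "hand": 85},
  {"travel": [0, 0, 3.75], "twist": [0, 0, 0], "hand": 60},
  {"travel": [0, 0, 3.75], "twist": [0, 0, 0], "hand": 60},
  {"travel": [0, 0, 3.75], "twist": [0, 0, 0], "hand": 60},
  {"travel": [0, 0, 3.75], "twist": [0, 0, 0], "hand": 60},
])

```text
clock: 5.1
tcp_pos: [0.3689, -0.2955, 0.0517]
ee_rot: [-3.14, -0.002, -1.397]
force: [-1.4, 0.4, 5.1]
width: 0.0642
```

```bash
python3 - <<'E'
from h import *
plan(.368,-.2965,.22)
plan(.6226,.1537,.22)
E
```

```text
t 5.1 tcp [ 0.3689 -0.2955  0.0517] rpy [-3.1399e+00 -2.2000e-03 -1.3971e+00] F [-1.45  0.45  5.07] w 0.0642
travel [0.031, 0.02, -4.207] twist [-0.02, -0.025, -0.001]
t 5.1 tcp [ 0.3689 -0.2955  0.0517] rpy [-3.1399e+00 -2.2000e-03 -1.3971e+00] F [-1.45  0.45  5.07] w 0.0642
travel [-9.955, -8.194, -4.215] twist [-0.02, -0.025, -0.001]
```

Call:
drive_tool([
  {"travel": [0, 0, -1], "twist": [0, 0, 0], "hand": 60},
  {"travel": [0, 0, -2], "twist": [0, 0, 0], "hand": 60},
  {"travel": [0, 0, -3], "twist": [0, 0, 0], "hand": 60},
  {"travel": [-1, -0.8, -4.2], "twist": [0, 0, 0], "hand": 60},
  {"travel": [-2, -1.6, -4.2], "twist": [0, 0, 0], "hand": 60},
  {"travel": [-3, -2.5, -4.2], "twist": [0, 0, 0], "hand": 60},
  {"travel": [-4, -3.3, -4.2], "twist": [0, 0, 0], "hand": 60},
  {"travel": [-5, -4.1, -4.2], "twist": [0, 0, 0], "hand": 60},
  {"travel": [-6, -5, -4.2], "twist": [0, 0, 0], "hand": 60},
  {"travel": [-7, -5.8, -4.2], "twist": [0, 0, 0], "hand": 60},
])

```text
clock: 6.35
tcp_pos: [0.5491, 0.0224, 0.2191]
ee_rot: [-3.14, -0.001, -1.397]
force: [0.8, -0.7, -1.2]
width: 0.0642
```

```bash
python3 - <<'E'
from h import *
plan(.6226,.1537,.22)
E
```

```text
t 6.35 tcp [0.5491 0.0224 0.2191] rpy [-3.1399e+00 -8.0000e-04 -1.3973e+00] F [ 0.75 -0.73 -1.18] w 0.0642
travel [-2.915, -2.377, -0.022] twist [-0.02, -0.009, -0.003]
```

Call:
drive_tool([
  {"travel": [-1, -0.8, 0], "twist": [0, 0, 0], "hand": 60},
  {"travel": [-2, -1.6, 0], "twist": [0, 0, 0], "hand": 60},
  {"travel": [-2.9, -2.37, 0], "twist": [0, 0, 0], "hand": 60},
  {"travel": [-2.91, -2.38, 0], "twist": [0, 0, 0], "hand": 60},
  {"travel": [-2.91, -2.38, 0], "twist": [0, 0, 0], "hand": 60},
  {"travel": [-2.91, -2.38, 0], "twist": [0, 0, 0], "hand": 60},
  {"travel": [-2.91, -2.38, 0], "twist": [0, 0, 0], "hand": 60},
  {"travel": [-2.91, -2.38, 0], "twist": [0, 0, 0], "hand": 60},
  {"travel": [-2.91, -2.38, 0], "twist": [0, 0, 0], "hand": 60},
  {"travel": [-2.91, -2.38, 0], "twist": [0, 0, 0], "hand": 60},
])

```text
clock: 7.6
tcp_pos: [0.6218, 0.1522, 0.2181]
ee_rot: [-3.142, -0.0, -1.397]
force: [0.1, 0.1, -0.7]
width: 0.064
```

```bash
python3 - <<'E'
from h import *
s=box('wrist','w2'); state()
s=box('top','t2',(110,120,260,235)); s=box('scene','s2',(250,100,410,240))
E
```

```text
scale 1.5625
t 7.65 tcp [0.6218 0.1522 0.2181] rpy [-3.1416e+00 -1.0000e-04 -1.3969e+00] F [ 0.04 -0.4  -1.73] w 0.0641
scale 5.217391304347826
scale 4.285714285714286
```

View pics/w2.png

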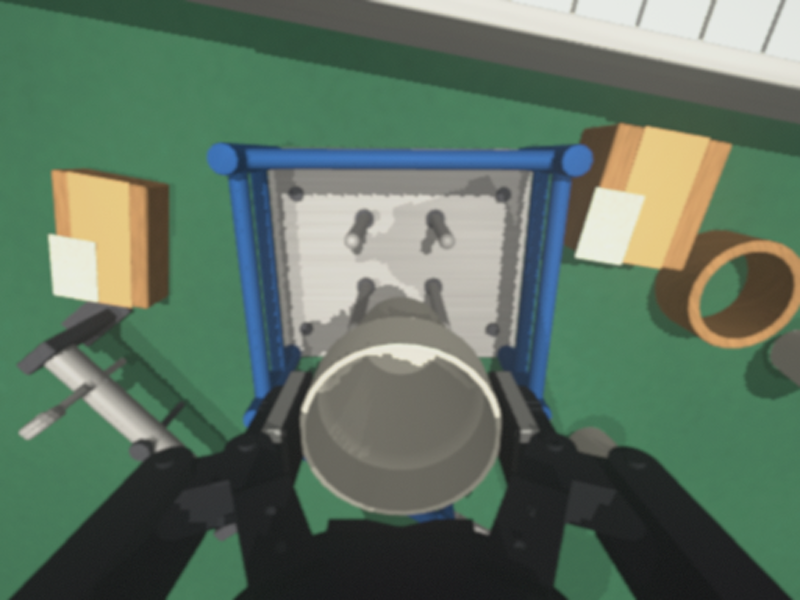

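View pics/s2.png

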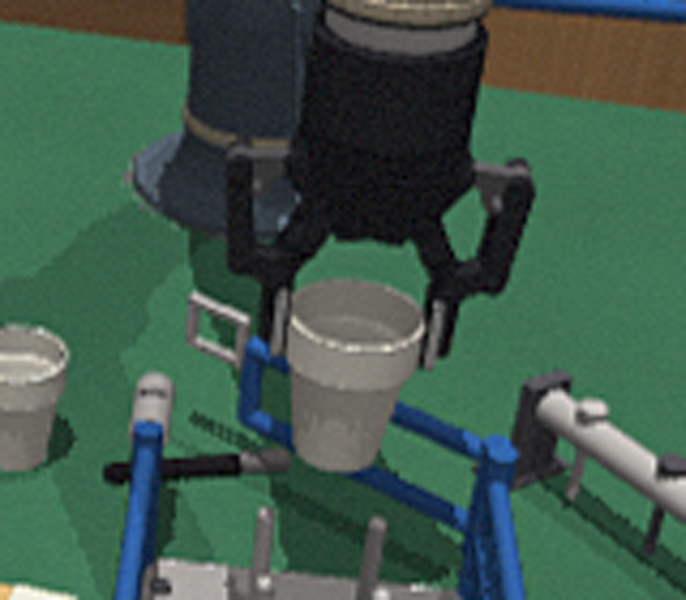

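The held tub's rim is centred at about (401,430) and hangs plumb. The back rods' tops are at (354,240) and (446,240).

```bash
python3 - <<'E'
from h import *
s=snap('wrist'); k=1.5625
a=atz(s,(353/k,241/k),.103);b=atz(s,(447/k,241/k),.103); print(a,b,np.linalg.norm(a-b))
c=np.cos(.174);n=np.sin(.174); m=(a+b)/2; print('seat',m[:2]-.03*np.array([c,n]), 'yaw', np.arctan2(*(a-b)[[1,0]])-np.pi/2)
for P in [(.112,(224,158),(577,158))]:
    a=atz(s,np.array(P[1])/k,.112);b=atz(s,np.array(P[2])/k,.112);print(a,b,np.linalg.norm(a-b),np.arctan2(*(a-b)[[1,0]])-np.pi/2, (a+b)/2-np.array([c,n,0])*.088)
# rim extents
zr=.08+.2181-.051
L=atz(s,(302/k,430/k),zr);Rr=atz(s,(500/k,430/k),zr);print('rimcenter-ish',(L+Rr)/2,np.linalg.norm(L-Rr)); print(atz(s,(400/k,346/k),zr),atz(s,(400/k,514/k),zr))
E
```

```text
[0.64903702 0.18540161 0.103     ] [0.65909488 0.1281105  0.103     ] 0.05816727012897835
seat [0.62451895 0.15156235] yaw 0.1737861475728626
[0.68509637 0.26241589 0.112     ] [0.71932859 0.06744137 0.112     ] 0.19795682903877823 0.17380135534968866 [0.61554127 0.14969378 0.112     ]
rimcenter-ish [0.62228416 0.15089452 0.2471    ] 0.06334150428840361
[0.65136762 0.15632878 0.2471    ] [0.58822302 0.14523694 0.2471    ]
```

```bash
python3 - <<'E'
from h import *
plan(.623,.153,.112)
E
```

```text
t 7.8 tcp [0.6218 0.1522 0.2181] rpy [ 3.1416e+00 -1.0000e-04 -1.3969e+00] F [ 0.38 -0.15 -0.09] w 0.0642
travel [-0.014, -0.033, 2.652] twist [0.0, -0.001, 0.001]
```

Call:
drive_tool([
  {"travel": [-0.01, -0.03, 0.5], "twist": [0, 0, 0], "hand": 60},
  {"travel": [-0.01, -0.03, 1], "twist": [0, 0, 0], "hand": 60},
  {"travel": [-0.01, -0.03, 1.5], "twist": [0, 0, 0], "hand": 60},
  {"travel": [-0.01, -0.03, 2], "twist": [0, 0, 0], "hand": 60},
  {"travel": [-0.01, -0.03, 2.3], "twist": [0, 0, 0], "hand": 60},
  {"travel": [-0.01, -0.03, 2.55], "twist": [0, 0, 0], "hand": 60},
  {"travel": [-0.01, -0.03, 2.65], "twist": [0, 0, 0], "hand": 60},
  {"travel": [-0.01, -0.03, 2.65], "twist": [0, 0, 0], "hand": 60},
  {"travel": [-0.01, -0.03, 2.65], "twist": [0, 0, 0], "hand": 60},
  {"travel": [-0.01, -0.03, 2.65], "twist": [0, 0, 0], "hand": 60},
])

```text
clock: 9.05
tcp_pos: [0.6233, 0.1529, 0.1127]
ee_rot: [-3.141, -0.0, -1.397]
force: [1.0, 1.2, -2.0]
width: 0.0641
```

```bash
python3 - <<'E'
from h import *
s=box('wrist','w3'); state()
s=box('scene','s3',(260,140,390,240))
E
```

```text
scale 1.5625
t 9.1 tcp [0.6232 0.1529 0.1126] rpy [-3.1407e+00 -1.0000e-04 -1.3970e+00] F [ 0.29 -0.37 -0.76] w 0.0642
scale 6.0
```

View pics/w3.png

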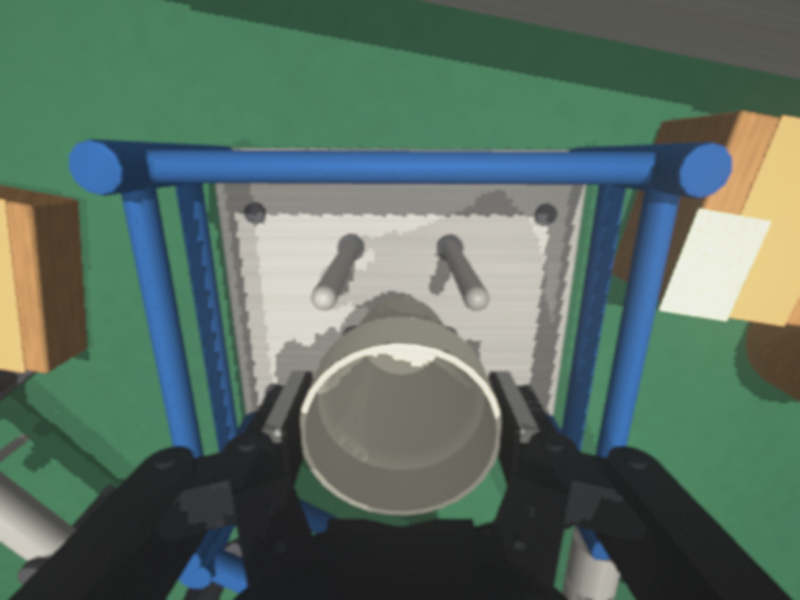

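View pics/s3.png

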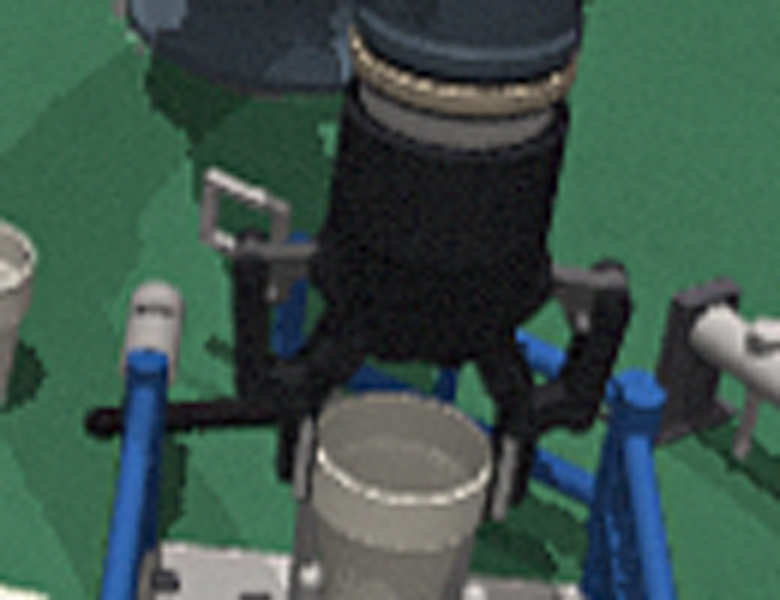

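```bash
python3 - <<'E'
from h import *
s=snap('wrist'); k=1.5625
c=np.cos(.174);n=np.sin(.174)
for z in(.098,.1,.103,.106):
    a=atz(s,(324/k,297/k),z);b=atz(s,(478/k,297/k),z); m=(a+b)/2
    print(z,np.linalg.norm(a-b),m[:2]-.03*np.array([c,n]))
for zr in (.134,.137,.14,.143):
    L=atz(s,(301.5/k,425/k),zr);Rr=atz(s,(500.5/k,425/k),zr);
    A=atz(s,(400/k,344/k),zr);B=atz(s,(400/k,514/k),zr);print(zr,np.linalg.norm(L-Rr),np.linalg.norm(A-B),(A+B)/2,(L+Rr)/2)
E
```

```text
0.098 0.06074924170018888 [0.62370532 0.15140692]
0.1 0.05997563404617656 [0.62437633 0.15153051]
0.103 0.05881522256515809 [0.62538284 0.15171588]
0.106 0.05765481108413954 [0.62638936 0.15190126]
0.134 0.067562380476249 0.0690093058058231 [0.61582806 0.15044498 0.134     ] [0.620112   0.15085127 0.134     ]
0.137 0.06588803285305342 0.06729910012124124 [0.61806135 0.15083803 0.137     ] [0.62223913 0.15123425 0.137     ]
0.14 0.0642136852298578 0.06558889443665951 [0.62029465 0.15123109 0.14      ] [0.62436626 0.15161724 0.14      ]
0.143 0.06253933760666221 0.06387868875207775 [0.62252794 0.15162414 0.143     ] [0.62649339 0.15200022 0.143     ]
```

Call:
drive_tool([
  {"travel": [0, -0.01, 0.2], "twist": [0, 0, 0], "hand": 60},
  {"travel": [0, -0.01, 0.4], "twist": [0, 0, 0], "hand": 60},
  {"travel": [0, -0.01, 0.6], "twist": [0, 0, 0], "hand": 60},
  {"travel": [0, -0.01, 0.8], "twist": [0, 0, 0], "hand": 60},
  {"travel": [0, -0.01, 0.95], "twist": [0, 0, 0], "hand": 60},
  {"travel": [0, -0.01, 1.1], "twist": [0, 0, 0], "hand": 60},
  {"travel": [0, -0.01, 1.15], "twist": [0, 0, 0], "hand": 60},
  {"travel": [0, -0.01, 1.15], "twist": [0, 0, 0], "hand": 60},
  {"travel": [0, -0.01, 1.15], "twist": [0, 0, 0], "hand": 60},
  {"travel": [0, -0.01, 1.15], "twist": [0, 0, 0], "hand": 60},
])

```text
clock: 10.45
tcp_pos: [0.6235, 0.1529, 0.0664]
ee_rot: [-3.141, -0.0, -1.397]
force: [0.5, -0.5, -0.6]
width: 0.0642
```

Call:
drive_tool([
  {"travel": [0, 0, 0.05], "twist": [0, 0, 0], "hand": 60},
  {"travel": [0, 0, 0.1], "twist": [0, 0, 0], "hand": 60},
  {"travel": [0, 0, 0.15], "twist": [0, 0, 0], "hand": 60},
  {"travel": [0, 0, 0.18], "twist": [0, 0, 0], "hand": 60},
  {"travel": [0, 0, 0.2], "twist": [0, 0, 0], "hand": 60},
  {"travel": [0, 0, 0.2], "twist": [0, 0, 0], "hand": 60},
  {"travel": [0, 0, 0.2], "twist": [0, 0, 0], "hand": 60},
  {"travel": [0, 0, 0.2], "twist": [0, 0, 0], "hand": 60},
  {"travel": [0, 0, 0.2], "twist": [0, 0, 0], "hand": 60},
  {"travel": [0, 0, 0.2], "twist": [0, 0, 0], "hand": 60},
])

```text
clock: 11.7
tcp_pos: [0.6233, 0.1528, 0.0581]
ee_rot: [-3.142, -0.0, -1.397]
force: [-0.1, 0.3, -0.8]
width: 0.0641
```

Call:
drive_tool([
  {"travel": [0, 0, 0.03], "twist": [0, 0, 0], "hand": 60},
  {"travel": [0, 0, 0.06], "twist": [0, 0, 0], "hand": 60},
  {"travel": [0, 0, 0.09], "twist": [0, 0, 0], "hand": 60},
  {"travel": [0, 0, 0.1], "twist": [0, 0, 0], "hand": 60},
  {"travel": [0, 0, 0.1], "twist": [0, 0, 0], "hand": 60},
  {"travel": [0, 0, 0.1], "twist": [0, 0, 0], "hand": 70},
  {"travel": [0, 0, 0.1], "twist": [0, 0, 0], "hand": 85},
  {"travel": [0, 0, 0.1], "twist": [0, 0, 0], "hand": 85},
  {"travel": [0, 0, 0.1], "twist": [0, 0, 0], "hand": 85},
  {"travel": [0, 0, 0.1], "twist": [0, 0, 0], "hand": 85},
])

```text
clock: 12.95
tcp_pos: [0.6233, 0.1529, 0.0539]
ee_rot: [3.141, -0.0, -1.397]
force: [-0.3, 0.2, 0.1]
width: 0.0847
```

```bash
python3 - <<'E'
from h import *
plan(.623,.153,.23)
plan(.461,-.07,.23)
s=box('scene','s4',(260,140,390,240))
for t in tubs(s): print(t)
s=snap('top')
for t in tubs(s): print(t)
E
```

```text
t 12.95 tcp [0.6233 0.1529 0.0539] rpy [ 3.1414 -0.     -1.3969] F [-0.32  0.23  0.15] w 0.0847
travel [-0.004, 0.007, -4.402] twist [0.002, -0.0, 0.001]
t 12.95 tcp [0.6233 0.1529 0.0539] rpy [ 3.1414 -0.     -1.3969] F [-0.32  0.23  0.15] w 0.0847
travel [4.786, 4.961, -4.401] twist [0.002, -0.0, 0.001]
scale 6.0
(0.67, [0.5973, -0.2275], 24.2, 701)
(0.57, [0.4578, -0.0702], 39.4, 570)
(0.57, [0.5271, -0.362], 16.3, 610)
(0.56, [0.6162, 0.1536], 108.6, 823)
(0.87, [0.46, -0.0708], 3.5, 372)
(0.8, [0.5266, -0.3637], 14.0, 391)
(0.66, [0.5981, -0.2272], 18.4, 349)
```

View pics/s4.png

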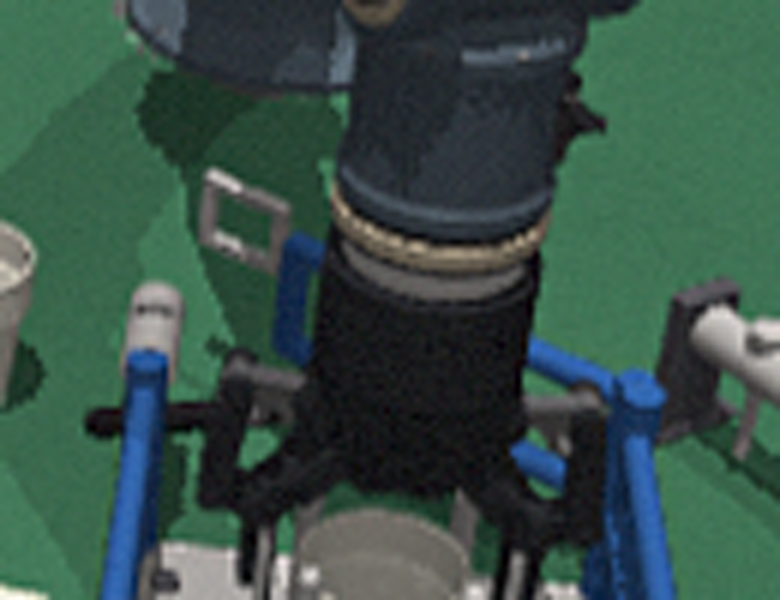

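Call:
drive_tool([
  {"travel": [0, 0, -1], "twist": [0, 0, 0], "hand": 85},
  {"travel": [0, 0, -2], "twist": [0, 0, 0], "hand": 85},
  {"travel": [0, 0, -3], "twist": [0, 0, 0], "hand": 85},
  {"travel": [1, 1, -3.65], "twist": [0, 0, 0], "hand": 85},
  {"travel": [2, 2, -3.65], "twist": [0, 0, 0], "hand": 85},
  {"travel": [3, 3, -3.65], "twist": [0, 0, 0], "hand": 85},
  {"travel": [4, 4, -3.65], "twist": [0, 0, 0], "hand": 85},
  {"travel": [4.8, 5, -3.65], "twist": [0, 0, 0], "hand": 85},
  {"travel": [4.8, 5, -3.65], "twist": [0, 0, 0], "hand": 85},
  {"travel": [4.8, 5, -3.65], "twist": [0, 0, 0], "hand": 85},
])

```text
clock: 14.4
tcp_pos: [0.4602, -0.0703, 0.2005]
ee_rot: [-3.14, -0.0, -1.397]
force: [0.5, -0.1, -0.1]
width: 0.0851
```

```bash
cat >> h.py <<'E'
def rim(s,x,y,z=.08,r=.033):
    """refine rim circle centre: search best bright-ring fit around x,y"""
    from scipy.optimize import minimize
    g=cv2.GaussianBlur(cv2.cvtColor(s['image'],cv2.COLOR_RGB2GRAY).astype(np.float32),(0,0),1.0)
    def f(v):
        p=np.array([proj(s,q) for q in circ(v[0],v[1],z,r-.001,60)]).astype(np.float32)
        return -cv2.remap(g,p[:,0].reshape(1,-1),p[:,1].reshape(1,-1),cv2.INTER_LINEAR).mean()
    best=min(((f((x+a,y+b)),x+a,y+b) for a in np.arange(-.012,.0121,.002) for b in np.arange(-.012,.0121,.002)))
    r_=minimize(f,best[1:],method='Nelder-Mead',options=dict(initial_simplex=[best[1:],np.add(best[1:],[.002,0]),np.add(best[1:],[0,.002])],xatol=1e-4))
    return np.round(r_.x,4),round(-r_.fun,1)
E
python3 - <<'E'
from h import *
s=box('wrist','w5')
print(rim(s,.46,-.0707))
for t in tubs(s): print(t)
plan(.46,-.0707,.05)
E
```

```text
scale 1.5625
(array([ 0.4597, -0.0722]), np.float64(191.4))
(0.96, [0.5264, -0.3679], 32.8, 1384)
(0.74, [0.626, -0.1122], 2128.9, 2393)
(0.66, [0.5957, -0.2295], 92.6, 5908)
(0.64, [0.6361, 0.1521], 89.7, 123)
t 14.5 tcp [ 0.4605 -0.0695  0.2004] rpy [-3.1404e+00  4.0000e-04 -1.3945e+00] F [-0.39 -0.15 -0.72] w 0.085
travel [0.03, 0.023, 3.759] twist [-0.013, 0.004, 0.028]
```

View pics/w5.png

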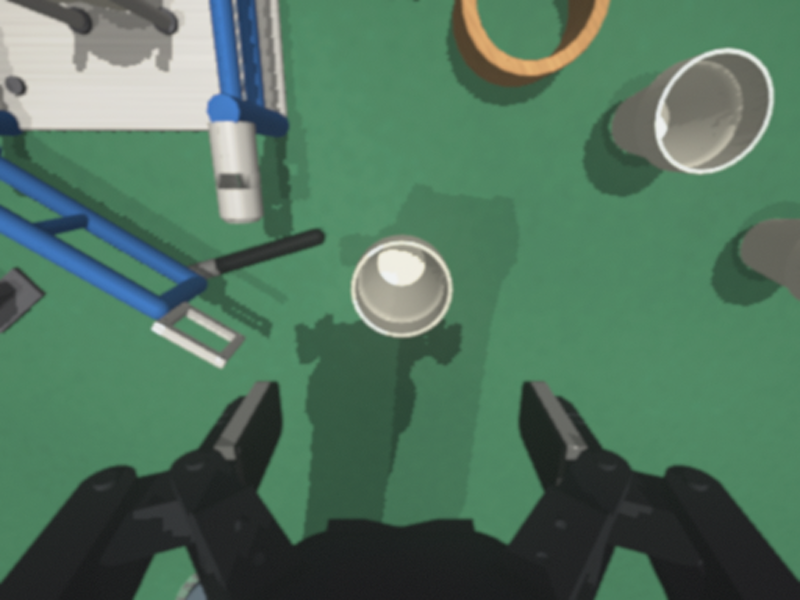

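Call:
drive_tool([
  {"travel": [0, 0, 1], "twist": [0, 0, 0], "hand": 85},
  {"travel": [0, 0, 2], "twist": [0, 0, 0], "hand": 85},
  {"travel": [0, 0, 3], "twist": [0, 0, 0], "hand": 85},
  {"travel": [0, 0, 3.5], "twist": [0, 0, 0], "hand": 85},
  {"travel": [0, 0, 3.75], "twist": [0, 0, 0], "hand": 85},
  {"travel": [0, 0, 3.75], "twist": [0, 0, 0], "hand": 85},
  {"travel": [0, 0, 3.75], "twist": [0, 0, 0], "hand": 60},
  {"travel": [0, 0, 3.75], "twist": [0, 0, 0], "hand": 60},
  {"travel": [0, 0, 3.75], "twist": [0, 0, 0], "hand": 60},
  {"travel": [0, 0, 3.75], "twist": [0, 0, 0], "hand": 60},
])

```text
clock: 15.75
tcp_pos: [0.4607, -0.0706, 0.0517]
ee_rot: [-3.139, -0.001, -1.397]
force: [-1.3, 0.8, 5.1]
width: 0.0649
```

```bash
python3 - <<'E'
from h import *
plan(.6233,.1529,.22)
E
```

```text
t 15.75 tcp [ 0.4607 -0.0706  0.0517] rpy [-3.1388e+00 -9.0000e-04 -1.3969e+00] F [-1.34  0.76  5.08] w 0.0649
travel [-4.796, -4.983, -4.198] twist [-0.032, -0.011, 0.001]
```

Call:
drive_tool([
  {"travel": [0, 0, -1], "twist": [0, 0, 0], "hand": 60},
  {"travel": [0, 0, -2], "twist": [0, 0, 0], "hand": 60},
  {"travel": [0, 0, -3.2], "twist": [0, 0, 0], "hand": 60},
  {"travel": [-1, -1, -4.2], "twist": [0, 0, 0], "hand": 60},
  {"travel": [-2, -2, -4.2], "twist": [0, 0, 0], "hand": 60},
  {"travel": [-3, -3, -4.2], "twist": [0, 0, 0], "hand": 60},
  {"travel": [-4, -4, -4.2], "twist": [0, 0, 0], "hand": 60},
  {"travel": [-4.8, -4.98, -4.2], "twist": [0, 0, 0], "hand": 60},
  {"travel": [-4.8, -4.98, -4.2], "twist": [0, 0, 0], "hand": 60},
  {"travel": [-4.8, -4.98, -4.2], "twist": [0, 0, 0], "hand": 60},
])

```text
clock: 17.0
tcp_pos: [0.6222, 0.1521, 0.2182]
ee_rot: [3.141, -0.001, -1.397]
force: [-0.0, -0.7, -1.0]
width: 0.0646
```

```bash
python3 - <<'E'
from h import *
plan(.6235,.1529,.096)
s=box('wrist','w6')
E
```

```text
t 17.0 tcp [0.6222 0.1521 0.2182] rpy [ 3.1412e+00 -9.0000e-04 -1.3971e+00] F [-0.01 -0.71 -0.96] w 0.0646
travel [-0.016, -0.038, 3.056] twist [0.004, -0.01, -0.001]
scale 1.5625
```

View pics/w6.png

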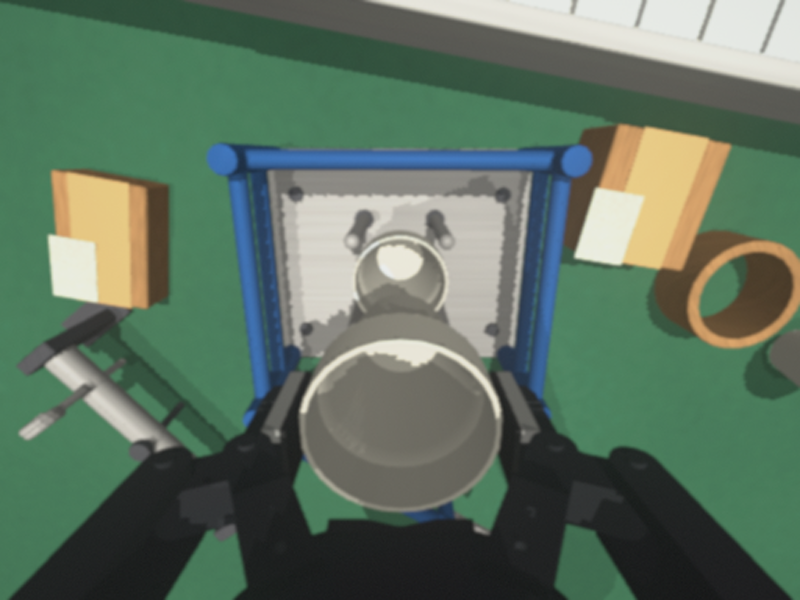

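Tub 1 sits centred between the rods, with its rim at (402,277), and the second tub hangs above it.

Call:
drive_tool([
  {"travel": [-0.02, -0.04, 0.8], "twist": [0, 0, 0], "hand": 60},
  {"travel": [-0.02, -0.04, 1.6], "twist": [0, 0, 0], "hand": 60},
  {"travel": [-0.02, -0.04, 2.2], "twist": [0, 0, 0], "hand": 60},
  {"travel": [-0.02, -0.04, 2.5], "twist": [0, 0, 0], "hand": 60},
  {"travel": [-0.02, -0.04, 2.7], "twist": [0, 0, 0], "hand": 60},
  {"travel": [-0.02, -0.04, 2.9], "twist": [0, 0, 0], "hand": 60},
  {"travel": [-0.02, -0.04, 3.1], "twist": [0, 0, 0], "hand": 60},
  {"travel": [-0.02, -0.04, 3.2], "twist": [0, 0, 0], "hand": 60},
  {"travel": [-0.02, -0.04, 3.25], "twist": [0, 0, 0], "hand": 60},
  {"travel": [-0.02, -0.04, 3.25], "twist": [0, 0, 0], "hand": 60},
])

```text
clock: 18.3
tcp_pos: [0.624, 0.1539, 0.0881]
ee_rot: [-3.142, -0.0, -1.397]
force: [-0.6, 0.3, -1.1]
width: 0.0646
```

Then lower slowly to about z 0.078 and release.

Call:
drive_tool([
  {"travel": [0, 0, 0.05], "twist": [0, 0, 0], "hand": 60},
  {"travel": [0, 0, 0.1], "twist": [0, 0, 0], "hand": 60},
  {"travel": [0, 0, 0.15], "twist": [0, 0, 0], "hand": 60},
  {"travel": [0, 0, 0.2], "twist": [0, 0, 0], "hand": 60},
  {"travel": [0, 0, 0.23], "twist": [0, 0, 0], "hand": 60},
  {"travel": [0, 0, 0.25], "twist": [0, 0, 0], "hand": 60},
  {"travel": [0, 0, 0.25], "twist": [0, 0, 0], "hand": 60},
  {"travel": [0, 0, 0.25], "twist": [0, 0, 0], "hand": 60},
  {"travel": [0, 0, 0.25], "twist": [0, 0, 0], "hand": 60},
  {"travel": [0, 0, 0.25], "twist": [0, 0, 0], "hand": 60},
])

```text
clock: 19.55
tcp_pos: [0.6249, 0.154, 0.0808]
ee_rot: [-3.139, -0.001, -1.397]
force: [-3.6, -1.8, 12.7]
width: 0.0646
```

Call:
drive_tool([
  {"travel": [0, 0, 0.2], "twist": [0, 0, 0], "hand": 70},
  {"travel": [0, 0, 0.2], "twist": [0, 0, 0], "hand": 85},
  {"travel": [0, 0, 0.2], "twist": [0, 0, 0], "hand": 85},
  {"travel": [0, 0, 0.2], "twist": [0, 0, 0], "hand": 85},
  {"travel": [0, 0, -0.5], "twist": [0, 0, 0], "hand": 85},
  {"travel": [0, 0, -1.5], "twist": [0, 0, 0], "hand": 85},
  {"travel": [0, 0, -2.5], "twist": [0, 0, 0], "hand": 85},
  {"travel": [0, 0, -3.2], "twist": [0, 0, 0], "hand": 85},
  {"travel": [0, 0, -3.2], "twist": [0, 0, 0], "hand": 85},
  {"travel": [0, 0, -3.2], "twist": [0, 0, 0], "hand": 85},
])

```text
clock: 20.8
tcp_pos: [0.6234, 0.1534, 0.2051]
ee_rot: [3.14, -0.0, -1.397]
force: [-0.4, 0.4, -1.6]
width: 0.085
```

```bash
python3 - <<'E'
from h import *
s=box('wrist','w7')
for z in(.104,.108,.112): print(z,rim(s,.623,.153,z))
s=snap('top')
for t in tubs(s): print(t)
s=box('scene','s7',(260,140,390,240))
for t in tubs(s): print(t)
plan(.5975,-.2275,.2)
E
```

```text
scale 1.5625
0.104 (array([0.6186, 0.1495]), np.float64(180.0))
0.108 (array([0.6198, 0.1498]), np.float64(184.9))
0.112 (array([0.621, 0.15 ]), np.float64(185.6))
(0.95, [0.5956, -0.2275], 4.0, 394)
(0.58, [0.5286, -0.3637], 24.6, 363)
(0.46, [0.6486, 0.1319], 316.2, 45)
scale 6.0
(0.77, [0.5284, -0.3648], 12.8, 628)
(0.74, [0.5693, 0.1472], 224.1, 652)
(0.66, [0.6226, 0.1524], 529.1, 341)
(0.66, [0.5966, -0.2277], 16.8, 717)
t 21.05 tcp [0.6235 0.1536 0.205 ] rpy [ 3.1398e+00 -1.0000e-04 -1.3969e+00] F [-0.   -0.14  0.49] w 0.0849
travel [9.272, 2.289, 0.13] twist [0.021, -0.001, 0.001]
```

View pics/w7.png

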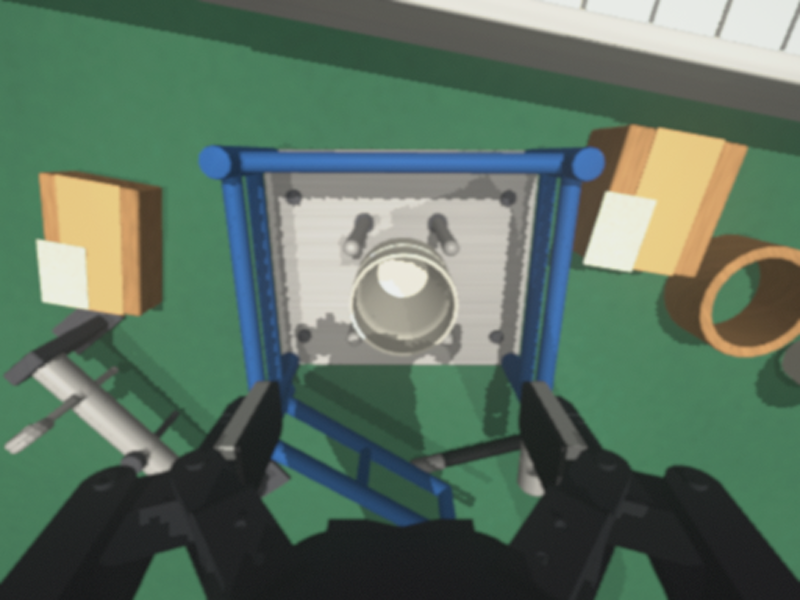

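View pics/s7.png

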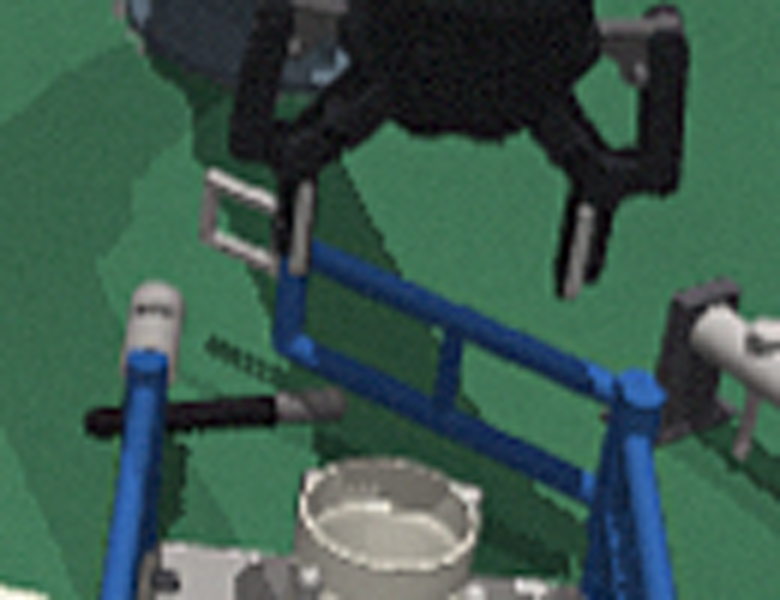

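Call:
drive_tool([
  {"travel": [1.3, 0.3, 0], "twist": [0, 0, 0], "hand": 85},
  {"travel": [2.6, 0.6, 0], "twist": [0, 0, 0], "hand": 85},
  {"travel": [4, 1, 0], "twist": [0, 0, 0], "hand": 85},
  {"travel": [5.3, 1.3, 0], "twist": [0, 0, 0], "hand": 85},
  {"travel": [6.6, 1.6, 0], "twist": [0, 0, 0], "hand": 85},
  {"travel": [8, 2, 0.1], "twist": [0, 0, 0], "hand": 85},
  {"travel": [9.27, 2.3, 0.13], "twist": [0, 0, 0], "hand": 85},
  {"travel": [9.27, 2.3, 0.13], "twist": [0, 0, 0], "hand": 85},
  {"travel": [9.27, 2.3, 0.13], "twist": [0, 0, 0], "hand": 85},
  {"travel": [9.27, 2.3, 0.13], "twist": [0, 0, 0], "hand": 85},
])

```text
clock: 22.3
tcp_pos: [0.5979, -0.2251, 0.201]
ee_rot: [-3.141, 0.001, -1.394]
force: [-0.2, 1.2, 0.3]
width: 0.0852
```

```bash
python3 - <<'E'
from h import *
s=box('wrist','w8')
x=rim(s,.597,-.2275); print(x); print('px',proj(s,[*x[0],.08])*1.5625)
plan(.597,-.2277,.05)
E
```

```text
scale 1.5625
(array([ 0.5964, -0.2305]), np.float64(189.9))
px [406.11114539 291.89054301]
t 22.35 tcp [ 0.598  -0.2252  0.201 ] rpy [-3.1412e+00  6.0000e-04 -1.3939e+00] F [-0.39 -0.36 -1.14] w 0.0847
travel [0.059, 0.036, 3.775] twist [-0.005, 0.007, 0.035]
```

View pics/w8.png

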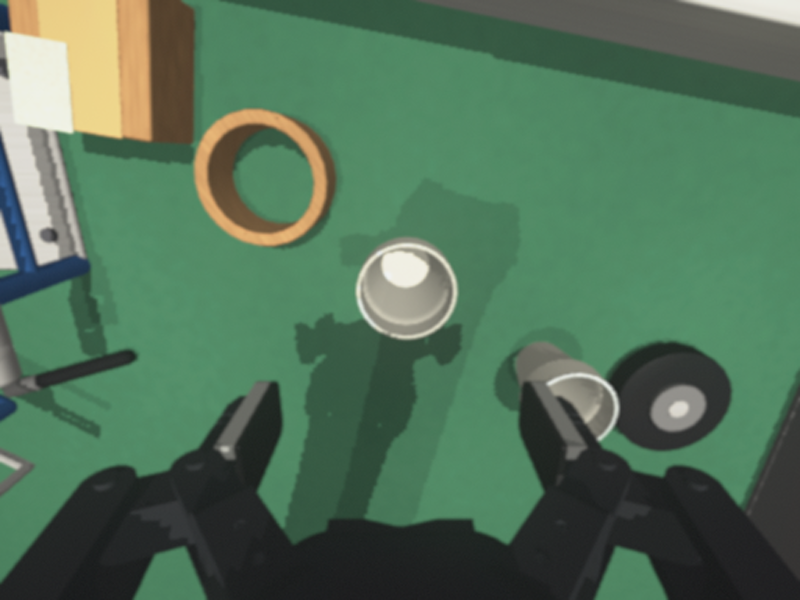

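Call:
drive_tool([
  {"travel": [0.07, 0.04, 1], "twist": [0, 0, 0], "hand": 85},
  {"travel": [0.07, 0.04, 2], "twist": [0, 0, 0], "hand": 85},
  {"travel": [0.07, 0.04, 3], "twist": [0, 0, 0], "hand": 85},
  {"travel": [0.07, 0.04, 3.5], "twist": [0, 0, 0], "hand": 85},
  {"travel": [0.07, 0.04, 3.77], "twist": [0, 0, 0], "hand": 85},
  {"travel": [0.07, 0.04, 3.77], "twist": [0, 0, 0], "hand": 85},
  {"travel": [0.07, 0.04, 3.77], "twist": [0, 0, 0], "hand": 60},
  {"travel": [0.07, 0.04, 3.77], "twist": [0, 0, 0], "hand": 60},
  {"travel": [0.07, 0.04, 3.77], "twist": [0, 0, 0], "hand": 60},
  {"travel": [0.07, 0.04, 3.77], "twist": [0, 0, 0], "hand": 60},
])

```text
clock: 23.6
tcp_pos: [0.598, -0.2304, 0.0524]
ee_rot: [-3.138, -0.002, -1.397]
force: [-0.1, 0.7, 5.0]
width: 0.0645
```

```bash
python3 - <<'E'
from h import *
plan(.6233,.153,.225)
E
```

```text
t 23.6 tcp [ 0.598  -0.2304  0.0524] rpy [-3.1380e+00 -1.7000e-03 -1.3968e+00] F [-0.1   0.66  5.05] w 0.0645
travel [-9.324, -2.297, -4.323] twist [-0.042, -0.019, 0.002]
```

Call:
drive_tool([
  {"travel": [0, 0, -1.2], "twist": [0, 0, 0], "hand": 60},
  {"travel": [0, 0, -2.6], "twist": [0, 0, 0], "hand": 60},
  {"travel": [-0.8, -0.2, -4], "twist": [0, 0, 0], "hand": 60},
  {"travel": [-2, -0.5, -4.3], "twist": [0, 0, 0], "hand": 60},
  {"travel": [-3.2, -0.8, -4.3], "twist": [0, 0, 0], "hand": 60},
  {"travel": [-4.4, -1.1, -4.3], "twist": [0, 0, 0], "hand": 60},
  {"travel": [-5.6, -1.4, -4.3], "twist": [0, 0, 0], "hand": 60},
  {"travel": [-6.8, -1.7, -4.3], "twist": [0, 0, 0], "hand": 60},
  {"travel": [-8, -2, -4.3], "twist": [0, 0, 0], "hand": 60},
  {"travel": [-9.2, -2.27, -4.3], "twist": [0, 0, 0], "hand": 60},
])

```text
clock: 24.85
tcp_pos: [0.6222, 0.1491, 0.2226]
ee_rot: [-3.141, -0.001, -1.397]
force: [0.6, 0.0, -0.6]
width: 0.0645
```

Call:
drive_tool([
  {"travel": [0, 0, 0], "twist": [0, 0, 0], "hand": 60},
  {"travel": [0, 0, 0], "twist": [0, 0, 0], "hand": 60},
  {"travel": [0, 0, 0], "twist": [0, 0, 0], "hand": 60},
  {"travel": [0, 0, 0], "twist": [0, 0, 0], "hand": 60},
  {"travel": [0, 0, 0], "twist": [0, 0, 0], "hand": 60},
  {"travel": [0, 0, 0], "twist": [0, 0, 0], "hand": 60},
  {"travel": [0, 0, 0], "twist": [0, 0, 0], "hand": 60},
  {"travel": [0, 0, 0], "twist": [0, 0, 0], "hand": 60},
  {"travel": [0, 0, 0], "twist": [0, 0, 0], "hand": 60},
  {"travel": [0, 0, 0], "twist": [0, 0, 0], "hand": 60},
])

```text
clock: 26.1
tcp_pos: [0.6221, 0.1479, 0.2221]
ee_rot: [3.142, -0.0, -1.397]
force: [-0.4, 0.4, -0.5]
width: 0.0643
```

```bash
python3 - <<'E'
from h import *
plan(.6235,.1532,.12)
s=box('wrist','w9')
E
```

```text
t 26.1 tcp [0.6221 0.1479 0.2221] rpy [ 3.1416e+00 -1.0000e-04 -1.3968e+00] F [-0.42  0.39 -0.47] w 0.0643
travel [-0.126, -0.056, 2.552] twist [0.0, -0.001, 0.002]
scale 1.5625
```

View pics/w9.png

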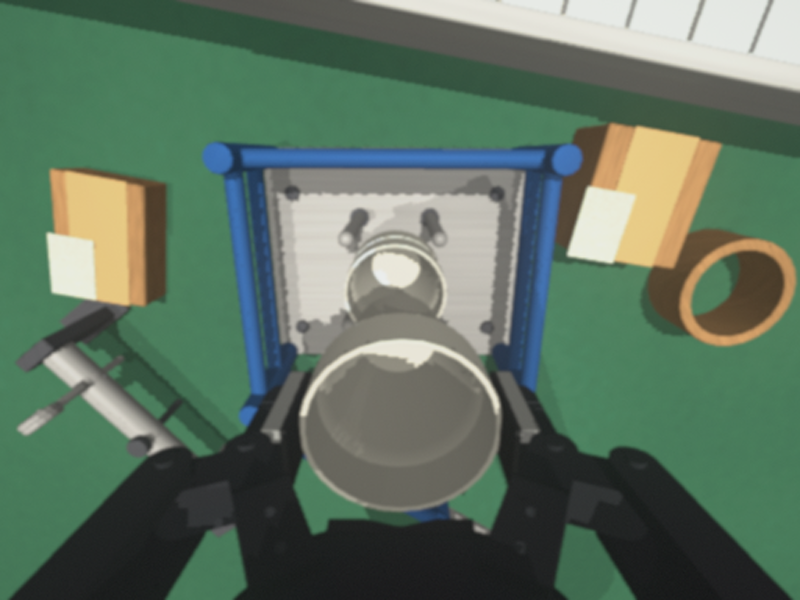

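The stack's rim is centred at (396,285), and the held tub is about 4 mm too far right, which agrees with the pose readings.

Call:
drive_tool([
  {"travel": [-0.11, -0.05, 0.7], "twist": [0, 0, 0], "hand": 60},
  {"travel": [-0.11, -0.05, 1.4], "twist": [0, 0, 0], "hand": 60},
  {"travel": [-0.11, -0.05, 1.8], "twist": [0, 0, 0], "hand": 60},
  {"travel": [-0.11, -0.05, 2.1], "twist": [0, 0, 0], "hand": 60},
  {"travel": [-0.11, -0.05, 2.4], "twist": [0, 0, 0], "hand": 60},
  {"travel": [-0.11, -0.05, 2.6], "twist": [0, 0, 0], "hand": 60},
  {"travel": [-0.11, -0.05, 2.75], "twist": [0, 0, 0], "hand": 60},
  {"travel": [-0.11, -0.05, 2.8], "twist": [0, 0, 0], "hand": 60},
  {"travel": [-0.11, -0.05, 2.8], "twist": [0, 0, 0], "hand": 60},
  {"travel": [-0.11, -0.05, 2.8], "twist": [0, 0, 0], "hand": 60},
])

```text
clock: 27.4
tcp_pos: [0.6236, 0.1526, 0.1105]
ee_rot: [-3.141, -0.0, -1.397]
force: [-1.5, 0.2, -0.7]
width: 0.0645
```

Call:
drive_tool([
  {"travel": [0, 0, 0.05], "twist": [0, 0, 0], "hand": 60},
  {"travel": [0, 0, 0.1], "twist": [0, 0, 0], "hand": 60},
  {"travel": [0, 0, 0.12], "twist": [0, 0, 0], "hand": 60},
  {"travel": [0, 0, 0.15], "twist": [0, 0, 0], "hand": 60},
  {"travel": [0, 0, 0.15], "twist": [0, 0, 0], "hand": 60},
  {"travel": [0, 0, 0.15], "twist": [0, 0, 0], "hand": 60},
  {"travel": [0, 0, 0.15], "twist": [0, 0, 0], "hand": 60},
  {"travel": [0, 0, 0.15], "twist": [0, 0, 0], "hand": 60},
  {"travel": [0, 0, 0.15], "twist": [0, 0, 0], "hand": 60},
  {"travel": [0, 0, 0.15], "twist": [0, 0, 0], "hand": 60},
])

```text
clock: 28.65
tcp_pos: [0.6243, 0.1519, 0.1056]
ee_rot: [-3.14, -0.001, -1.397]
force: [-1.6, -2.8, 7.4]
width: 0.0646
```

Contact force is 7 N at z 0.1056, near the expected 0.104. Release and rise.

Call:
drive_tool([
  {"travel": [0, 0, 0.1], "twist": [0, 0, 0], "hand": 70},
  {"travel": [0, 0, 0.1], "twist": [0, 0, 0], "hand": 85},
  {"travel": [0, 0, 0.1], "twist": [0, 0, 0], "hand": 85},
  {"travel": [0, 0, 0.1], "twist": [0, 0, 0], "hand": 85},
  {"travel": [0, 0, -0.5], "twist": [0, 0, 0], "hand": 85},
  {"travel": [0, 0, -1.5], "twist": [0, 0, 0], "hand": 85},
  {"travel": [0, 0, -2.5], "twist": [0, 0, 0], "hand": 85},
  {"travel": [0, 0, -3], "twist": [0, 0, 0], "hand": 85},
  {"travel": [0, 0, -3], "twist": [0, 0, 0], "hand": 85},
  {"travel": [0, 0, -3], "twist": [0, 0, 0], "hand": 85},
])

```text
clock: 29.9
tcp_pos: [0.6225, 0.152, 0.2222]
ee_rot: [3.138, -0.001, -1.397]
force: [-0.5, 0.3, 0.5]
width: 0.085
```

```bash
python3 - <<'E'
from h import *
s=box('wrist','w10')
s=box('scene','s10',(200,140,400,290))
for t in tubs(s): print(t)
s=snap('top')
for t in tubs(s): print(t)
plan(.528,-.364,.2)
E
```

```text
scale 1.5625
scale 4.0
(0.86, [0.5287, -0.3648], 56.2, 541)
(0.79, [0.6253, 0.1528], 586.6, 291)
(0.6, [0.5677, 0.1512], 665.7, 152)
(0.56, [0.5401, 0.1479], 198.4, 659)
(0.73, [0.5259, -0.3656], 11.9, 401)
t 30.15 tcp [0.623  0.1523 0.2229] rpy [ 3.1397e+00 -1.0000e-04 -1.3968e+00] F [-0.22  0.34 -0.3 ] w 0.0849
travel [12.302, 4.571, 0.583] twist [0.022, -0.001, 0.002]
```

View pics/w10.png

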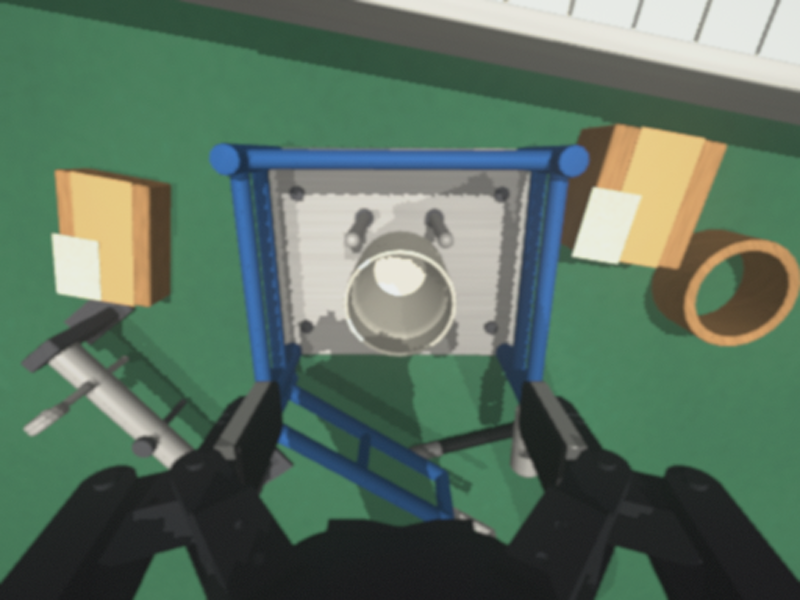

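View pics/s10.png

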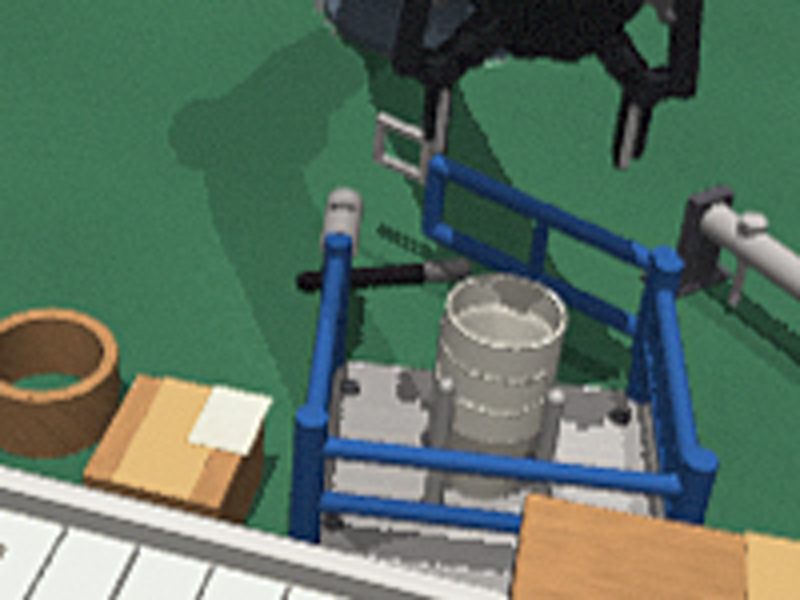

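Three are nested neatly. Now the fourth.

Call:
drive_tool([
  {"travel": [1.3, 0.5, 0], "twist": [0, 0, 0], "hand": 85},
  {"travel": [2.7, 1, 0], "twist": [0, 0, 0], "hand": 85},
  {"travel": [4, 1.5, 0], "twist": [0, 0, 0], "hand": 85},
  {"travel": [5.4, 2, 0], "twist": [0, 0, 0], "hand": 85},
  {"travel": [6.7, 2.5, 0.1], "twist": [0, 0, 0], "hand": 85},
  {"travel": [8, 3, 0.3], "twist": [0, 0, 0], "hand": 85},
  {"travel": [9.4, 3.5, 0.4], "twist": [0, 0, 0], "hand": 85},
  {"travel": [10.7, 4, 0.5], "twist": [0, 0, 0], "hand": 85},
  {"travel": [12, 4.5, 0.58], "twist": [0, 0, 0], "hand": 85},
  {"travel": [12.3, 4.57, 0.58], "twist": [0, 0, 0], "hand": 85},
])

```text
clock: 31.4
tcp_pos: [0.5256, -0.3691, 0.1996]
ee_rot: [3.139, -0.001, -1.405]
force: [-0.2, -0.1, 0.2]
width: 0.0847
```

```bash
python3 - <<'E'
from h import *
s=box('wrist','w11')
x=rim(s,.527,-.365); print(x); print('px',proj(s,[*x[0],.08])*1.5625)
s=snap('wrist')
x=rim(s,.527,-.365); print(x); print('px',proj(s,[*x[0],.08])*1.5625)
plan(.527,-.365,.05)
E
```

```text
scale 1.5625
(array([ 0.5262, -0.3667]), np.float64(194.8))
px [394.55406103 286.99423649]
(array([ 0.5263, -0.3666]), np.float64(194.8))
px [395.41968976 288.4801363 ]
t 31.5 tcp [ 0.5277 -0.3654  0.2002] rpy [ 3.1410e+00  5.0000e-04 -1.4002e+00] F [ 0.76  0.53 -0.14] w 0.0846
travel [-0.01, 0.013, 3.755] twist [0.007, 0.006, -0.036]
```

View pics/w11.png

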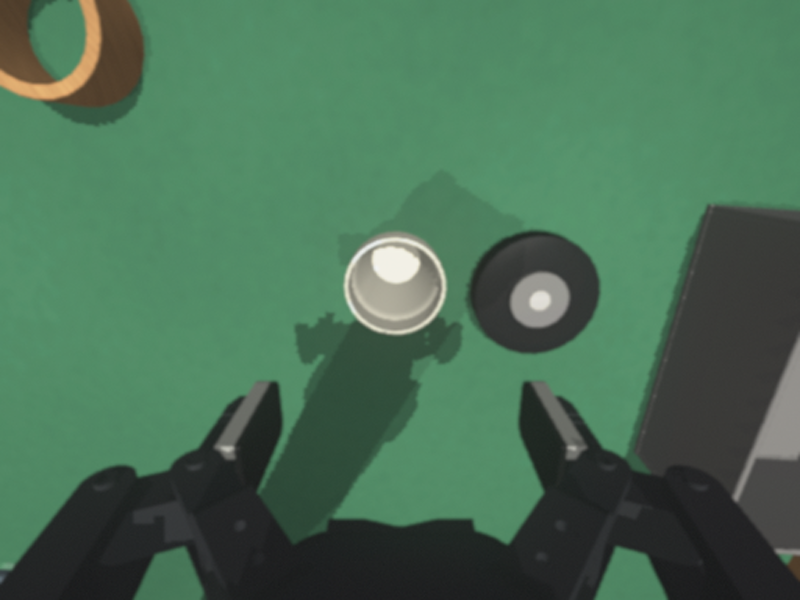

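Call:
drive_tool([
  {"travel": [-0.04, 0.01, 1], "twist": [0, 0, 0], "hand": 85},
  {"travel": [-0.04, 0.01, 2], "twist": [0, 0, 0], "hand": 85},
  {"travel": [-0.04, 0.01, 3], "twist": [0, 0, 0], "hand": 85},
  {"travel": [-0.04, 0.01, 3.5], "twist": [0, 0, 0], "hand": 85},
  {"travel": [-0.04, 0.01, 3.75], "twist": [0, 0, 0], "hand": 85},
  {"travel": [-0.04, 0.01, 3.75], "twist": [0, 0, 0], "hand": 85},
  {"travel": [-0.04, 0.01, 3.75], "twist": [0, 0, 0], "hand": 60},
  {"travel": [-0.04, 0.01, 3.75], "twist": [0, 0, 0], "hand": 60},
  {"travel": [-0.04, 0.01, 3.75], "twist": [0, 0, 0], "hand": 60},
  {"travel": [-0.04, 0.01, 3.75], "twist": [0, 0, 0], "hand": 60},
])

```text
clock: 32.75
tcp_pos: [0.5291, -0.3632, 0.0531]
ee_rot: [-3.139, -0.003, -1.397]
force: [-0.7, -0.4, 5.1]
width: 0.0643
```

```bash
python3 - <<'E'
from h import *
plan(.6235,.153,.24)
E
```

```text
t 32.75 tcp [ 0.5291 -0.3632  0.0531] rpy [-3.1386e+00 -2.9000e-03 -1.3974e+00] F [-0.68 -0.43  5.14] w 0.0643
travel [-12.29, -4.564, -4.694] twist [-0.034, -0.033, -0.004]
```

Call:
drive_tool([
  {"travel": [0, 0, -1.2], "twist": [0, 0, 0], "hand": 60},
  {"travel": [0, 0, -2.6], "twist": [0, 0, 0], "hand": 60},
  {"travel": [-0.5, -0.2, -4], "twist": [0, 0, 0], "hand": 60},
  {"travel": [-1.5, -0.6, -4.7], "twist": [0, 0, 0], "hand": 60},
  {"travel": [-2.6, -1, -4.7], "twist": [0, 0, 0], "hand": 60},
  {"travel": [-3.8, -1.4, -4.7], "twist": [0, 0, 0], "hand": 60},
  {"travel": [-5, -1.9, -4.7], "twist": [0, 0, 0], "hand": 60},
  {"travel": [-6.2, -2.3, -4.7], "twist": [0, 0, 0], "hand": 60},
  {"travel": [-7.4, -2.7, -4.7], "twist": [0, 0, 0], "hand": 60},
  {"travel": [-8.6, -3.2, -4.7], "twist": [0, 0, 0], "hand": 60},
])

```text
clock: 34.0
tcp_pos: [0.5942, 0.0001, 0.2394]
ee_rot: [-3.141, -0.001, -1.398]
force: [1.0, -0.1, -1.3]
width: 0.0638
```

```bash
python3 - <<'E'
from h import *
plan(.6235,.153,.24)
E
```

```text
t 34.0 tcp [5.942e-01 1.000e-04 2.394e-01] rpy [-3.1410e+00 -7.0000e-04 -1.3975e+00] F [ 0.96 -0.13 -1.32] w 0.0638
travel [-3.639, -1.382, -0.017] twist [-0.007, -0.009, -0.006]
```

Call:
drive_tool([
  {"travel": [-1.2, -0.45, 0], "twist": [0, 0, 0], "hand": 60},
  {"travel": [-2.4, -0.9, 0], "twist": [0, 0, 0], "hand": 60},
  {"travel": [-3.4, -1.3, 0], "twist": [0, 0, 0], "hand": 60},
  {"travel": [-3.64, -1.38, 0], "twist": [0, 0, 0], "hand": 60},
  {"travel": [-3.64, -1.38, 0], "twist": [0, 0, 0], "hand": 60},
  {"travel": [-3.64, -1.38, 0], "twist": [0, 0, 0], "hand": 60},
  {"travel": [-3.64, -1.38, 0], "twist": [0, 0, 0], "hand": 60},
  {"travel": [-3.64, -1.38, 0], "twist": [0, 0, 0], "hand": 60},
  {"travel": [-3.64, -1.38, 0], "twist": [0, 0, 0], "hand": 60},
  {"travel": [-3.64, -1.38, 0], "twist": [0, 0, 0], "hand": 60},
])

```text
clock: 35.25
tcp_pos: [0.6235, 0.1516, 0.2389]
ee_rot: [-3.142, -0.0, -1.397]
force: [-0.2, 0.7, -0.4]
width: 0.0638
```

```bash
python3 - <<'E'
from h import *
plan(.6235,.153,.14)
s=box('wrist','w12')
E
```

```text
t 35.25 tcp [0.6235 0.1516 0.2389] rpy [-3.1416e+00 -1.0000e-04 -1.3971e+00] F [-0.22  0.73 -0.4 ] w 0.0638
travel [-0.036, -0.006, 2.473] twist [-0.0, -0.001, -0.001]
scale 1.5625
```

View pics/w12.png

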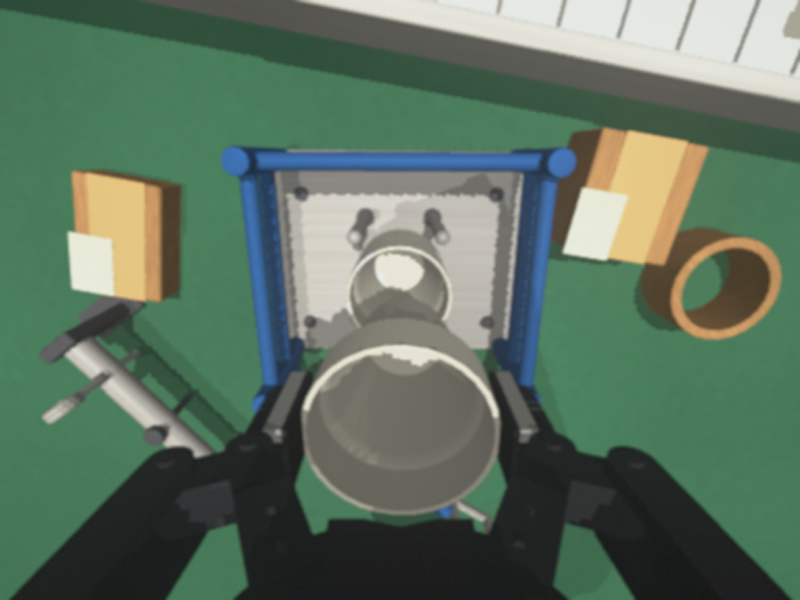

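Call:
drive_tool([
  {"travel": [-0.02, 0, 0.7], "twist": [0, 0, 0], "hand": 60},
  {"travel": [-0.02, 0, 1.4], "twist": [0, 0, 0], "hand": 60},
  {"travel": [-0.02, 0, 1.8], "twist": [0, 0, 0], "hand": 60},
  {"travel": [-0.02, 0, 2.1], "twist": [0, 0, 0], "hand": 60},
  {"travel": [-0.02, 0, 2.3], "twist": [0, 0, 0], "hand": 60},
  {"travel": [-0.02, 0, 2.5], "twist": [0, 0, 0], "hand": 60},
  {"travel": [-0.02, 0, 2.6], "twist": [0, 0, 0], "hand": 60},
  {"travel": [-0.02, 0, 2.62], "twist": [0, 0, 0], "hand": 60},
  {"travel": [-0.02, 0, 2.62], "twist": [0, 0, 0], "hand": 60},
  {"travel": [-0.02, 0, 2.62], "twist": [0, 0, 0], "hand": 60},
])

```text
clock: 36.55
tcp_pos: [0.6235, 0.1525, 0.1344]
ee_rot: [-3.141, -0.0, -1.397]
force: [0.3, 1.1, -0.6]
width: 0.0637
```

Call:
drive_tool([
  {"travel": [0, 0, 0.05], "twist": [0, 0, 0], "hand": 60},
  {"travel": [0, 0, 0.1], "twist": [0, 0, 0], "hand": 60},
  {"travel": [0, 0, 0.13], "twist": [0, 0, 0], "hand": 60},
  {"travel": [0, 0, 0.15], "twist": [0, 0, 0], "hand": 60},
  {"travel": [0, 0, 0.15], "twist": [0, 0, 0], "hand": 60},
  {"travel": [0, 0, 0.15], "twist": [0, 0, 0], "hand": 60},
  {"travel": [0, 0, 0.15], "twist": [0, 0, 0], "hand": 60},
  {"travel": [0, 0, 0.15], "twist": [0, 0, 0], "hand": 60},
  {"travel": [0, 0, 0.15], "twist": [0, 0, 0], "hand": 60},
  {"travel": [0, 0, 0.15], "twist": [0, 0, 0], "hand": 60},
])

```text
clock: 37.8
tcp_pos: [0.6244, 0.1537, 0.1301]
ee_rot: [-3.138, 0.001, -1.397]
force: [0.0, 0.2, 7.3]
width: 0.0638
```

Call:
drive_tool([
  {"travel": [0, 0, 0.1], "twist": [0, 0, 0], "hand": 70},
  {"travel": [0, 0, 0.1], "twist": [0, 0, 0], "hand": 85},
  {"travel": [0, 0, 0.1], "twist": [0, 0, 0], "hand": 85},
  {"travel": [0, 0, 0.1], "twist": [0, 0, 0], "hand": 85},
  {"travel": [0, 0, -0.5], "twist": [0, 0, 0], "hand": 85},
  {"travel": [0, 0, -1.5], "twist": [0, 0, 0], "hand": 85},
  {"travel": [0, 0, -2.5], "twist": [0, 0, 0], "hand": 85},
  {"travel": [0, 0, -3], "twist": [0, 0, 0], "hand": 85},
  {"travel": [0, 0, -3], "twist": [0, 0, 0], "hand": 85},
  {"travel": [0, 0, -3], "twist": [0, 0, 0], "hand": 85},
])

```text
clock: 39.05
tcp_pos: [0.6225, 0.1519, 0.2462]
ee_rot: [3.138, -0.001, -1.397]
force: [-0.1, -0.3, -0.1]
width: 0.0848
```

```bash
python3 - <<'E'
from h import *
s=box('wrist','w13')
s=box('scene','s13',(250,130,410,250))
s=snap('top','t13')
state()
E
```

```text
scale 1.5625
scale 5.0
t 39.2 tcp [0.6227 0.1521 0.2463] rpy [ 3.1386e+00 -3.0000e-04 -1.3969e+00] F [-0.15 -0.24  0.4 ] w 0.085
```

View pics/w13.png

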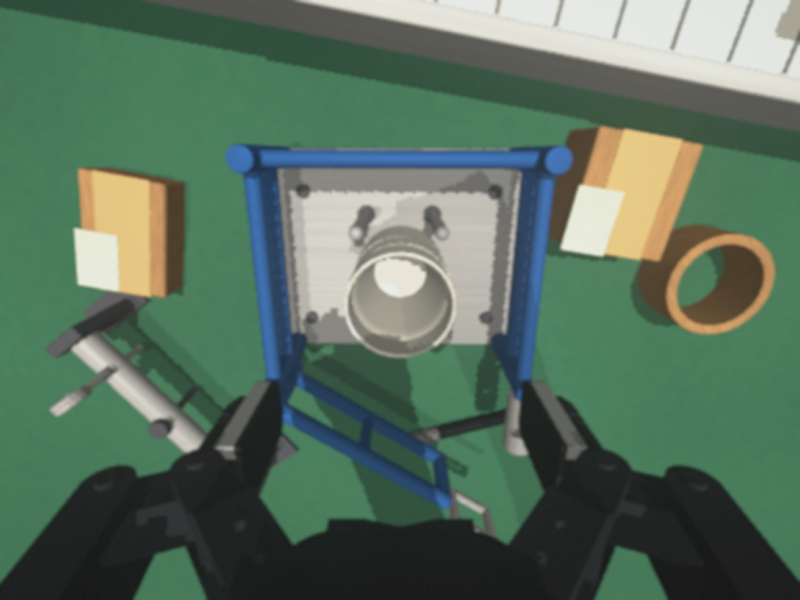

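View pics/s13.png

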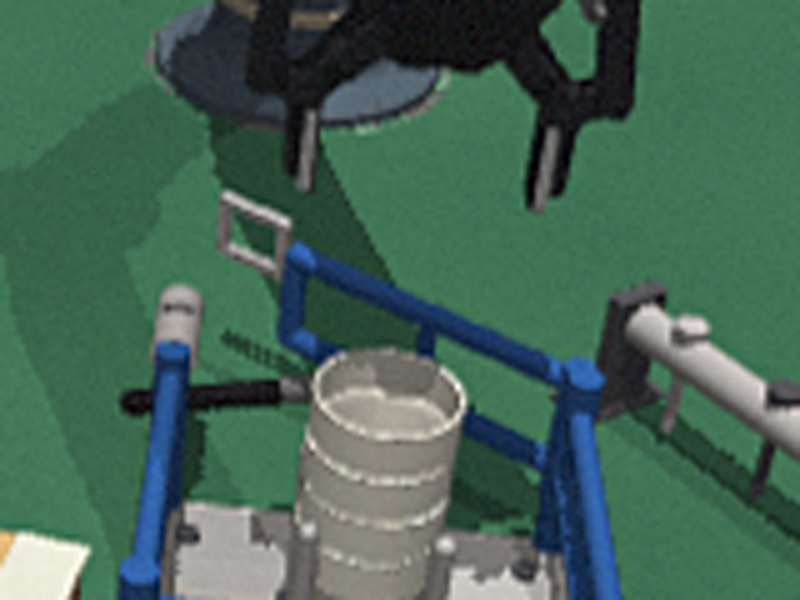

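View pics/t13.png

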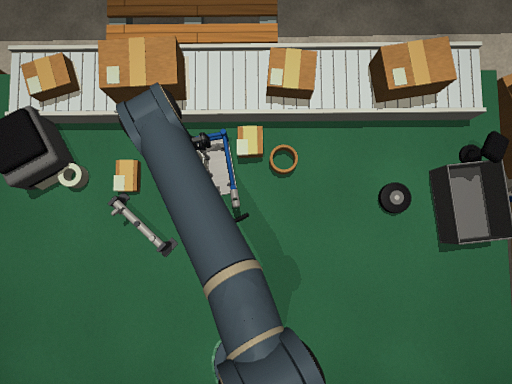

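All four collars show in the stack. A pale ring at top-view (72,175) needs checking, in case it is another tub.

```bash
python3 - <<'E'
from h import *
i=cv2.imread('pics/t13.png')[100:260,0:200]; cv2.imwrite('pics/t13z.png',cv2.resize(i,(750,600),interpolation=cv2.INTER_CUBIC))
i=cv2.imread('pics/scene0.png'); cv2.imwrite('pics/s0z.png',cv2.resize(i[150:384,300:512],(543,600),interpolation=cv2.INTER_CUBIC))
s=snap('top'); print(atz(s,(72,176),.08),atz(s,(72,176),.02))
print(proj(snap('scene'),atz(s,(72,176),.05)))
E
```

```text
[0.5894103  0.53567811 0.08      ] [0.5985799  0.56720497 0.02      ]
[510.02211847 277.82687678]
```

View pics/t13z.png

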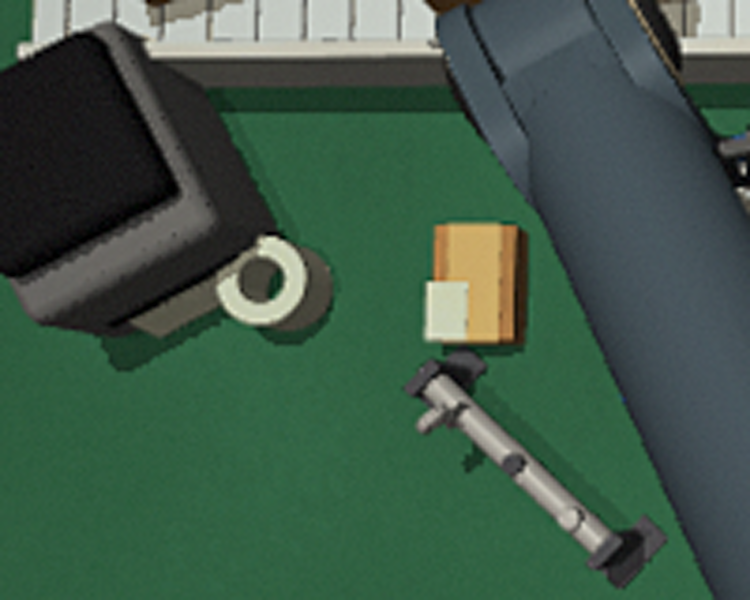

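View pics/s0z.png

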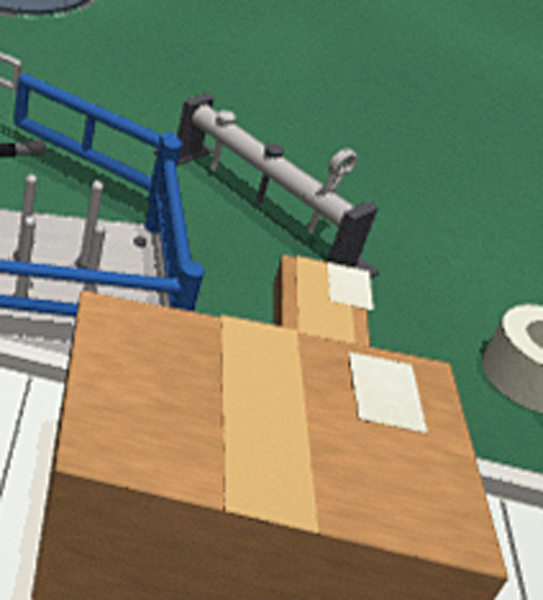

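The ring is a label roll beside a printer in the background, not a tub. Next I measure the gate and the clip.

```bash
python3 - <<'E'
from h import *
T=snap('top')
tp=lambda u,v:np.array([105+u/4.6-.39,120+v/4.6-.39])
h=atz(T,tp(292,392),.102)[:2]; e=atz(T,tp(538,498),.102)[:2]; hs=atz(T,tp(600,530),.11)[:2]
c=np.array([.6142,.1516]); R=Ro.from_euler('z',.174).as_matrix()[:2,:2]
for n,q in(('hinge',h),('end',e),('hasp end',hs)): print(n,q,R.T@(q-c))
d=R.T@(e-h); print('theta',np.arctan2(-d[0],-d[1]),np.linalg.norm(d)); d=R.T@(hs-h); print('theta',np.arctan2(-d[0],-d[1]),np.linalg.norm(d))
# from w5: wrist at clock 14.5
E
```

```text
hinge [0.49647507 0.23342329] [-0.10178179  0.1009687 ]
end [0.42630445 0.07329111] [-0.19861545 -0.04459734]
hasp end [0.40547962 0.03272723] [-0.22614839 -0.08094344]
theta 0.5870014540856278 0.17483200185084194
theta 0.5996771809085919 0.22036124299925203
```

```bash
python3 - <<'E'
from h import *
def W(a,b): 
    R=Ro.from_euler('z',.174).as_matrix()[:2,:2]; return np.array([.6142,.1516])+R@[a,b]
for q in[(-.1859,.0379),(-.16,.01),(-.14,-.01),(-.12,-.02),(-.116,-.02)]: print(q,W(*q))
plan(*W(-.186,.038),.24); plan(*W(-.186,.038),.075)
E
```

```text
(-0.1859, 0.0379) [0.42454569 0.15674409]
(-0.16, 0.01) [0.45488474 0.13374927]
(-0.14, -0.01) [0.47804521 0.11751373]
(-0.12, -0.02) [0.49947445 0.1111272 ]
(-0.116, -0.02) [0.50341405 0.11181969]
t 39.35 tcp [0.6231 0.1524 0.2472] rpy [ 3.1402e+00 -1.0000e-04 -1.3969e+00] F [ 0.48 -0.25  0.03] w 0.085
travel [-0.969, 4.873, 0.187] twist [0.016, -0.001, 0.001]
t 39.35 tcp [0.6231 0.1524 0.2472] rpy [ 3.1402e+00 -1.0000e-04 -1.3969e+00] F [ 0.48 -0.25  0.03] w 0.085
travel [-0.969, 4.867, 4.312] twist [0.016, -0.001, 0.001]
```

Call:
drive_tool([
  {"travel": [-0.2, 1, 0], "twist": [0, 0, 0], "hand": 0},
  {"travel": [-0.4, 2, 0], "twist": [0, 0, 0], "hand": 0},
  {"travel": [-0.6, 3, 0], "twist": [0, 0, 0], "hand": 0},
  {"travel": [-0.8, 4, 0], "twist": [0, 0, 0], "hand": 0},
  {"travel": [-0.97, 4.87, 0.2], "twist": [0, 0, 0], "hand": 0},
  {"travel": [-0.97, 4.87, 0.5], "twist": [0, 0, 0], "hand": 0},
  {"travel": [-0.97, 4.87, 0.5], "twist": [0, 0, 0], "hand": 0},
  {"travel": [-0.97, 4.87, 0.5], "twist": [0, 0, 0], "hand": 0},
  {"travel": [-0.97, 4.87, 0.5], "twist": [0, 0, 0], "hand": 0},
  {"travel": [-0.97, 4.87, 0.5], "twist": [0, 0, 0], "hand": 0},
])

```text
clock: 40.6
tcp_pos: [0.4253, 0.1571, 0.2282]
ee_rot: [-3.141, 0.0, -1.397]
force: [-0.6, 0.5, 0.5]
width: -0.0003
```

```bash
python3 - <<'E'
from h import *
s=box('wrist','w14')
s=box('scene','s14',(250,130,410,250)); plan(.4246,.1567,.075)
E
```

```text
scale 1.5625
scale 5.0
t 40.7 tcp [0.425  0.1571 0.2282] rpy [-3.1414e+00  1.0000e-04 -1.3970e+00] F [-0.27 -0.14 -0.51] w 0.0003
travel [0.008, 0.013, 3.829] twist [-0.002, 0.001, -0.001]
```

View pics/w14.png

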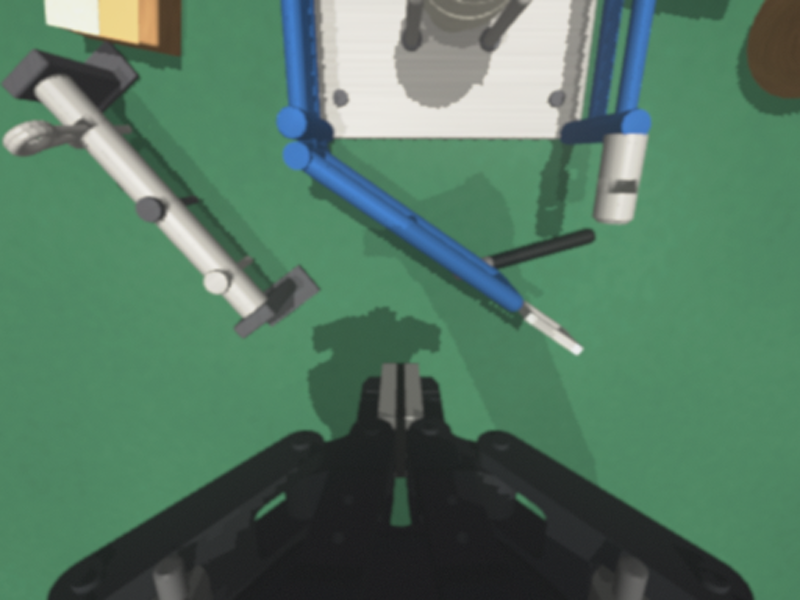

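View pics/s14.png

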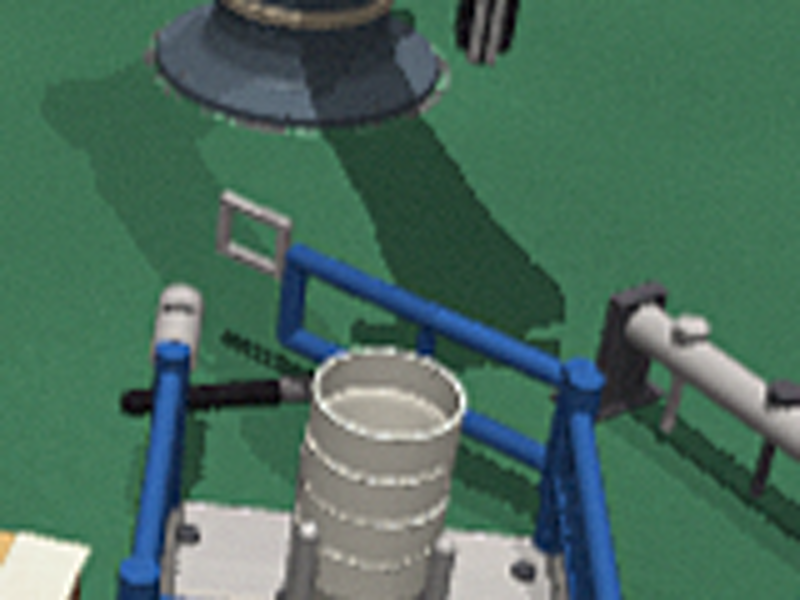

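Call:
drive_tool([
  {"travel": [0, 0, 1], "twist": [0, 0, 0], "hand": 0},
  {"travel": [0, 0, 2], "twist": [0, 0, 0], "hand": 0},
  {"travel": [0, 0, 3], "twist": [0, 0, 0], "hand": 0},
  {"travel": [0, 0, 3.6], "twist": [0, 0, 0], "hand": 0},
  {"travel": [0, 0, 3.7], "twist": [0, 0, 0], "hand": 0},
  {"travel": [0, 0, 3.7], "twist": [0, 0, 0], "hand": 0},
  {"travel": [0.1, -0.2, 3.7], "twist": [0, 0, 0], "hand": 0},
  {"travel": [0.2, -0.3, 3.7], "twist": [0, 0, 0], "hand": 0},
  {"travel": [0.4, -0.5, 3.7], "twist": [0, 0, 0], "hand": 0},
  {"travel": [0.5, -0.6, 3.7], "twist": [0, 0, 0], "hand": 0},
])

```text
clock: 41.95
tcp_pos: [0.4527, 0.1409, 0.0802]
ee_rot: [-3.141, -0.0, -1.398]
force: [-1.8, 1.1, 0.5]
width: -0.0003
```

Call:
drive_tool([
  {"travel": [0.1, -0.1, 0], "twist": [0, 0, 0], "hand": 0},
  {"travel": [0.2, -0.2, 0], "twist": [0, 0, 0], "hand": 0},
  {"travel": [0.3, -0.3, 0], "twist": [0, 0, 0], "hand": 0},
  {"travel": [0.4, -0.45, 0], "twist": [0, 0, 0], "hand": 0},
  {"travel": [0.55, -0.6, 0], "twist": [0, 0, 0], "hand": 0},
  {"travel": [0.7, -0.7, 0], "twist": [0, 0, 0], "hand": 0},
  {"travel": [0.8, -0.8, 0], "twist": [0, 0, 0], "hand": 0},
  {"travel": [0.9, -0.9, 0], "twist": [0, 0, 0], "hand": 0},
  {"travel": [0.9, -0.95, 0], "twist": [0, 0, 0], "hand": 0},
  {"travel": [0.9, -1, 0], "twist": [0, 0, 0], "hand": 0},
])

```text
clock: 43.2
tcp_pos: [0.4976, 0.1125, 0.08]
ee_rot: [3.141, -0.001, -1.397]
force: [-1.4, -0.9, 0.9]
width: 0.0002
```

```bash
python3 - <<'E'
from h import *
s=box('wrist','w15')
s=box('scene','s15',(250,130,410,250)); plan(.5034,.1118,.08)
E
```

```text
scale 1.5625
scale 5.0
t 43.3 tcp [0.4979 0.1129 0.0801] rpy [-3.1411e+00 -2.0000e-04 -1.3970e+00] F [ 0.96  0.51 -0.38] w -0.0003
travel [0.051, -0.132, 0.003] twist [-0.005, -0.002, 0.0]
```

View pics/w15.png

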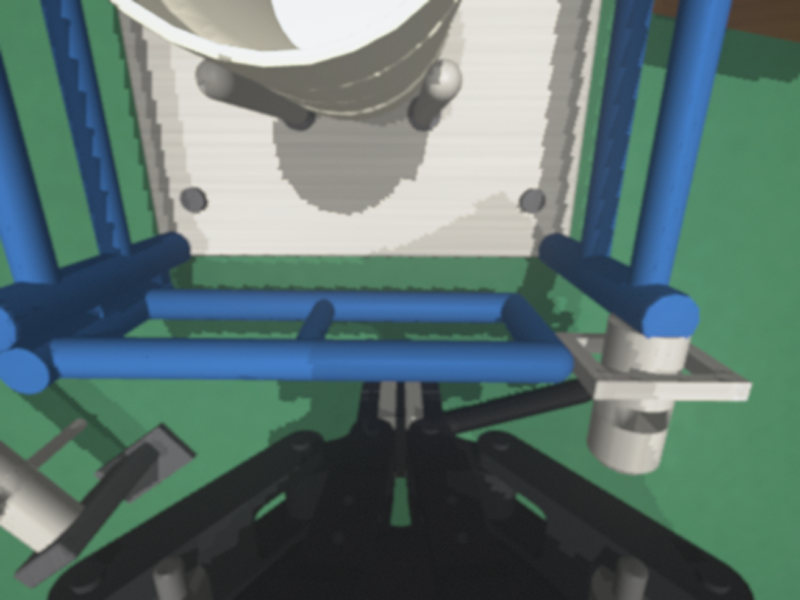

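View pics/s15.png

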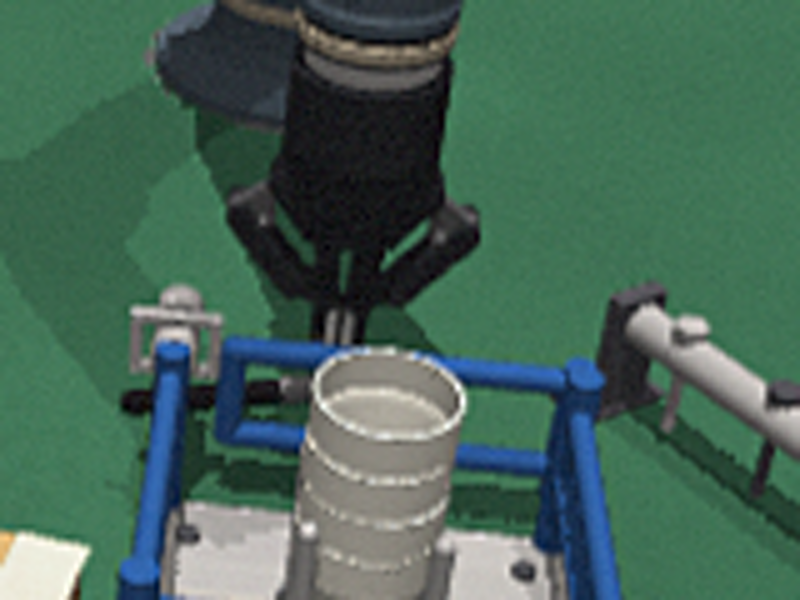

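The hasp is over the stud and the gate is almost shut. Pushing on to the stop.

Call:
drive_tool([
  {"travel": [0, -0.05, 0], "twist": [0, 0, 0], "hand": 0},
  {"travel": [0, -0.1, 0], "twist": [0, 0, 0], "hand": 0},
  {"travel": [0, -0.15, 0], "twist": [0, 0, 0], "hand": 0},
  {"travel": [0, -0.2, 0], "twist": [0, 0, 0], "hand": 0},
  {"travel": [0, -0.2, 0], "twist": [0, 0, 0], "hand": 0},
  {"travel": [0, -0.2, 0], "twist": [0, 0, 0], "hand": 0},
  {"travel": [0, -0.2, 0], "twist": [0, 0, 0], "hand": 0},
  {"travel": [0, -0.2, 0], "twist": [0, 0, 0], "hand": 0},
  {"travel": [0, -0.2, 0], "twist": [0, 0, 0], "hand": 0},
  {"travel": [0, -0.2, 0], "twist": [0, 0, 0], "hand": 0},
])

```text
clock: 44.55
tcp_pos: [0.4985, 0.113, 0.079]
ee_rot: [3.127, -0.003, -1.396]
force: [-15.9, -2.4, 10.8]
width: 0.0001
```

The gate is at its stop, with 16 N of reaction. Back off and rise.

Call:
drive_tool([
  {"travel": [0, 0.4, 0], "twist": [0, 0, 0], "hand": 0},
  {"travel": [0, 0.7, 0], "twist": [0, 0, 0], "hand": 0},
  {"travel": [0, 0.7, -1], "twist": [0, 0, 0], "hand": 0},
  {"travel": [0, 0.7, -2], "twist": [0, 0, 0], "hand": 0},
  {"travel": [0, 0.7, -3], "twist": [0, 0, 0], "hand": 0},
  {"travel": [0, 0.7, -4], "twist": [0, 0, 0], "hand": 0},
  {"travel": [0, 0.7, -4.3], "twist": [0, 0, 0], "hand": 30},
  {"travel": [0, 0.7, -4.3], "twist": [0, 0, 0], "hand": 40},
  {"travel": [0, 0.7, -4.3], "twist": [0, 0, 0], "hand": 40},
  {"travel": [0, 0.7, -4.3], "twist": [0, 0, 0], "hand": 40},
])

```text
clock: 45.8
tcp_pos: [0.4771, 0.1092, 0.2508]
ee_rot: [3.139, 0.0, -1.397]
force: [0.6, -0.9, -0.0]
width: 0.0405
```

```bash
python3 - <<'E'
from h import *
s=state(); print(np.round(s['joints'],3))
s=box('wrist','w16')
for t in ['clip','clip_coil','pin_rail','pin_a']:print(t,[(np.round(np.array(d['point'])*1.5625),round(d['conf'],2)) for d in viewer.look_for(t,s)])
s=box('top','t16',(100,140,200,240))
for t in ['clip','clip_coil','pin_rail','pin_a']:print(t,[(np.round(np.array(d['point'])),round(d['conf'],2)) for d in viewer.look_for(t,s)])
E
```

```text
t 45.8 tcp [0.4771 0.1092 0.2508] rpy [ 3.1391e+00  1.0000e-04 -1.3968e+00] F [ 0.61 -0.9  -0.03] w 0.0405
[ 0.248  0.202 -0.638  1.907  0.135  1.078 -1.841]
scale 1.5625
clip [(array([ 27., 197.]), 0.62)]
clip_coil [(array([ 27., 191.]), 0.71), (array([743.,  93.]), 0.48)]
pin_rail [(array([ 91., 222.]), 0.94), (array([ 25., 198.]), 0.4)]
pin_a [(array([164., 316.]), 0.79), (array([111., 257.]), 0.5)]
scale 6.0
clip [(array([117., 210.]), 0.46)]
clip_coil [(array([118., 210.]), 0.62)]
pin_rail [(array([124., 215.]), 0.56)]
pin_a [(array([117., 210.]), 0.6), (array([394., 196.]), 0.35)]
```

View pics/w16.png

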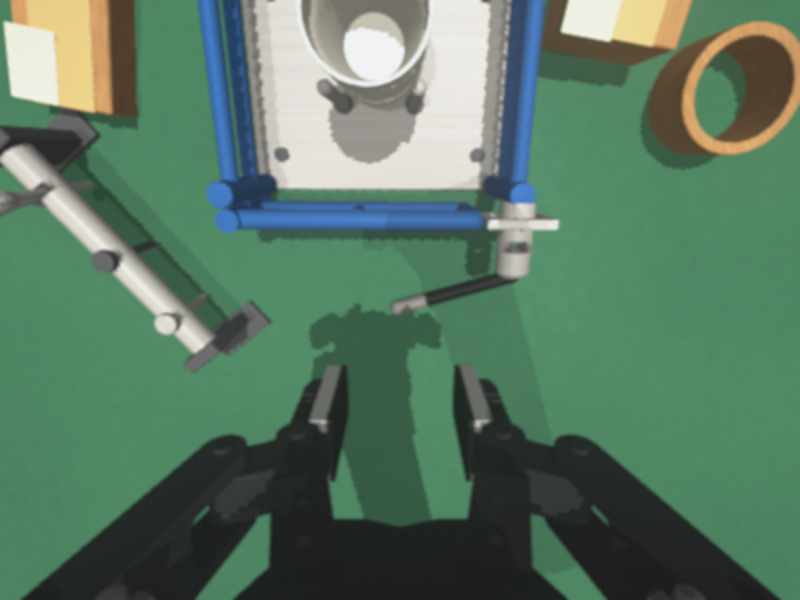

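View pics/t16.png

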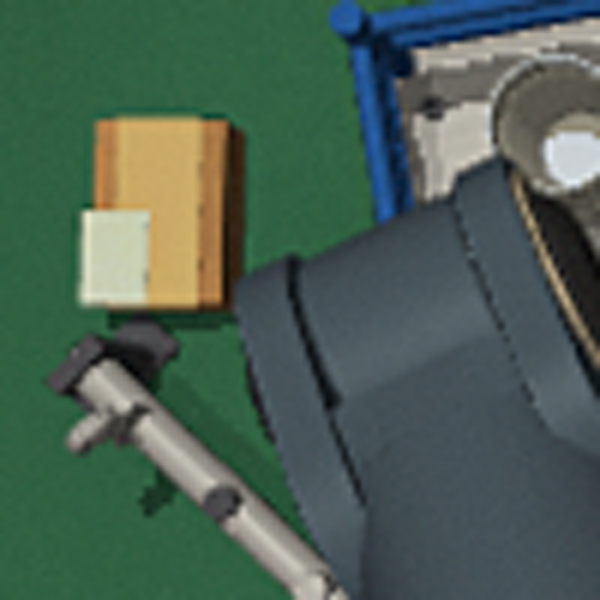

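```bash
python3 - <<'E'
from h import *
T=snap('top'); W=snap('wrist')
f=lambda u,v:(100+u/6-.4,140+v/6-.4); g=lambda u,v:(u/1.5625-.3,v/1.5625-.3)
print('coil',atz(T,f(84,432),.103),'leg',atz(T,f(135,415),.072))
print('pinmid',atz(T,f(222,500),.08))
print('wrist: pinmid',atz(W,g(104,261),.08),'pin2',atz(W,g(166,324),.08),'leg',atz(W,g(45,190),.072))
# triangulate coil from top & scene
S=box('scene','s16',(340,150,430,220))
plan(.40,.38,.24,.785)
E
```

```text
coil [0.47751374 0.39573868 0.103     ] leg [0.48756726 0.38231443 0.072     ]
pinmid [0.44352775 0.33417368 0.08      ]
wrist: pinmid [0.44466883 0.33348553 0.08      ] pin2 [0.39980972 0.28691568 0.08      ] leg [0.48973696 0.37925796 0.072     ]
scale 8.571428571428571
t 46.45 tcp [0.4778 0.1095 0.2521] rpy [-3.1415e+00 -1.0000e-04 -1.3969e+00] F [-0.23 -0.85 -0.82] w 0.0401
travel [-6.998, 0.746, 0.302] twist [0.001, -0.002, -25.003]
```

View pics/s16.png

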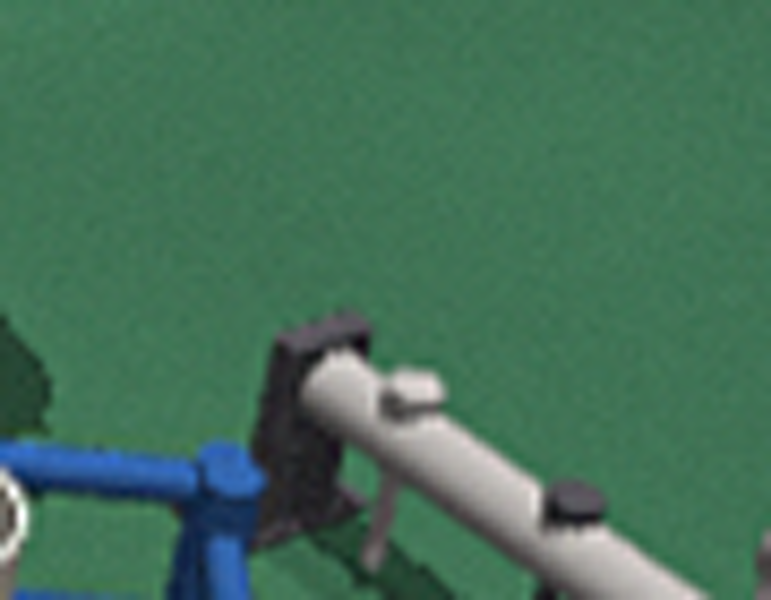

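```bash
python3 - <<'E'
from h import *
plan(.478,.394,.23,.804)
E
```

```text
t 46.45 tcp [0.4778 0.1095 0.2521] rpy [-3.1415e+00 -1.0000e-04 -1.3969e+00] F [-0.23 -0.85 -0.82] w 0.0401
travel [-7.006, -1.235, 0.552] twist [0.001, -0.002, -25.221]
```

Call:
drive_tool([
  {"travel": [-0.6, -0.1, 0], "twist": [0, 0, -1.5], "hand": 40},
  {"travel": [-1.2, -0.2, 0], "twist": [0, 0, -3.2], "hand": 40},
  {"travel": [-1.8, -0.3, 0], "twist": [0, 0, -5], "hand": 40},
  {"travel": [-2.4, -0.4, 0], "twist": [0, 0, -7], "hand": 40},
  {"travel": [-3, -0.5, 0], "twist": [0, 0, -9], "hand": 40},
  {"travel": [-3.6, -0.6, 0], "twist": [0, 0, -11], "hand": 40},
  {"travel": [-4.2, -0.7, 0], "twist": [0, 0, -13], "hand": 40},
  {"travel": [-4.8, -0.8, 0.1], "twist": [0, 0, -15], "hand": 40},
  {"travel": [-5.4, -0.9, 0.2], "twist": [0, 0, -17], "hand": 40},
  {"travel": [-6, -1, 0.3], "twist": [0, 0, -19], "hand": 40},
])

```text
clock: 47.7
tcp_pos: [0.4759, 0.3533, 0.2399]
ee_rot: [3.141, -0.0, 0.266]
force: [-0.6, -0.4, 0.5]
width: 0.04
```

```bash
python3 - <<'E'
from h import *
plan(.478,.394,.23,.804); print(np.round(monitor.get_state()['joints'],2))
E
```

```text
t 47.7 tcp [0.4759 0.3533 0.2399] rpy [ 3.1414e+00 -1.0000e-04  2.6620e-01] F [-0.56 -0.35  0.46] w 0.04
travel [0.317, -0.967, 0.248] twist [0.002, -0.001, -6.162]
[-0.01  0.5  -0.98  1.69  0.44  1.19 -0.83]
```

Call:
drive_tool([
  {"travel": [0.1, -0.3, 0.1], "twist": [0, 0, -1.5], "hand": 40},
  {"travel": [0.2, -0.6, 0.2], "twist": [0, 0, -3.2], "hand": 40},
  {"travel": [0.3, -0.9, 0.25], "twist": [0, 0, -5], "hand": 40},
  {"travel": [0.32, -0.97, 0.25], "twist": [0, 0, -6.16], "hand": 40},
  {"travel": [0.32, -0.97, 0.25], "twist": [0, 0, -6.16], "hand": 40},
  {"travel": [0.32, -0.97, 0.25], "twist": [0, 0, -6.16], "hand": 40},
  {"travel": [0.32, -0.97, 0.25], "twist": [0, 0, -6.16], "hand": 40},
  {"travel": [0.32, -0.97, 0.25], "twist": [0, 0, -6.16], "hand": 40},
  {"travel": [0.32, -0.97, 0.25], "twist": [0, 0, -6.16], "hand": 40},
  {"travel": [0.32, -0.97, 0.25], "twist": [0, 0, -6.16], "hand": 40},
])

```text
clock: 48.95
tcp_pos: [0.478, 0.3936, 0.2302]
ee_rot: [3.141, -0.0, 0.799]
force: [0.1, 0.7, 0.2]
width: 0.0398
```

```bash
python3 - <<'E'
from h import *
s=box('wrist','w17'); st=state(); print(np.round(st['joints'],2), -np.array(s['R']).T@s['t'])
for t in ['clip','clip_coil']:print(t,[(np.round(np.array(d['point'])*1.5625),round(d['conf'],2)) for d in viewer.look_for(t,s)])
s=box('scene','s17',(340,150,460,240)); 
for t in ['clip','clip_coil']:print(t,[(np.round(np.array(d['point'])),round(d['conf'],2)) for d in viewer.look_for(t,s)])
E
```

```text
scale 1.5625
t 49.0 tcp [0.4781 0.3935 0.2301] rpy [ 3.1414e+00 -1.0000e-04  7.9850e-01] F [-0.59 -0.23  1.04] w 0.04
[-0.04  0.6  -1.08  1.63  0.56  1.24 -0.42] [0.41811708 0.45108797 0.37262324]
clip [(array([403., 277.]), 0.81)]
clip_coil [(array([400., 282.]), 0.6)]
scale 6.666666666666667
clip [(array([432., 216.]), 0.41)]
clip_coil [(array([431., 217.]), 0.44), (array([411., 217.]), 0.25)]
```

View pics/w17.png

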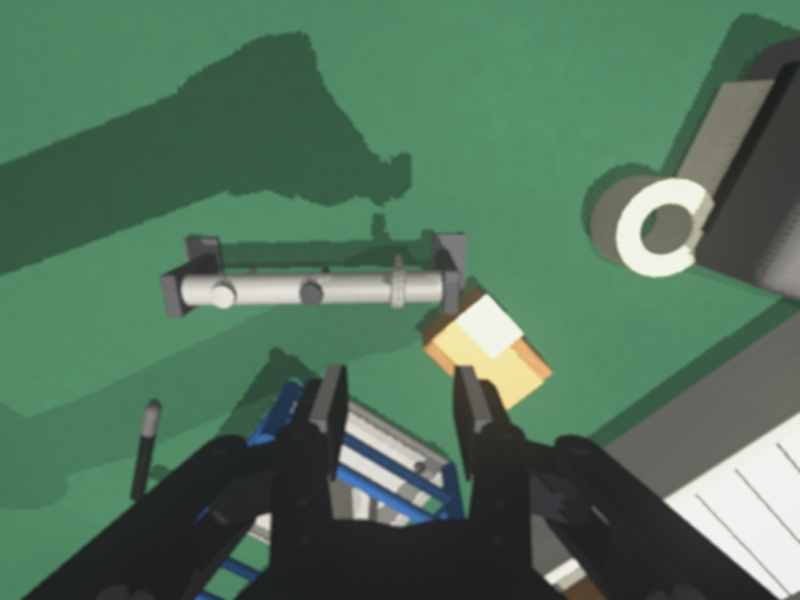

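View pics/s17.png

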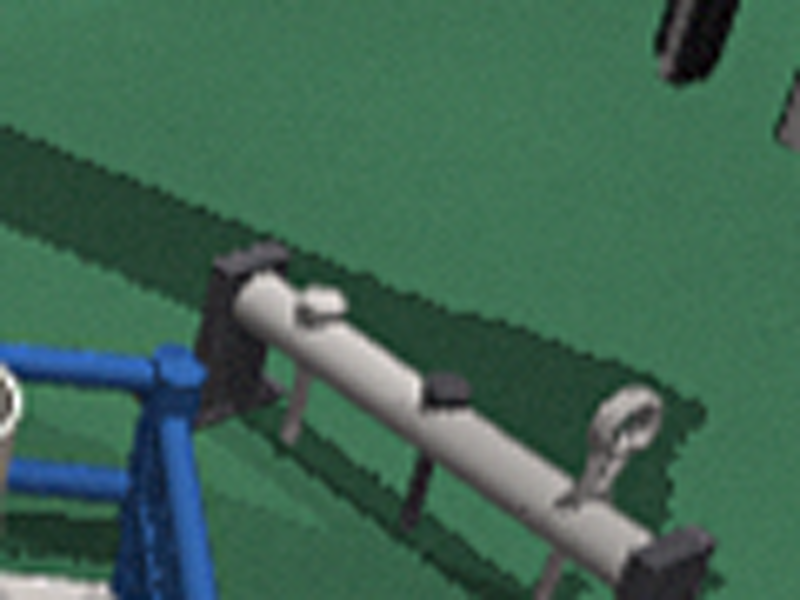

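```bash
cat >> h.py <<'E'
def tri(L):
    A=np.zeros((3,3));b=np.zeros(3)
    for s,p in L:
        o,d=ray(s,p); d=d/np.linalg.norm(d); P=np.eye(3)-np.outer(d,d); A+=P;b+=P@o
    X=np.linalg.solve(A,b); return X,[np.round(proj(s,X)-p,1).tolist() for s,p in L]
E
python3 - <<'E'
from h import *
W=snap('wrist');S=snap('scene');T=snap('top')
pt=(100+84/6-.4,140+432/6-.4); ps=(340+628/6.667-.4,150+418/6.667-.4); pw=(398/1.5625-.3,288/1.5625-.3)
print(tri([(S,ps),(T,pt)])); print(tri([(S,ps),(W,pw)])); print(tri([(S,ps),(T,pt),(W,pw)]))
i=W['image'][150:215,220:300]; cv2.imwrite('pics/w17z.png',cv2.cvtColor(cv2.resize(i,(720,585),interpolation=cv2.INTER_CUBIC),cv2.COLOR_RGB2BGR))
E
```

```text
(array([0.47755337, 0.39452155, 0.10256969]), [[0.6, -0.1], [0.5, -0.0]])
(array([0.47859999, 0.39170215, 0.10322645]), [[-0.6, -0.3], [1.2, -0.6]])
(array([0.47808083, 0.39287757, 0.1042155 ]), [[0.1, -0.6], [0.8, -0.2], [1.6, -1.4]])
```

View pics/w17z.png

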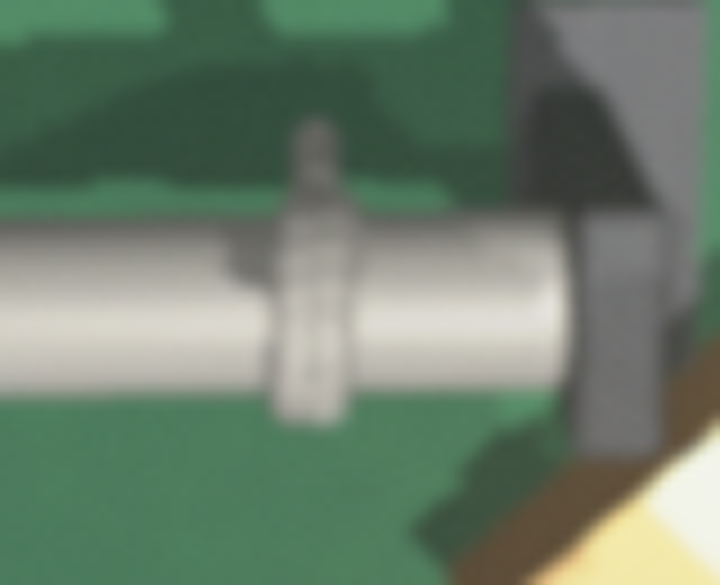

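Call:
drive_tool([
  {"travel": [-0.02, 0.02, 1], "twist": [0, 0, 0], "hand": 40},
  {"travel": [-0.02, 0.02, 2], "twist": [0, 0, 0], "hand": 40},
  {"travel": [-0.02, 0.02, 2.8], "twist": [0, 0, 0], "hand": 40},
  {"travel": [-0.02, 0.02, 3.3], "twist": [0, 0, 0], "hand": 40},
  {"travel": [-0.02, 0.02, 3.54], "twist": [0, 0, 0], "hand": 40},
  {"travel": [-0.02, 0.02, 3.54], "twist": [0, 0, 0], "hand": 40},
  {"travel": [-0.02, 0.02, 3.54], "twist": [0, 0, 0], "hand": 40},
  {"travel": [-0.02, 0.02, 3.54], "twist": [0, 0, 0], "hand": 40},
  {"travel": [-0.02, 0.02, 3.54], "twist": [0, 0, 0], "hand": 40},
  {"travel": [-0.02, 0.02, 3.54], "twist": [0, 0, 0], "hand": 40},
])

```text
clock: 50.65
tcp_pos: [0.4782, 0.3925, 0.0888]
ee_rot: [3.141, -0.0, 0.799]
force: [0.2, -0.9, -0.0]
width: 0.04
```

```bash
python3 - <<'E'
from h import *
s=box('wrist','w18',(180,120,330,260)); state()
s=box('scene','s18',(380,160,470,230))
E
```

```text
scale 4.285714285714286
t 50.7 tcp [0.4782 0.3924 0.0886] rpy [ 3.1414e+00 -2.0000e-04  7.9860e-01] F [ 0.53 -1.    0.37] w 0.0401
scale 8.571428571428571
```

View pics/w18.png

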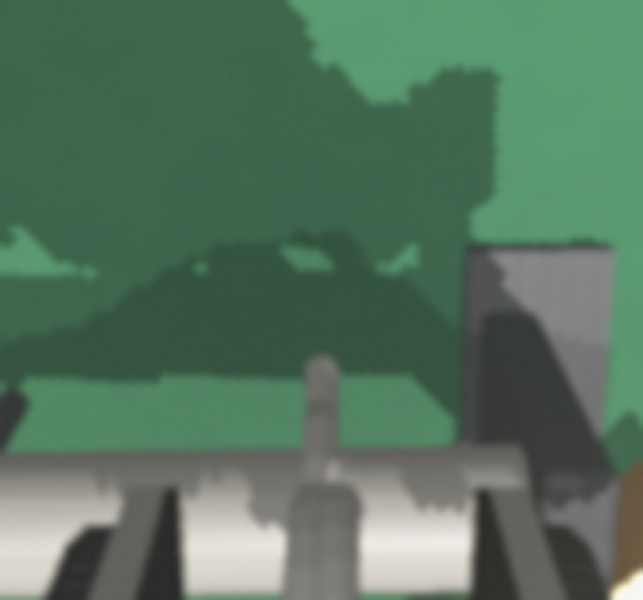

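View pics/s18.png

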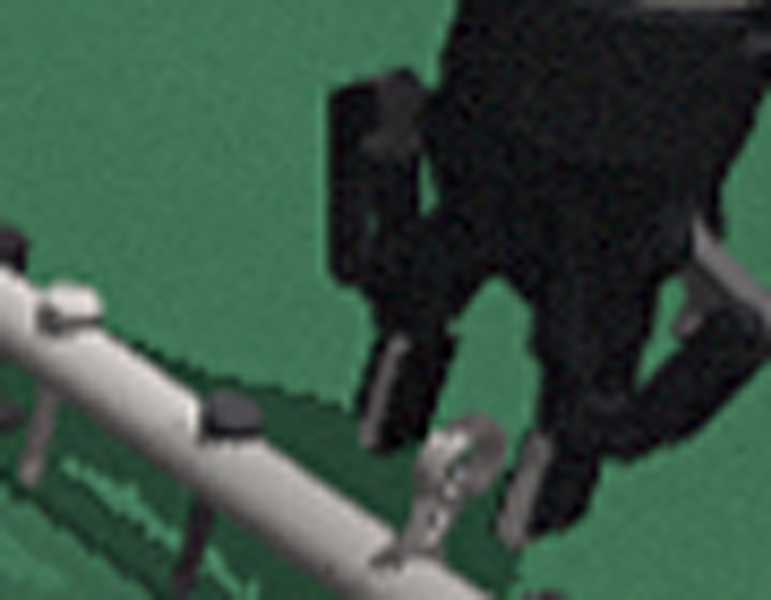

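The coil is centred between the fingers. Closing.

Call:
drive_tool([
  {"travel": [0, 0, 0], "twist": [0, 0, 0], "hand": 20},
  {"travel": [0, 0, 0], "twist": [0, 0, 0], "hand": 14},
  {"travel": [0, 0, 0], "twist": [0, 0, 0], "hand": 8},
  {"travel": [0, 0, 0], "twist": [0, 0, 0], "hand": 4},
  {"travel": [0, 0, 0], "twist": [0, 0, 0], "hand": 4},
  {"travel": [0, 0, 0], "twist": [0, 0, 0], "hand": 4},
  {"travel": [0, 0, 0], "twist": [0, 0, 0], "hand": 4},
  {"travel": [0, 0, 0], "twist": [0, 0, 0], "hand": 4},
  {"travel": [0, 0, 0], "twist": [0, 0, 0], "hand": 4},
  {"travel": [0, 0, 0], "twist": [0, 0, 0], "hand": 4},
])

```text
clock: 52.0
tcp_pos: [0.478, 0.3924, 0.0885]
ee_rot: [3.142, 0.0, 0.799]
force: [-1.0, -0.4, 0.0]
width: 0.0104
```

```bash
python3 - <<'E'
from h import *
s=box('scene','s19',(380,160,470,230)); state()
E
```

```text
scale 8.571428571428571
t 52.05 tcp [0.4781 0.3924 0.0885] rpy [3.1415 0.     0.7987] F [-0.2  -0.53  0.37] w 0.0107
```

View pics/s19.png

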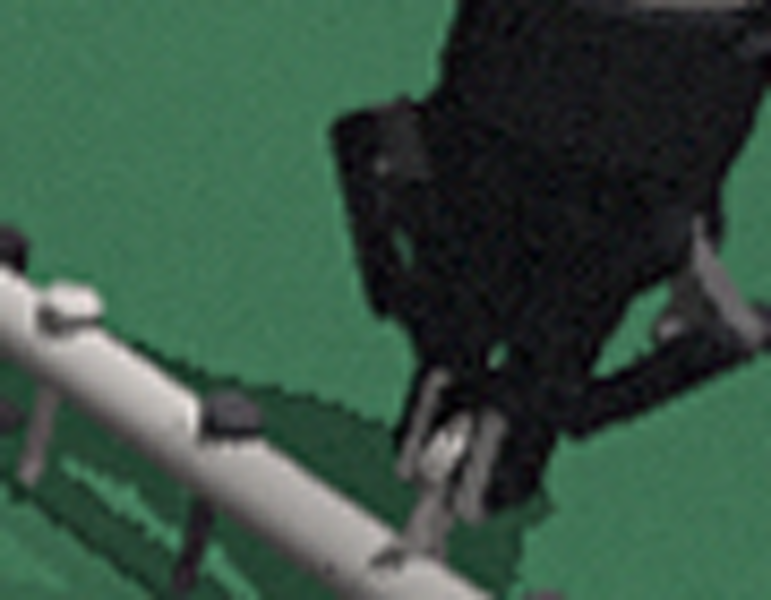

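Call:
drive_tool([
  {"travel": [0, 0, -0.2], "twist": [0, 0, 0], "hand": 4},
  {"travel": [0, 0, -0.4], "twist": [0, 0, 0], "hand": 4},
  {"travel": [0, 0, -0.6], "twist": [0, 0, 0], "hand": 4},
  {"travel": [0, 0, -0.8], "twist": [0, 0, 0], "hand": 4},
  {"travel": [0, 0, -1], "twist": [0, 0, 0], "hand": 4},
  {"travel": [0, 0, -1.3], "twist": [0, 0, 0], "hand": 4},
  {"travel": [0, 0, -1.6], "twist": [0, 0, 0], "hand": 4},
  {"travel": [0, 0, -2], "twist": [0, 0, 0], "hand": 4},
  {"travel": [0, 0, -2.5], "twist": [0, 0, 0], "hand": 4},
  {"travel": [0, 0, -2.9], "twist": [0, 0, 0], "hand": 4},
])

```text
clock: 53.3
tcp_pos: [0.4784, 0.3926, 0.2064]
ee_rot: [3.141, -0.001, 0.799]
force: [0.1, -1.0, -0.8]
width: 0.011
```

```bash
python3 - <<'E'
from h import *
s=box('scene','s20',(380,130,470,200)); state()
s=box('wrist','w20',(180,120,330,260))
for t in ['clip','clip_tip']:print(t,[(np.round(np.array(d['point'])*1.5625),round(d['conf'],2)) for d in viewer.look_for(t,s)])
E
```

```text
scale 8.571428571428571
t 53.35 tcp [0.4789 0.3937 0.2084] rpy [ 3.1411 -0.0046  0.7984] F [0.61 0.36 0.88] w 0.011
scale 4.285714285714286
clip [(array([408., 394.]), 0.81)]
clip_tip [(array([396., 398.]), 0.61)]
```

View pics/s20.png

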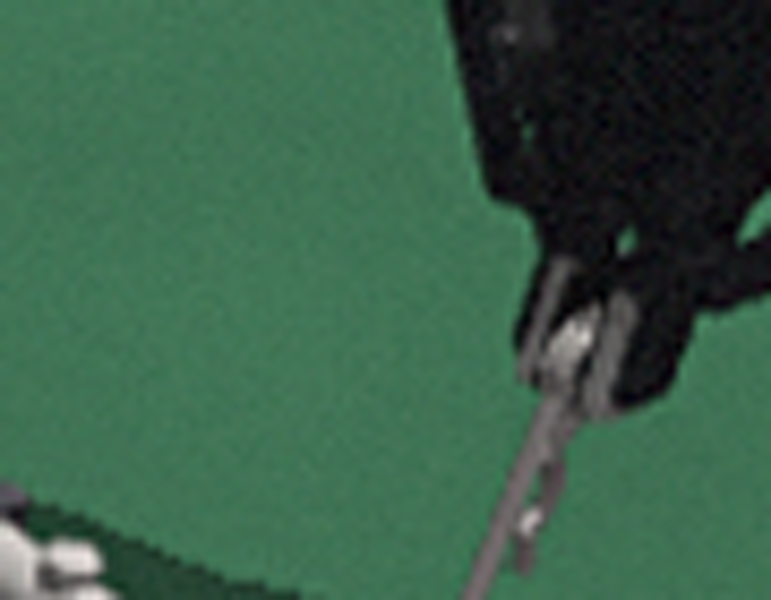

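View pics/w20.png

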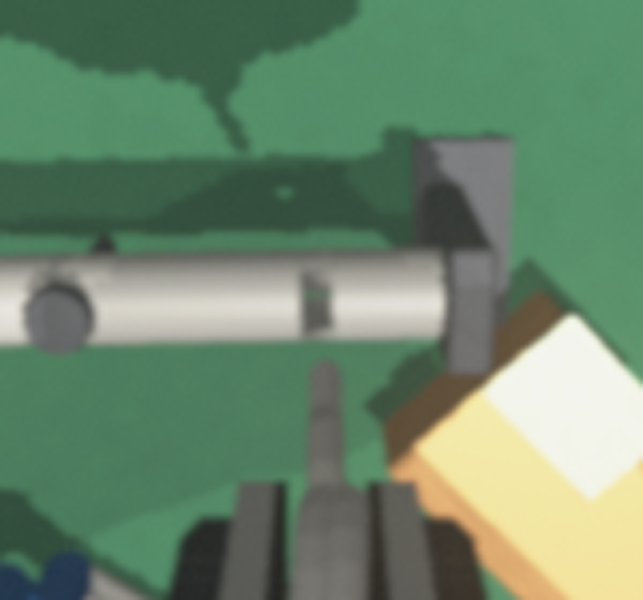

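The clip came out cleanly. The wrist view shows the now empty rail hole at (317,300) in this crop, and the bent leg faces the camera.

```bash
python3 - <<'E'
from h import *
W=snap('wrist'); S=snap('scene'); st=state(); T=snap('top','t20')
q=lambda u,v:np.array([180+u/4.286-.4,120+v/4.286-.4])
for p in [(317,300),(317,275),(317,335),(303,300),(331,300)]: print(p,atz(W,q(*p),.072))
e=[atz(W,q(0,v),.06) for v in(262,348)]+[atz(W,q(440,v),.06) for v in (252,338)]; print(np.round(e,4))
i=S['image'][150:240,380:480]; cv2.imwrite('pics/s21.png',cv2.cvtColor(cv2.resize(i,(660,594),interpolation=cv2.INTER_CUBIC),cv2.COLOR_RGB2BGR))
i=W['image'][170:270,200:310]; cv2.imwrite('pics/w21.png',cv2.cvtColor(cv2.resize(i,(660,600),interpolation=cv2.INTER_CUBIC),cv2.COLOR_RGB2BGR))
E
```

```text
t 53.6 tcp [0.4779 0.3919 0.2037] rpy [3.1413e+00 1.4000e-03 7.9860e-01] F [ 0.06 -0.57 -1.01] w 0.0109
(317, 300) [0.48353632 0.38266383 0.072     ]
(317, 275) [0.47881965 0.38728559 0.072     ]
(317, 335) [0.49025921 0.37607621 0.072     ]
(303, 300) [0.48107516 0.38013806 0.072     ]
(331, 300) [0.4859975  0.38518961 0.072     ]
[[0.4214 0.328  0.06  ]
 [0.437  0.3097 0.06  ]
 [0.4992 0.4118 0.06  ]
 [0.5168 0.3957 0.06  ]]
```

View pics/s21.png

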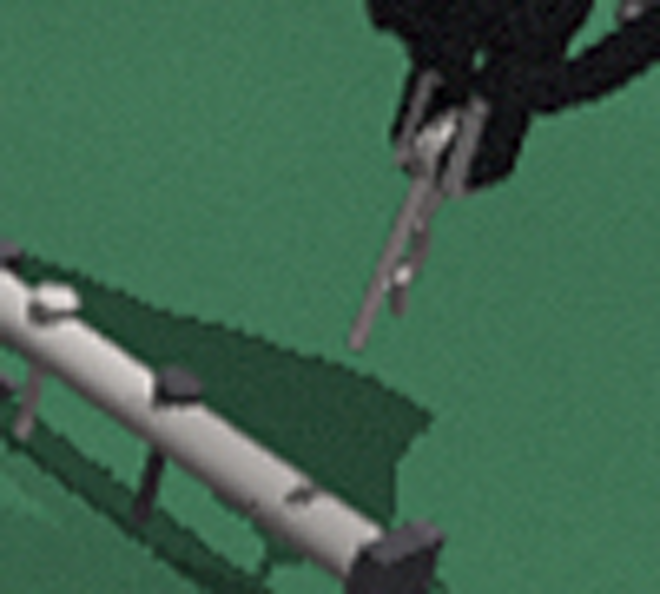

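View pics/w21.png

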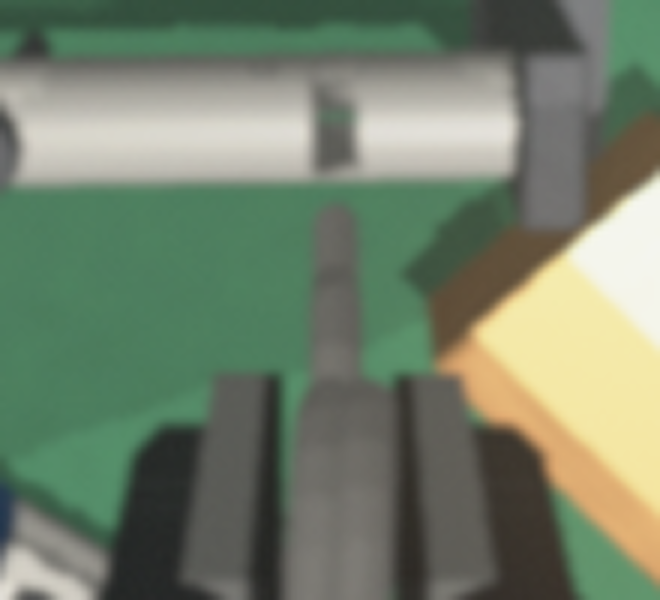

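```bash
python3 - <<'E'
from h import *
plan(.51,.036,.23,.174)
E
```

```text
t 53.65 tcp [0.4779 0.3919 0.2036] rpy [3.1415e+00 1.6000e-03 7.9860e-01] F [-0.06 -0.66 -1.62] w 0.0109
travel [-5.815, 6.783, -0.649] twist [0.007, 0.017, 7.158]
```

Call:
drive_tool([
  {"travel": [0, 0, -0.65], "twist": [0, 0, 0], "hand": 4},
  {"travel": [-0.6, 0.7, -0.65], "twist": [0, 0, 0.8], "hand": 4},
  {"travel": [-1.3, 1.5, -0.65], "twist": [0, 0, 1.7], "hand": 4},
  {"travel": [-2, 2.4, -0.65], "twist": [0, 0, 2.6], "hand": 4},
  {"travel": [-2.7, 3.2, -0.65], "twist": [0, 0, 3.5], "hand": 4},
  {"travel": [-3.4, 4, -0.65], "twist": [0, 0, 4.4], "hand": 4},
  {"travel": [-4.1, 4.8, -0.65], "twist": [0, 0, 5.3], "hand": 4},
  {"travel": [-4.8, 5.6, -0.65], "twist": [0, 0, 6.2], "hand": 4},
  {"travel": [-5.4, 6.3, -0.65], "twist": [0, 0, 6.8], "hand": 4},
  {"travel": [-5.8, 6.78, -0.65], "twist": [0, 0, 7.16], "hand": 4},
])

```text
clock: 54.9
tcp_pos: [0.5102, 0.0347, 0.2298]
ee_rot: [3.141, 0.001, 0.171]
force: [-0.2, -0.6, -0.6]
width: 0.0107
```

Call:
drive_tool([
  {"travel": [0, 0, 0.2], "twist": [0, 0, 0], "hand": 4},
  {"travel": [0, 0, 0.4], "twist": [0, 0, 0], "hand": 4},
  {"travel": [0, 0, 0.5], "twist": [0, 0, 0], "hand": 4},
  {"travel": [0, 0, 0.5], "twist": [0, 0, 0], "hand": 4},
  {"travel": [0, 0, 0.5], "twist": [0, 0, 0], "hand": 4},
  {"travel": [0, 0, 0.5], "twist": [0, 0, 0], "hand": 4},
  {"travel": [0, 0, 0.5], "twist": [0, 0, 0], "hand": 4},
  {"travel": [0, 0, 0.5], "twist": [0, 0, 0], "hand": 4},
  {"travel": [0, 0, 0.5], "twist": [0, 0, 0], "hand": 4},
  {"travel": [0, 0, 0.5], "twist": [0, 0, 0], "hand": 4},
])

```text
clock: 56.15
tcp_pos: [0.5105, 0.037, 0.2105]
ee_rot: [3.141, -0.0, 0.174]
force: [0.5, 0.4, -1.0]
width: 0.011
```

```bash
python3 - <<'E'
from h import *
W=box('wrist','w22'); S=box('scene','s22',(260,120,360,210)); st=state(); T=box('top','t22',(150,170,250,240))
i=W['image'][170:280,195:315]; cv2.imwrite('pics/w22z.png',cv2.cvtColor(cv2.resize(i,(648,594),interpolation=cv2.INTER_CUBIC),cv2.COLOR_RGB2BGR))
E
```

```text
scale 1.5625
scale 6.666666666666667
t 56.25 tcp [0.5105 0.037  0.2105] rpy [ 3.1415 -0.      0.1738] F [-0.26 -0.2  -0.23] w 0.0114
scale 8.0
```

View pics/w22.png

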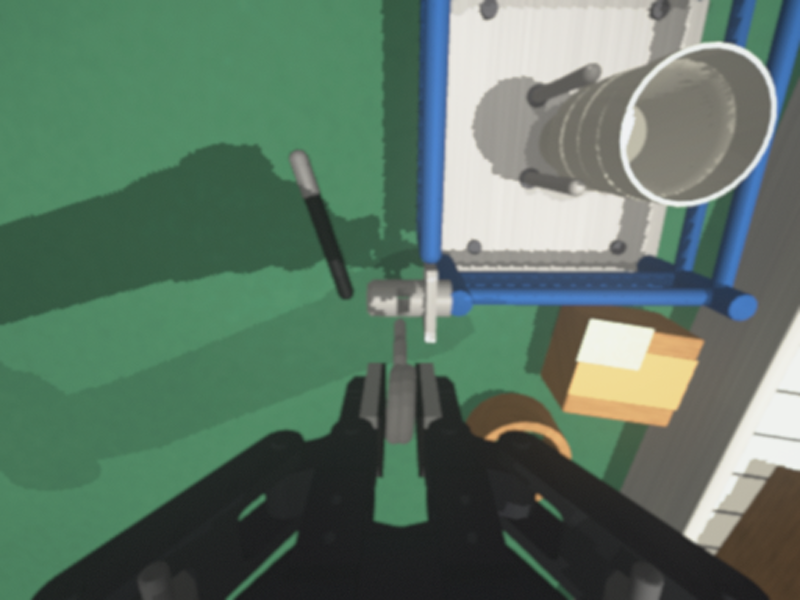

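View pics/w22z.png

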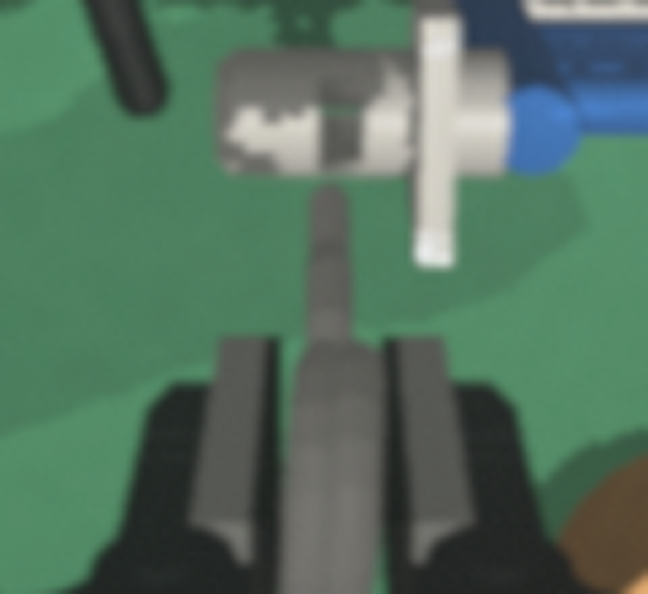

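View pics/s22.png

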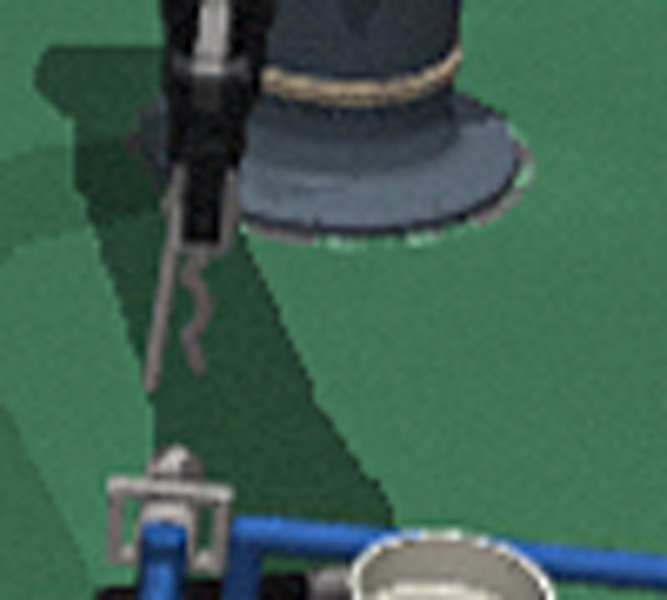

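View pics/t22.png

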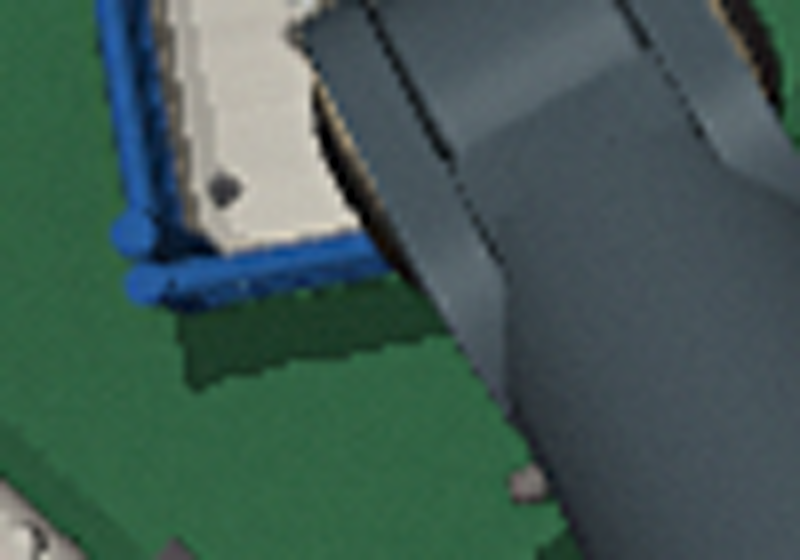

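The scene camera looks square onto the clip's plane. The straight leg runs from (176,250) to its tip at (150,385), and the bent leg's tip is at (198,370). I'll fit the clip's pose in the hand.

```bash
cat > clipfit.py <<'E'
from h import *
from scipy.optimize import least_squares
def clip2w(p,q,st):
    # p: phi, ox,oy,oz (m) ; q: clip coords (x,y,z)
    R=Ro.from_euler('xyz',st['ee_rot']).as_matrix()
    v=np.array([q[0],q[1]-.008,q[2]-.042])          # from coil
    # clip axes in tool: z_c=-z_t, y_c=-y_t, x_c=+x_t  (then lean phi about x)
    v=Ro.from_euler('x',p[0]).as_matrix()@v
    t=np.array([p[1],p[2],p[3]])+np.array([v[0],-v[1],-v[2]])
    return np.array(st['tcp_pos'])+R@t
def fit(W,S,st,stip,sbt,sleg,wbt,lam=1.):
    def res(p):
        r=[]
        r+=list((proj(S,clip2w(p,(0,0,-.038),st))-stip)/.5)
        r+=list((proj(S,clip2w(p,(0,.017,-.024),st))-sbt)/.5)
        a=proj(S,clip2w(p,(0,0,.02),st)); b=proj(S,clip2w(p,(0,0,-.03),st)); n=np.array([-(b-a)[1],(b-a)[0]]);n/=np.linalg.norm(n)
        r.append(n@(sleg-a)/.5)
        r+=list((proj(W,clip2w(p,(0,.017,-.024),st))-wbt)/.7)
        r+=[(p[1])/.001,(p[2])/.0015,(p[3]+.015)/.0015,0*p[4]]
        # allow scene calibration offset (px): p[4],p[5]
        return np.array(r)
    def res2(p):
        sh=p[4:6]; r=res(np.r_[p[:4],0]); 
        rr=r.copy(); rr[0:2]+=sh/.5; rr[2:4]+=sh/.5
        return np.r_[rr,sh/.8]
    r=least_squares(res2,[0.1,0,0,-.015,0,0]); return r.x,res2(r.x)
E
cat > hole.py <<'E'
E
python3 - <<'E'
from clipfit import *
W=snap('wrist');S=snap('scene');st=state()
sq=lambda u,v:np.array([260+u/6.667-.4,120+v/6.667-.4]); wq=lambda u,v:np.array([195+u/5.4-.4,170+v/5.4-.4])
p,r=fit(W,S,st,sq(151,381),sq(198,366),sq(163,315),wq(330,196))
print(np.round(p,4)); print(np.round(r,2))
print('tip',clip2w(p,(0,0,-.038),st),'origin',clip2w(p,(0,0,0),st),'coil',clip2w(p,(0,.008,.042),st))
# stud hole: edges at top of shaft
for q in [(340,125),(320,125),(361,125),(340,82),(340,168)]: print(q,atz(W,wq(*q),.107))
print('stud axis edges @.095', [atz(W,wq(270,v),.095) for v in (50,174)])
for X in ([.5135,.035,.107],): print('expect',(proj(W,X)-[195,170])*5.4)
E
```

```text
t 56.4 tcp [0.5105 0.037  0.2105] rpy [ 3.1415 -0.      0.1738] F [-0.01 -0.49 -0.91] w 0.0107
[-9.300e-02 -1.000e-04 -7.000e-04 -1.470e-02  1.132e-01  4.276e-01]
[-0.55  1.16  0.46 -1.49 -0.85  0.11 -0.26 -0.07 -0.48  0.18  0.    0.14
  0.53]
tip [0.51298361 0.02254431 0.14631586] origin [0.51237179 0.02602324 0.18415133] coil [0.51031797 0.0377137  0.22522583]
(340, 125) [0.51281121 0.03335467 0.107     ]
(320, 125) [0.50927602 0.0327345  0.107     ]
(361, 125) [0.51652317 0.03400585 0.107     ]
(340, 82) [0.51139537 0.041331   0.107     ]
(340, 168) [0.51425627 0.0252137  0.107     ]
stud axis edges @.095 [array([0.49830108, 0.0414384 , 0.095     ]), array([0.50222117, 0.01714659, 0.095     ])]
expect [343.23156945 114.935478  ]
```

```bash
cat >> clipfit.py <<'E'
def target(p,st,hole,tipz,yaw=.174):
    R0=Ro.from_euler('xyz',st['ee_rot']).as_matrix()
    Rd=Ro.from_euler('xyz',[np.pi,0,yaw]).as_matrix()@Ro.from_euler('x',-p[0]).as_matrix()
    s2=dict(tcp_pos=np.zeros(3),ee_rot=Ro.from_matrix(Rd).as_euler('xyz'))
    t=np.array([hole[0],hole[1],tipz])-clip2w(p,(0,0,-.038),s2)
    print('tcp target',np.round(t,4),'leg dir',np.round((clip2w(p,(0,0,0),s2)-clip2w(p,(0,0,-.038),s2))/.038,3))
    print('travel',np.round(R0.T@(t-st['tcp_pos'])/.04,3),'twist',np.round(Ro.from_matrix(R0.T@Rd).as_rotvec()*180/np.pi/5,3))
E
python3 - <<'E'
from clipfit import *
st=state()
target([-.093,-.0001,-.0007,-.0147],st,(.5131,.0322),.122)
E
```

```text
t 56.4 tcp [0.5105 0.037  0.2105] rpy [ 3.1415 -0.      0.1738] F [-0.01 -0.49 -0.91] w 0.0107
tcp target [0.5117 0.0408 0.1873] leg dir [ 0. -0.  1.]
travel [ 0.045 -0.087  0.58 ] twist [ 1.066 -0.    -0.002]
```

Call:
drive_tool([
  {"travel": [0.02, -0.04, 0], "twist": [0.5, 0, 0], "hand": 4},
  {"travel": [0.045, -0.087, 0.1], "twist": [1.07, 0, 0], "hand": 4},
  {"travel": [0.045, -0.087, 0.2], "twist": [1.07, 0, 0], "hand": 4},
  {"travel": [0.045, -0.087, 0.3], "twist": [1.07, 0, 0], "hand": 4},
  {"travel": [0.045, -0.087, 0.4], "twist": [1.07, 0, 0], "hand": 4},
  {"travel": [0.045, -0.087, 0.5], "twist": [1.07, 0, 0], "hand": 4},
  {"travel": [0.045, -0.087, 0.5], "twist": [1.07, 0, 0], "hand": 4},
  {"travel": [0.045, -0.087, 0.5], "twist": [1.07, 0, 0], "hand": 4},
  {"travel": [0.045, -0.087, 0.5], "twist": [1.07, 0, 0], "hand": 4},
  {"travel": [0.045, -0.087, 0.5], "twist": [1.07, 0, 0], "hand": 4},
])

```text
clock: 57.65
tcp_pos: [0.5118, 0.0407, 0.1906]
ee_rot: [-3.048, -0.0, 0.174]
force: [0.8, -0.4, -0.7]
width: 0.0111
```

```bash
python3 - <<'E'
from clipfit import *
W=snap('wrist'); S=box('scene','s23',(260,120,340,200)); st=state()
i=W['image'][160:270,195:315]; cv2.imwrite('pics/w23z.png',cv2.cvtColor(cv2.resize(i,(648,594),interpolation=cv2.INTER_CUBIC),cv2.COLOR_RGB2BGR))
p=[-.093,-.0001,-.0007,-.0147]
f=lambda q:np.round((proj(W,clip2w(p,q,st))-[195,160]+.4)*5.4); g=lambda q:np.round((proj(S,clip2w(p,q,st))-[260,120]+.4)*7.5)
print('pred wrist bent tip',f((0,.017,-.024)),'tip',f((0,0,-.038)),'scene tip',g((0,0,-.038)),'bt',g((0,.017,-.024)))
print('tip',clip2w(p,(0,0,-.038),st))
E
```

```text
scale 7.5
t 57.75 tcp [0.5117 0.0407 0.1906] rpy [-3.0484e+00 -1.0000e-04  1.7380e-01] F [-0.33 -0.06 -0.81] w 0.011
pred wrist bent tip [330. 249.] tip [330. 327.] scene tip [191. 488.] bt [244. 457.]
tip [0.51310488 0.03218554 0.12527358]
```

View pics/w23z.png

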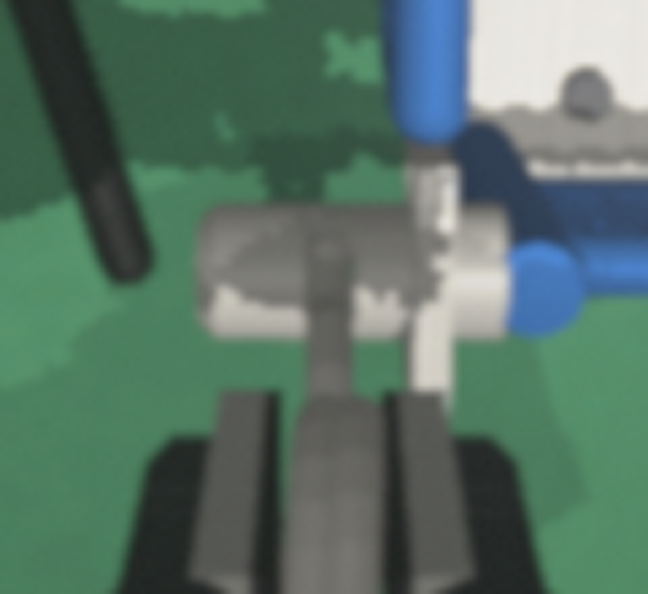

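View pics/s23.png

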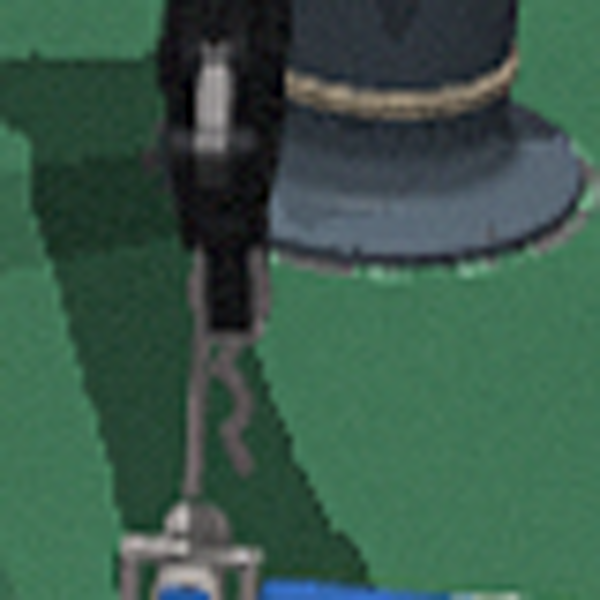

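```bash
python3 - <<'E'
from clipfit import *
S=snap('scene'); W=snap('wrist')
i=S['image'][170:215,265:310]; cv2.imwrite('pics/s24.png',cv2.cvtColor(cv2.resize(i,(585,585),interpolation=cv2.INTER_CUBIC),cv2.COLOR_RGB2BGR))
g=lambda X:np.round((proj(S,X)-[265,170]+.4)*13)
for X in ([.5131,.0322,.1253],[.5131,.0322,.107],[.5131,.0322,.095],[.5135,.035,.107],[.5135,.035,.095]): print(X,g(X))
# stud tip 20mm out, tip silhouettes
a=np.array([.985,.173,0])
for y in (.0322,.0335,.035):
    H=np.array([.5133,y,.095]); print(y,'tip centre',g(H-.02*a),'top',g(H-.02*a+[0,0,.012]),'hole top',g(H+[0,0,.012]), 'sides', g(H-.01*a+np.array([-.173,.985,0])*.012),g(H-.01*a-np.array([-.173,.985,0])*.012))
E
```

```text
[0.5131, 0.0322, 0.1253] [266. 195.]
[0.5131, 0.0322, 0.107] [261. 273.]
[0.5131, 0.0322, 0.095] [257. 323.]
[0.5135, 0.035, 0.107] [274. 276.]
[0.5135, 0.035, 0.095] [270. 326.]
0.0322 tip centre [265. 268.] top [268. 219.] hole top [261. 273.] sides [321. 301.] [201. 290.]
0.0335 tip centre [271. 269.] top [275. 220.] hole top [267. 275.] sides [327. 302.] [208. 291.]
0.035 tip centre [278. 271.] top [282. 221.] hole top [274. 276.] sides [334. 304.] [215. 293.]
```

View pics/s24.png

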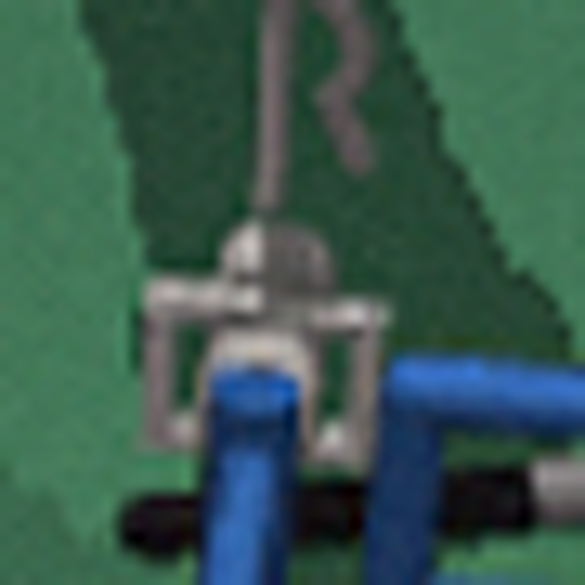

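```bash
python3 - <<'E'
from clipfit import *
st=state(); p=[-.093,-.0001,-.0007,-.0147]
for z in (.118,.108,.100,.09,.08,.057): target(p,st,(.5130,.0336),z)
E
```

```text
t 57.85 tcp [0.5117 0.0407 0.1906] rpy [-3.0483e+00 -2.0000e-04  1.7380e-01] F [ 0.13  0.02 -0.09] w 0.0108
tcp target [0.5116 0.0422 0.1833] leg dir [ 0. -0.  1.]
travel [ 0.003 -0.019  0.184] twist [-0.003 -0.002 -0.002]
tcp target [0.5116 0.0422 0.1733] leg dir [ 0. -0.  1.]
travel [0.003 0.005 0.433] twist [-0.003 -0.002 -0.002]
tcp target [0.5116 0.0422 0.1653] leg dir [ 0. -0.  1.]
travel [0.003 0.023 0.632] twist [-0.003 -0.002 -0.002]
tcp target [0.5116 0.0422 0.1553] leg dir [ 0. -0.  1.]
travel [0.003 0.047 0.881] twist [-0.003 -0.002 -0.002]
tcp target [0.5116 0.0422 0.1453] leg dir [ 0. -0.  1.]
travel [0.003 0.07  1.13 ] twist [-0.003 -0.002 -0.002]
tcp target [0.5116 0.0422 0.1223] leg dir [ 0. -0.  1.]
travel [0.003 0.123 1.702] twist [-0.003 -0.002 -0.002]
```

Lower to tip z 0.100, which is about 7 mm into the hole, and watch the force.

Call:
drive_tool([
  {"travel": [0, -0.02, 0.1], "twist": [0, 0, 0], "hand": 4},
  {"travel": [0, -0.02, 0.18], "twist": [0, 0, 0], "hand": 4},
  {"travel": [0, -0.01, 0.25], "twist": [0, 0, 0], "hand": 4},
  {"travel": [0, -0.01, 0.32], "twist": [0, 0, 0], "hand": 4},
  {"travel": [0, 0, 0.39], "twist": [0, 0, 0], "hand": 4},
  {"travel": [0, 0.01, 0.46], "twist": [0, 0, 0], "hand": 4},
  {"travel": [0, 0.015, 0.53], "twist": [0, 0, 0], "hand": 4},
  {"travel": [0, 0.02, 0.58], "twist": [0, 0, 0], "hand": 4},
  {"travel": [0, 0.023, 0.63], "twist": [0, 0, 0], "hand": 4},
  {"travel": [0, 0.023, 0.63], "twist": [0, 0, 0], "hand": 4},
])

```text
clock: 59.1
tcp_pos: [0.5114, 0.0421, 0.1652]
ee_rot: [-3.048, 0.0, 0.174]
force: [0.3, 0.8, -0.4]
width: 0.0103
```

```bash
python3 - <<'E'
from clipfit import *
W=snap('wrist'); S=box('scene','s25',(260,130,330,200)); st=state(); print(st['ft_torque'])
i=W['image'][160:270,195:315]; cv2.imwrite('pics/w25z.png',cv2.cvtColor(cv2.resize(i,(648,594),interpolation=cv2.INTER_CUBIC),cv2.COLOR_RGB2BGR))
p=[-.093,-.0001,-.0007,-.0147]
print('tip',clip2w(p,(0,0,-.038),st))
E
```

```text
scale 8.571428571428571
t 59.2 tcp [0.5115 0.0422 0.1654] rpy [-3.0483e+00 -2.0000e-04  1.7390e-01] F [-0.82 -0.06 -1.01] w 0.0111
[-0.09425008  0.00266589  0.0102002 ]
tip [0.5129011  0.03367234 0.10007575]
```

View pics/w25z.png

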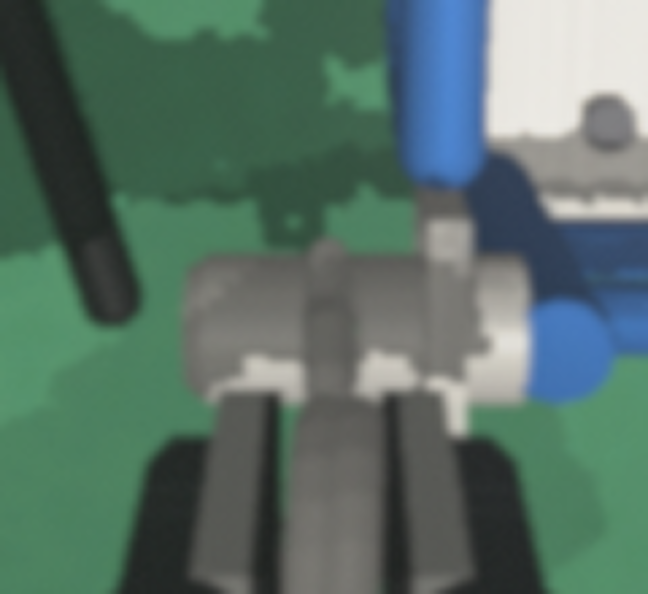

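View pics/s25.png

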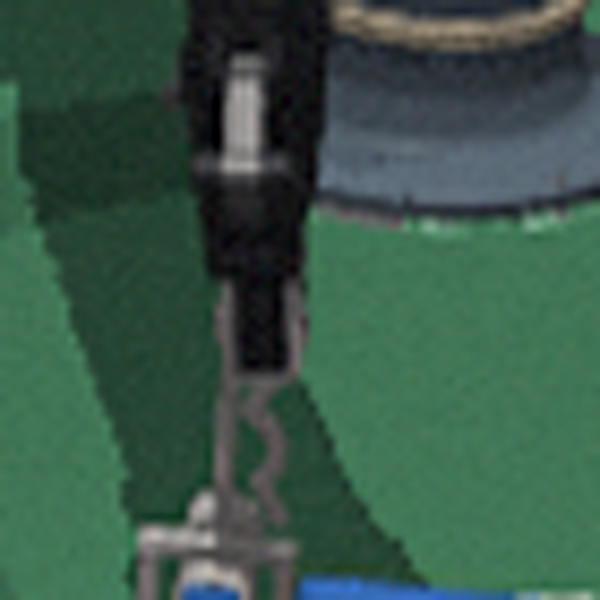

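No resistance with the tip about 7 mm below the stud's top, so it is in the hole. Pushing on.

Call:
drive_tool([
  {"travel": [0, 0.01, 0.08], "twist": [0, 0, 0], "hand": 4},
  {"travel": [0, 0.015, 0.16], "twist": [0, 0, 0], "hand": 4},
  {"travel": [0, 0.02, 0.24], "twist": [0, 0, 0], "hand": 4},
  {"travel": [0, 0.03, 0.32], "twist": [0, 0, 0], "hand": 4},
  {"travel": [0, 0.04, 0.4], "twist": [0, 0, 0], "hand": 4},
  {"travel": [0, 0.045, 0.48], "twist": [0, 0, 0], "hand": 4},
  {"travel": [0, 0.05, 0.54], "twist": [0, 0, 0], "hand": 4},
  {"travel": [0, 0.055, 0.6], "twist": [0, 0, 0], "hand": 4},
  {"travel": [0, 0.055, 0.6], "twist": [0, 0, 0], "hand": 4},
  {"travel": [0, 0.055, 0.6], "twist": [0, 0, 0], "hand": 4},
])

```text
clock: 60.45
tcp_pos: [0.5112, 0.0426, 0.1412]
ee_rot: [-3.048, 0.0, 0.174]
force: [-0.5, 1.8, -0.6]
width: 0.011
```

Call:
drive_tool([
  {"travel": [0, 0.005, 0.06], "twist": [0, 0, 0], "hand": 4},
  {"travel": [0, 0.01, 0.12], "twist": [0, 0, 0], "hand": 4},
  {"travel": [0, 0.015, 0.18], "twist": [0, 0, 0], "hand": 4},
  {"travel": [0, 0.02, 0.24], "twist": [0, 0, 0], "hand": 4},
  {"travel": [0, 0.03, 0.3], "twist": [0, 0, 0], "hand": 4},
  {"travel": [0, 0.03, 0.34], "twist": [0, 0, 0], "hand": 4},
  {"travel": [0, 0.035, 0.38], "twist": [0, 0, 0], "hand": 4},
  {"travel": [0, 0.04, 0.41], "twist": [0, 0, 0], "hand": 4},
  {"travel": [0, 0.04, 0.41], "twist": [0, 0, 0], "hand": 4},
  {"travel": [0, 0.04, 0.41], "twist": [0, 0, 0], "hand": 4},
])

```text
clock: 61.7
tcp_pos: [0.5117, 0.0422, 0.125]
ee_rot: [-3.048, -0.001, 0.174]
force: [-0.2, 1.8, 2.4]
width: 0.0106
```

```bash
python3 - <<'E'
from clipfit import *
S=box('scene','s26',(260,130,330,200)); st=state(); p=[-.093,-.0001,-.0007,-.0147]
print('origin',clip2w(p,(0,0,0),st))
E
```

```text
scale 8.571428571428571
t 61.75 tcp [0.5117 0.0422 0.125 ] rpy [-3.0484e+00 -7.0000e-04  1.7380e-01] F [-0.07  0.81  2.58] w 0.0108
origin [0.51314385 0.033645   0.09767859]
```

View pics/s26.png

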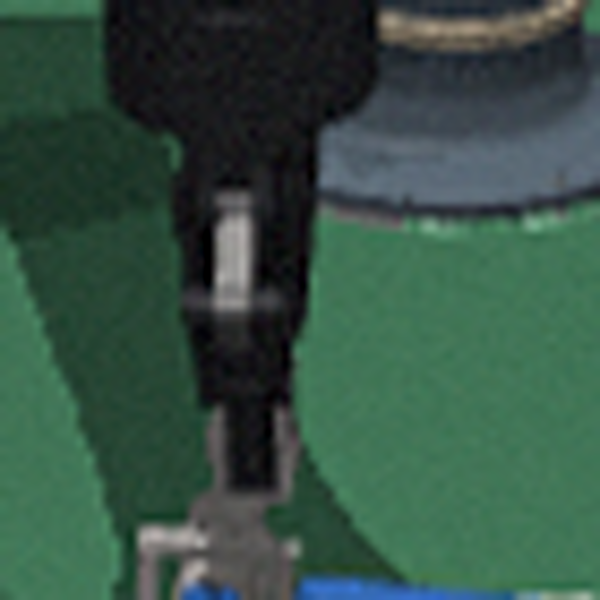

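Call:
drive_tool([
  {"travel": [0, 0.003, 0.03], "twist": [0, 0, 0], "hand": 4},
  {"travel": [0, 0.006, 0.06], "twist": [0, 0, 0], "hand": 4},
  {"travel": [0, 0.009, 0.09], "twist": [0, 0, 0], "hand": 4},
  {"travel": [0, 0.01, 0.12], "twist": [0, 0, 0], "hand": 4},
  {"travel": [0, 0.01, 0.12], "twist": [0, 0, 0], "hand": 4},
  {"travel": [0, 0.01, 0.12], "twist": [0, 0, 0], "hand": 4},
  {"travel": [0, 0.01, 0.12], "twist": [0, 0, 0], "hand": 4},
  {"travel": [0, 0.01, 0.12], "twist": [0, 0, 0], "hand": 4},
  {"travel": [0, 0.01, 0.12], "twist": [0, 0, 0], "hand": 4},
  {"travel": [0, 0.01, 0.12], "twist": [0, 0, 0], "hand": 4},
])

```text
clock: 63.0
tcp_pos: [0.5127, 0.0441, 0.1219]
ee_rot: [-3.047, -0.003, 0.174]
force: [-3.4, 3.6, 13.3]
width: 0.011
```

Call:
drive_tool([
  {"travel": [0, 0, 0.03], "twist": [0, 0, 0], "hand": 4},
  {"travel": [0, 0, 0.06], "twist": [0, 0, 0], "hand": 4},
  {"travel": [0, 0, 0.09], "twist": [0, 0, 0], "hand": 4},
  {"travel": [0, 0, 0.12], "twist": [0, 0, 0], "hand": 4},
  {"travel": [0, 0, 0.12], "twist": [0, 0, 0], "hand": 4},
  {"travel": [0, 0, 0.12], "twist": [0, 0, 0], "hand": 4},
  {"travel": [0, 0, 0.12], "twist": [0, 0, 0], "hand": 4},
  {"travel": [0, 0, 0.12], "twist": [0, 0, 0], "hand": 4},
  {"travel": [0, 0, 0.12], "twist": [0, 0, 0], "hand": 4},
  {"travel": [0, 0, 0.12], "twist": [0, 0, 0], "hand": 4},
])

```text
clock: 64.25
tcp_pos: [0.5125, 0.0443, 0.1168]
ee_rot: [-3.047, -0.003, 0.174]
force: [-1.8, 3.0, 11.3]
width: 0.0107
```

```bash
python3 - <<'E'
from clipfit import *
S=box('scene','s27',(260,130,330,200)); st=state(); W=snap('wrist')
i=W['image'][160:300,185:325]; cv2.imwrite('pics/w27z.png',cv2.cvtColor(cv2.resize(i,(600,600),interpolation=cv2.INTER_CUBIC),cv2.COLOR_RGB2BGR))
E
```

```text
scale 8.571428571428571
t 64.3 tcp [0.5124 0.0443 0.1168] rpy [-3.0472e+00 -3.0000e-03  1.7440e-01] F [-2.52  3.15 11.08] w 0.0106
```

View pics/s27.png

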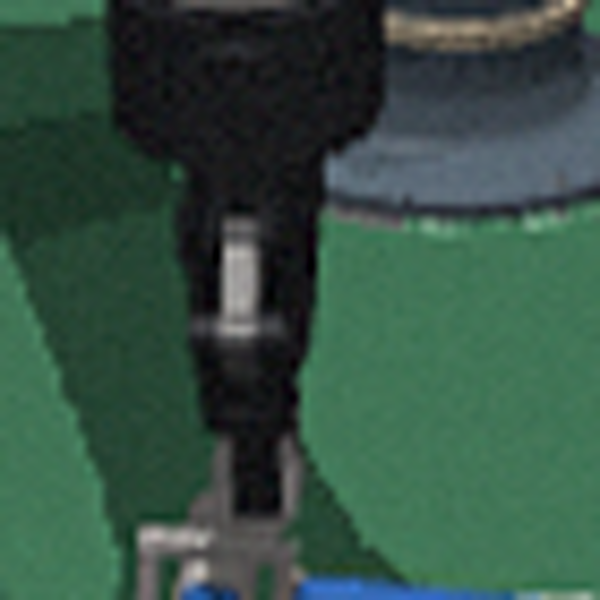

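View pics/w27z.png

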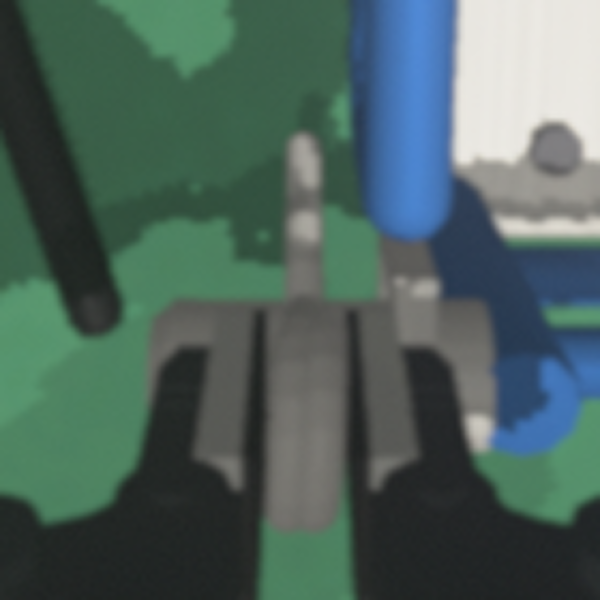

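The bent leg has spread outward. The numbers suggest the clip is at or near home, but they are ambiguous. The leg is well inside the hole, so I can release and look.

Call:
drive_tool([
  {"travel": [0, 0, -0.06], "twist": [0, 0, 0], "hand": 4},
  {"travel": [0, 0, -0.06], "twist": [0, 0, 0], "hand": 4},
  {"travel": [0, 0, -0.06], "twist": [0, 0, 0], "hand": 30},
  {"travel": [0, 0, -0.06], "twist": [0, 0, 0], "hand": 30},
  {"travel": [0, 0, -0.06], "twist": [0, 0, 0], "hand": 30},
  {"travel": [0, 0, -0.06], "twist": [0, 0, 0], "hand": 30},
  {"travel": [0, -0.05, -0.5], "twist": [0, 0, 0], "hand": 30},
  {"travel": [0, -0.1, -1], "twist": [0, 0, 0], "hand": 30},
  {"travel": [0, -0.2, -2], "twist": [0, 0, 0], "hand": 30},
  {"travel": [0, -0.3, -3], "twist": [0, 0, 0], "hand": 30},
])

```text
clock: 65.6
tcp_pos: [0.5113, 0.0437, 0.2384]
ee_rot: [-3.049, -0.001, 0.174]
force: [1.0, -0.1, -0.7]
width: 0.0298
```

```bash
python3 - <<'E'
from clipfit import *
S=box('scene','s28',(260,150,320,210)); st=state(); W=box('wrist','w28',(170,100,330,220)); T=box('top','t28',(170,180,220,230))
for n,s in(('S',S),('W',W),('T',T)):
  for t in ['clip','clip_coil','hasp','tub1']:print(n,t,[(np.round(np.array(d['point'])),round(d['conf'],2)) for d in viewer.look_for(t,s)])
E
```

```text
scale 10.0
t 65.65 tcp [0.5144 0.0452 0.2436] rpy [-3.0499 -0.0104  0.1744] F [1.79 0.6  3.54] w 0.0303
scale 5.0
scale 12.0
S clip [(array([289., 186.]), 0.41)]
S clip_coil [(array([210., 237.]), 0.57)]
S hasp [(array([309., 207.]), 0.66)]
S tub1 [(array([311., 250.]), 0.67), (array([324., 215.]), 0.66), (array([323., 228.]), 0.65), (array([321., 247.]), 0.63), (array([326., 236.]), 0.51), (array([405., 212.]), 0.35)]
W clip [(array([255., 193.]), 0.53)]
W clip_coil [(array([250., 196.]), 0.9), (array([268.,  96.]), 0.72)]
W hasp [(array([267.,  93.]), 0.71)]
W tub1 [(array([353., 113.]), 0.84), (array([345., 110.]), 0.7), (array([396., 107.]), 0.6), (array([335., 114.]), 0.55)]
T clip []
T clip_coil [(array([395., 197.]), 0.73)]
T hasp [(array([186., 202.]), 0.52)]
T tub1 [(array([188., 161.]), 0.61), (array([178., 166.]), 0.52)]
```

View pics/s28.png

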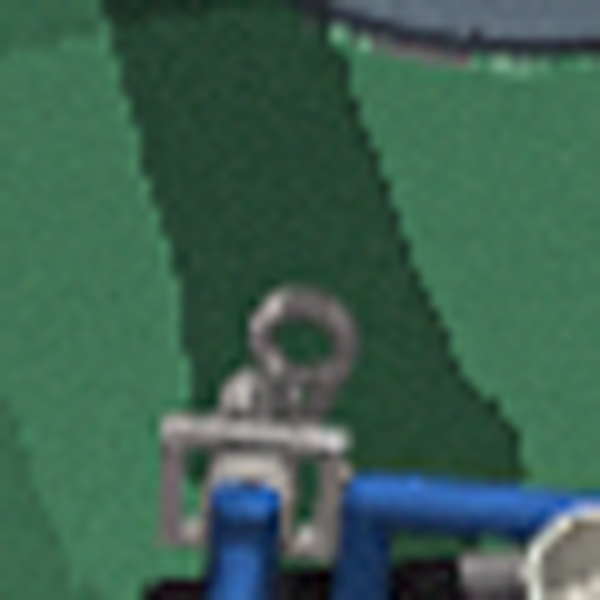

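View pics/w28.png

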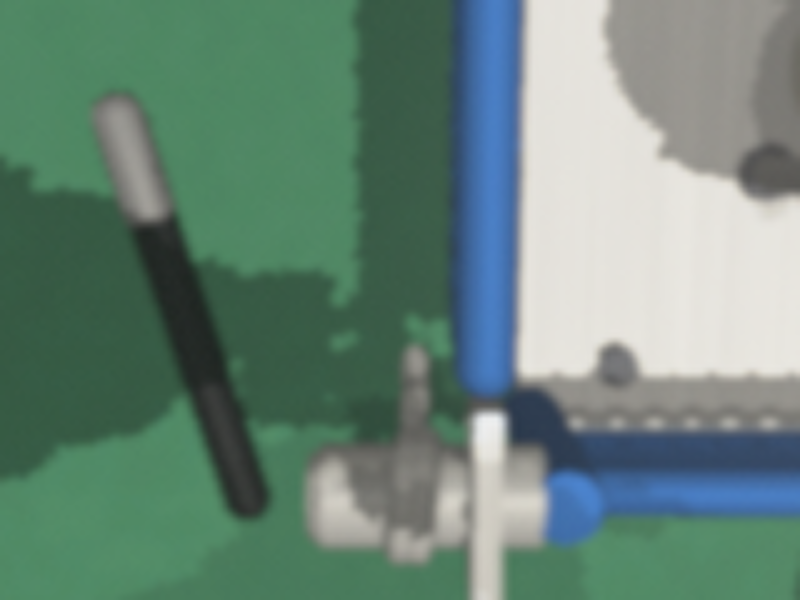

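```bash
python3 - <<'E'
from clipfit import *
S=snap('scene');W=snap('wrist'); st=state()
for dz in (0,.004,.008,.012,.016):
    for ph in (-.1,0,.1):
        v=Ro.from_euler('x',ph).as_matrix()@[0,.008,.042]
        X=np.array([.513,.0340,.095+dz])+np.array([-.173*v[1],.985*v[1],v[2]])
        b=Ro.from_euler('x',ph).as_matrix()@[0,.017,-.024]; B=np.array([.513,.0340,.095+dz])+np.array([-.173*b[1],.985*b[1],b[2]])
        print(dz,ph,'scene coil',np.round((proj(S,X)-[260,150]+.4)*10),'wrist coil',np.round((proj(W,X)-[170,100]+.4)*5),'bt',np.round((proj(W,B)-[170,100]+.4)*5))
i=W['image'][100:220,170:330]; cv2.imwrite('pics/w29.png',cv2.cvtColor(cv2.resize(i,(800,600),interpolation=cv2.INTER_CUBIC),cv2.COLOR_RGB2BGR))
E
```

```text
t 66.45 tcp [0.5112 0.0434 0.2357] rpy [-3.0481e+00  2.0000e-04  1.7390e-01] F [-0.07  0.38 -0.63] w 0.03
0 -0.1 scene coil [312. 320.] wrist coil [432. 486.] bt [432. 405.]
0 0 scene coil [296. 315.] wrist coil [432. 509.] bt [432. 396.]
0 0.1 scene coil [280. 312.] wrist coil [432. 531.] bt [432. 388.]
0.004 -0.1 scene coil [313. 307.] wrist coil [432. 492.] bt [432. 408.]
0.004 0 scene coil [297. 302.] wrist coil [432. 515.] bt [432. 399.]
0.004 0.1 scene coil [281. 298.] wrist coil [432. 537.] bt [432. 391.]
0.008 -0.1 scene coil [315. 293.] wrist coil [432. 498.] bt [432. 412.]
0.008 0 scene coil [298. 288.] wrist coil [432. 521.] bt [432. 403.]
0.008 0.1 scene coil [282. 285.] wrist coil [432. 543.] bt [432. 395.]
0.012 -0.1 scene coil [316. 280.] wrist coil [432. 503.] bt [432. 415.]
0.012 0 scene coil [299. 275.] wrist coil [432. 527.] bt [432. 406.]
0.012 0.1 scene coil [283. 271.] wrist coil [432. 550.] bt [432. 398.]
0.016 -0.1 scene coil [317. 266.] wrist coil [432. 509.] bt [432. 419.]
0.016 0 scene coil [300. 261.] wrist coil [432. 533.] bt [432. 410.]
0.016 0.1 scene coil [284. 258.] wrist coil [432. 557.] bt [432. 401.]
```

View pics/w29.png

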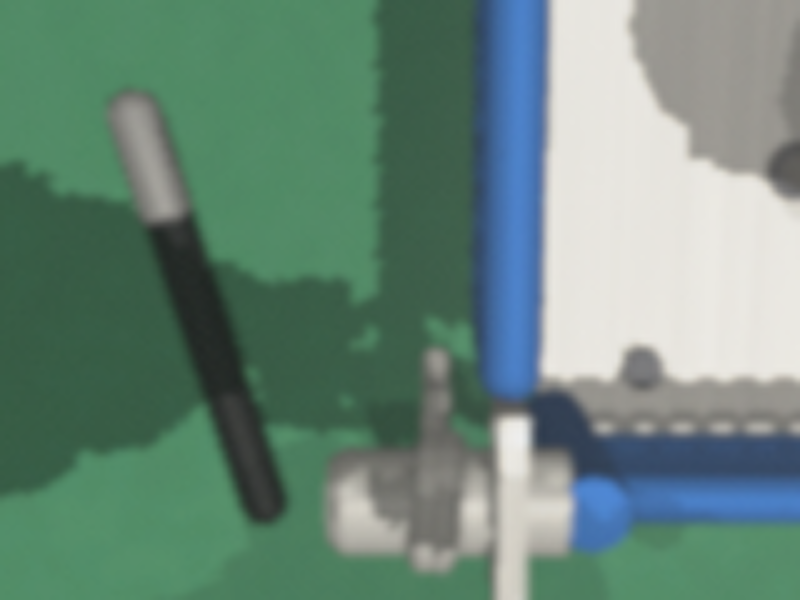

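The coil sits about 5–6 mm lower than home: scene (303,335) against the predicted (296,315). The bent leg's tip is spread, at wrist row 350 against the predicted 396. So I pushed past home. I'll re-grip and draw the clip up about 6 mm so the bow seats on the stud.

Call:
drive_tool([
  {"travel": [0, 0.1, 1], "twist": [0, 0, 0], "hand": 30},
  {"travel": [0, 0.2, 2], "twist": [0, 0, 0], "hand": 30},
  {"travel": [0, 0.25, 2.5], "twist": [0, 0, 0], "hand": 30},
  {"travel": [0, 0.28, 2.8], "twist": [0, 0, 0], "hand": 30},
  {"travel": [0, 0.29, 2.88], "twist": [0, 0, 0], "hand": 30},
  {"travel": [0, 0.29, 2.88], "twist": [0, 0, 0], "hand": 30},
  {"travel": [0, 0.29, 2.88], "twist": [0, 0, 0], "hand": 4},
  {"travel": [0, 0.29, 2.88], "twist": [0, 0, 0], "hand": 4},
  {"travel": [0, 0.29, 2.88], "twist": [0, 0, 0], "hand": 4},
  {"travel": [0, 0.29, 2.88], "twist": [0, 0, 0], "hand": 4},
])

```text
clock: 67.7
tcp_pos: [0.5122, 0.0427, 0.1209]
ee_rot: [-3.049, -0.002, 0.174]
force: [-1.0, -1.2, 6.4]
width: 0.011
```

Call:
drive_tool([
  {"travel": [0, 0, -0.03], "twist": [0, 0, 0], "hand": 4},
  {"travel": [0, 0, -0.06], "twist": [0, 0, 0], "hand": 4},
  {"travel": [0, 0, -0.09], "twist": [0, 0, 0], "hand": 4},
  {"travel": [0, 0, -0.12], "twist": [0, 0, 0], "hand": 4},
  {"travel": [0, 0, -0.12], "twist": [0, 0, 0], "hand": 4},
  {"travel": [0, 0, -0.12], "twist": [0, 0, 0], "hand": 4},
  {"travel": [0, 0, -0.12], "twist": [0, 0, 0], "hand": 4},
  {"travel": [0, 0, -0.12], "twist": [0, 0, 0], "hand": 4},
  {"travel": [0, 0, -0.12], "twist": [0, 0, 0], "hand": 4},
  {"travel": [0, 0, -0.12], "twist": [0, 0, 0], "hand": 4},
])

```text
clock: 68.95
tcp_pos: [0.5111, 0.0423, 0.1248]
ee_rot: [-3.048, 0.001, 0.174]
force: [-4.2, 1.3, 4.4]
width: 0.0108
```

```bash
python3 - <<'E'
from clipfit import *
S=box('scene','s30',(260,130,330,200)); st=state(); W=snap('wrist')
i=W['image'][160:300,185:325]; cv2.imwrite('pics/w30z.png',cv2.cvtColor(cv2.resize(i,(600,600),interpolation=cv2.INTER_CUBIC),cv2.COLOR_RGB2BGR))
E
```

```text
scale 8.571428571428571
t 69.0 tcp [0.511  0.0423 0.1248] rpy [-3.0482e+00  8.0000e-04  1.7400e-01] F [-4.6   1.13  5.75] w 0.0106
```

View pics/w30z.png

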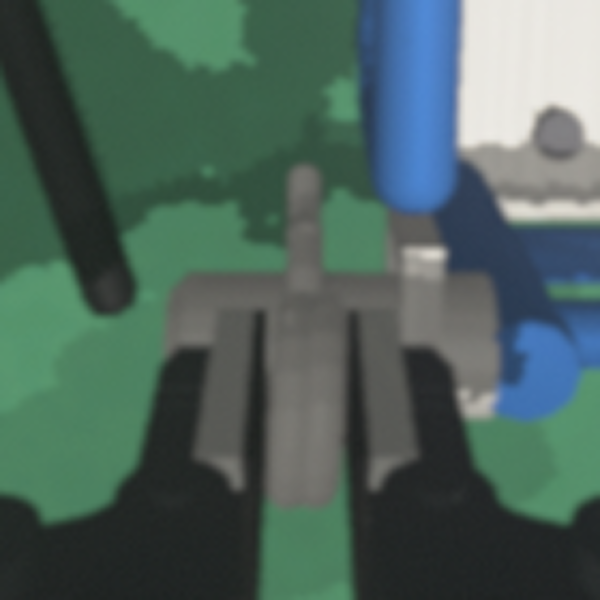

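The clip still pushes up against the hand with about 5 N. Lifting a little more, until the force is near zero.

Call:
drive_tool([
  {"travel": [0, 0, -0.03], "twist": [0, 0, 0], "hand": 4},
  {"travel": [0, 0, -0.06], "twist": [0, 0, 0], "hand": 4},
  {"travel": [0, 0, -0.08], "twist": [0, 0, 0], "hand": 4},
  {"travel": [0, 0, -0.08], "twist": [0, 0, 0], "hand": 4},
  {"travel": [0, 0, -0.08], "twist": [0, 0, 0], "hand": 4},
  {"travel": [0, 0, -0.08], "twist": [0, 0, 0], "hand": 4},
  {"travel": [0, 0, -0.08], "twist": [0, 0, 0], "hand": 4},
  {"travel": [0, 0, -0.08], "twist": [0, 0, 0], "hand": 4},
  {"travel": [0, 0, -0.08], "twist": [0, 0, 0], "hand": 4},
  {"travel": [0, 0, -0.08], "twist": [0, 0, 0], "hand": 4},
])

```text
clock: 70.3
tcp_pos: [0.5115, 0.0419, 0.1279]
ee_rot: [-3.048, -0.0, 0.174]
force: [0.1, -0.4, 0.2]
width: 0.0108
```

```bash
python3 - <<'E'
from clipfit import *
S=box('scene','s31',(260,130,330,200)); st=state(); W=snap('wrist')
i=W['image'][160:300,185:325]; cv2.imwrite('pics/w31z.png',cv2.cvtColor(cv2.resize(i,(600,600),interpolation=cv2.INTER_CUBIC),cv2.COLOR_RGB2BGR))
E
```

```text
scale 8.571428571428571
t 70.35 tcp [0.5115 0.0418 0.128 ] rpy [-3.0483e+00 -1.0000e-04  1.7380e-01] F [-0.73 -0.89 -0.23] w 0.0108
```

View pics/w31z.png

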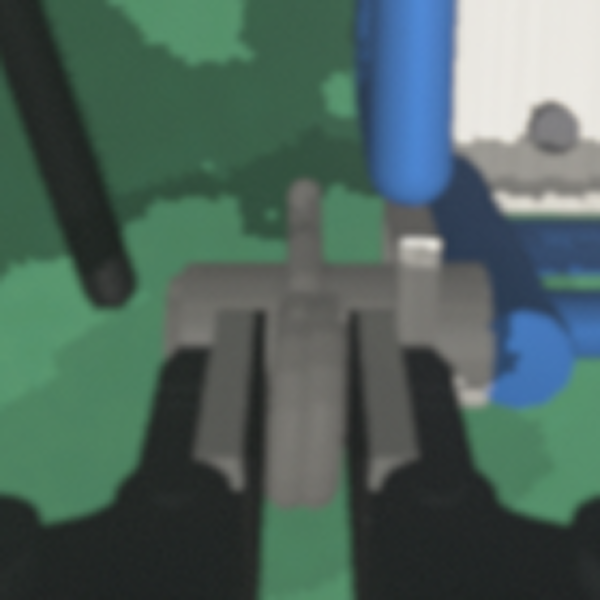

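The force is zero and the bent leg is relaxed. Release and rise.

Call:
drive_tool([
  {"travel": [0, 0, 0], "twist": [0, 0, 0], "hand": 15},
  {"travel": [0, 0, 0], "twist": [0, 0, 0], "hand": 30},
  {"travel": [0, 0, 0], "twist": [0, 0, 0], "hand": 30},
  {"travel": [0, -0.05, -0.5], "twist": [0, 0, 0], "hand": 30},
  {"travel": [0, -0.1, -1], "twist": [0, 0, 0], "hand": 30},
  {"travel": [0, -0.2, -2], "twist": [0, 0, 0], "hand": 30},
  {"travel": [0, -0.28, -2.7], "twist": [0, 0, 0], "hand": 30},
  {"travel": [0, -0.28, -2.7], "twist": [0, 0, 0], "hand": 30},
  {"travel": [0, -0.28, -2.7], "twist": [0, 0, 0], "hand": 30},
  {"travel": [0, -0.28, -2.7], "twist": [0, 0, 0], "hand": 30},
])

```text
clock: 71.65
tcp_pos: [0.5107, 0.0426, 0.2358]
ee_rot: [-3.048, 0.002, 0.174]
force: [-0.0, 0.6, 0.1]
width: 0.0297
```

```bash
python3 - <<'E'
from clipfit import *
S=box('scene','s32',(260,150,320,210)); st=state(); W=box('wrist','w32',(170,100,330,220))
for dz in (-.008,-.004,0,.004,.008):
    for ph in (-.1,0,.1):
        v=Ro.from_euler('x',ph).as_matrix()@[0,.008,.042]
        X=np.array([.513,.0340,.095+dz])+np.array([-.173*v[1],.985*v[1],v[2]])
        b=Ro.from_euler('x',ph).as_matrix()@[0,.017,-.024]; B=np.array([.513,.0340,.095+dz])+np.array([-.173*b[1],.985*b[1],b[2]])
        print(dz,ph,'scene coil',np.round((proj(S,X)-[260,150]+.4)*10),'wrist coil',np.round((proj(W,X)-[170,100]+.4)*5),'bt',np.round((proj(W,B)-[170,100]+.4)*5))
E
```

```text
scale 10.0
t 71.7 tcp [0.5108 0.0427 0.2357] rpy [-3.0479e+00  1.6000e-03  1.7380e-01] F [ 0.25  0.15 -0.12] w 0.0302
scale 5.0
-0.008 -0.1 scene coil [310. 347.] wrist coil [436. 473.] bt [435. 396.]
-0.008 0 scene coil [294. 342.] wrist coil [436. 494.] bt [435. 387.]
-0.008 0.1 scene coil [278. 338.] wrist coil [436. 516.] bt [435. 379.]
-0.004 -0.1 scene coil [311. 333.] wrist coil [436. 478.] bt [435. 399.]
-0.004 0 scene coil [295. 328.] wrist coil [436. 500.] bt [435. 390.]
-0.004 0.1 scene coil [279. 325.] wrist coil [436. 522.] bt [436. 382.]
0 -0.1 scene coil [312. 320.] wrist coil [436. 483.] bt [435. 402.]
0 0 scene coil [296. 315.] wrist coil [436. 505.] bt [436. 393.]
0 0.1 scene coil [280. 312.] wrist coil [436. 527.] bt [436. 385.]
0.004 -0.1 scene coil [313. 307.] wrist coil [436. 489.] bt [436. 406.]
0.004 0 scene coil [297. 302.] wrist coil [436. 511.] bt [436. 397.]
0.004 0.1 scene coil [281. 298.] wrist coil [436. 534.] bt [436. 388.]
0.008 -0.1 scene coil [315. 293.] wrist coil [436. 494.] bt [436. 409.]
0.008 0 scene coil [298. 288.] wrist coil [436. 517.] bt [436. 400.]
0.008 0.1 scene coil [282. 285.] wrist coil [436. 540.] bt [436. 392.]
```

View pics/s32.png

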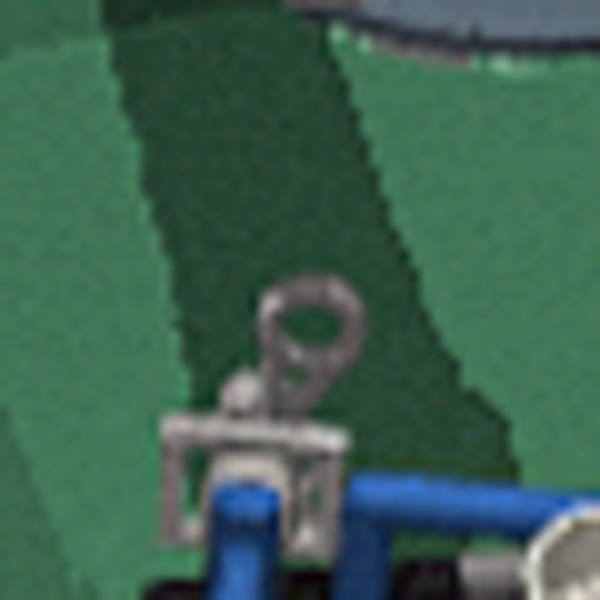

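View pics/w32.png

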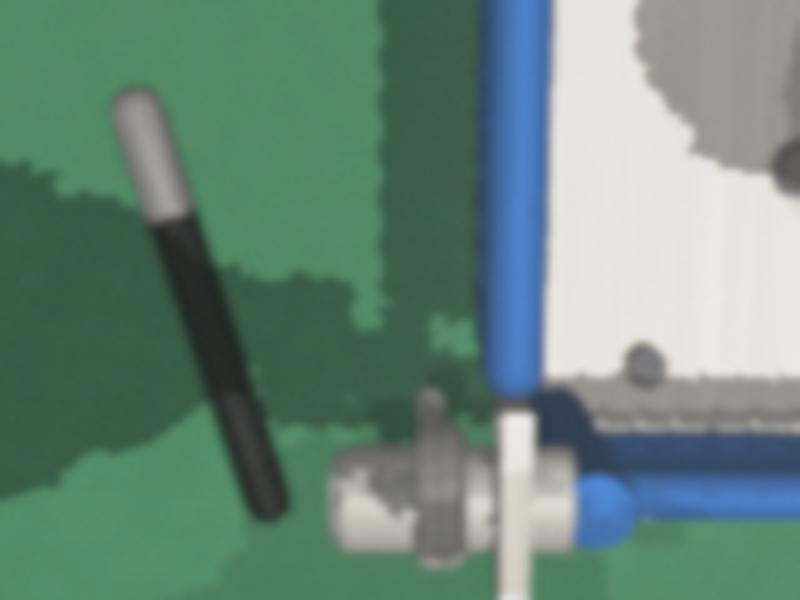

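The coil is at scene (312,327) and the bent tip at wrist row ~395, close to the predictions for home with a lean near −0.1 rad. A small fit will quantify it.

```bash
python3 - <<'E'
from clipfit import *
from scipy.optimize import least_squares
S=snap('scene');W=snap('wrist');T=box('top','t33',(170,190,220,225))
def pt(p,y,z):
    v=Ro.from_euler('x',p[2]).as_matrix()@[0,y,z]
    return np.array([.513,.0340,.095])+np.array([.985*p[3],.173*p[3],0])+np.array([-.173*(v[1]+p[1]),.985*(v[1]+p[1]),v[2]+p[0]])
def res(p):
    a=(proj(S,pt(p,.008,.042))-[260,150]+.4)*10-[312,327]
    # wrist: coil disc edge extremes rows & bent tip
    R=[(proj(W,pt(p,.008+.014*np.cos(t),.042+.014*np.sin(t)))[1]-100+.4)*5 for t in np.linspace(0,6.28,60)]
    bt=(proj(W,pt(p,.017,-.024))-[170,100]+.4)*5-[431,397]
    return np.r_[a/5,(max(R)-567)/5,bt/5,p[1]/.001,p[3]/.001]
r=least_squares(res,[0,0,-.1,0]); print(np.round(r.x,4),np.round(res(r.x),2))
C=S['image'][165:200,275:305]; cv2.imwrite('pics/s33.png',cv2.cvtColor(cv2.resize(C,(510,595),interpolation=cv2.INTER_CUBIC),cv2.COLOR_RGB2BGR))
g=lambda X:np.round((proj(S,X)-[275,165]+.4)*17)
for p in ([0,0,-.1,0],r.x,[-.004,0,-.1,0]):
    print('circle cx,cy', g(pt(p,.008,.042)), 'top',g(pt(p,.008,.056)),'right',g(pt(p,.022,.042)),'left',g(pt(p,-.006,.042)))
E
```

```text
scale 16.0
[-0.002   0.0001 -0.0603 -0.0002] [-1.23 -0.57 -1.    0.49  0.05  0.07 -0.23]
circle cx,cy [276. 289.] top [292. 210.] right [369. 305.] left [183. 273.]
circle cx,cy [265. 296.] top [277. 217.] right [359. 309.] left [171. 283.]
circle cx,cy [274. 312.] top [290. 233.] right [367. 328.] left [181. 295.]
```

View pics/s33.png

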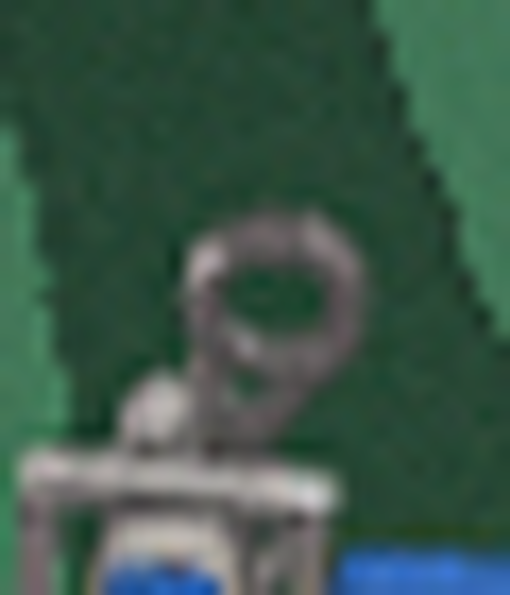

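The coil's top and sides (213; 185–365) match the home prediction within about 1 mm. Now rise clear and do a final overall check.

Call:
drive_tool([
  {"travel": [0, -0.3, -0.5], "twist": [0, 0, 0], "hand": 30},
  {"travel": [0, -0.6, -1], "twist": [0, 0, 0], "hand": 30},
  {"travel": [0, -0.9, -1.5], "twist": [0, 0, 0], "hand": 30},
  {"travel": [0, -0.9, -2], "twist": [0, 0, 0], "hand": 30},
  {"travel": [0, -0.9, -2], "twist": [0, 0, 0], "hand": 30},
  {"travel": [0, -0.9, -2], "twist": [0, 0, 0], "hand": 30},
  {"travel": [0, -0.9, -2], "twist": [0, 0, 0], "hand": 30},
  {"travel": [0, -0.9, -2], "twist": [0, 0, 0], "hand": 30},
  {"travel": [0, -0.9, -2], "twist": [0, 0, 0], "hand": 30},
  {"travel": [0, -0.9, -2], "twist": [0, 0, 0], "hand": 30},
])

```text
clock: 73.15
tcp_pos: [0.5064, 0.0709, 0.3194]
ee_rot: [-3.048, 0.0, 0.174]
force: [-0.7, 0.2, 0.2]
width: 0.03
```

```bash
python3 - <<'E'
from h import *
W=box('wrist','w34'); S=box('scene','s34',(250,140,400,250)); state()
E
```

```text
scale 1.5625
scale 5.333333333333333
t 73.25 tcp [0.5064 0.0709 0.3195] rpy [-3.0483  0.      0.1738] F [-0.1   0.54  0.41] w 0.0298
```

View pics/w34.png

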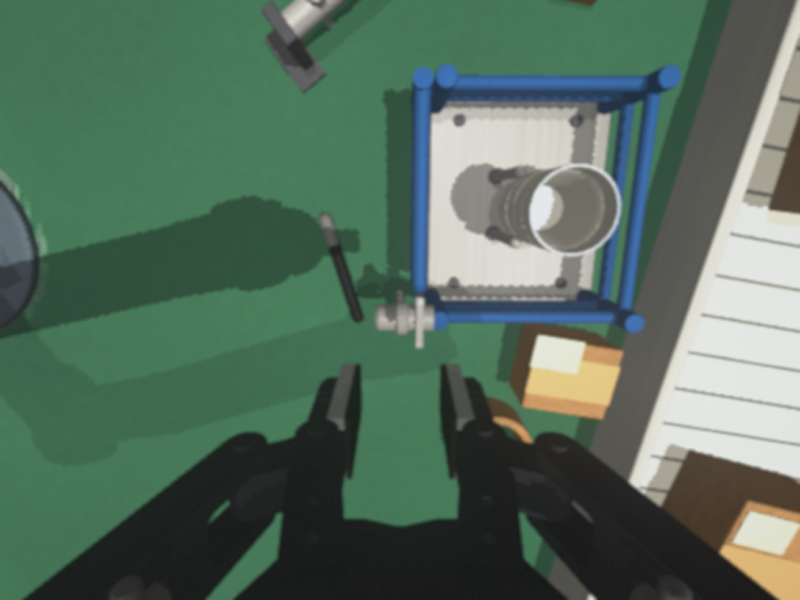

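View pics/s34.png

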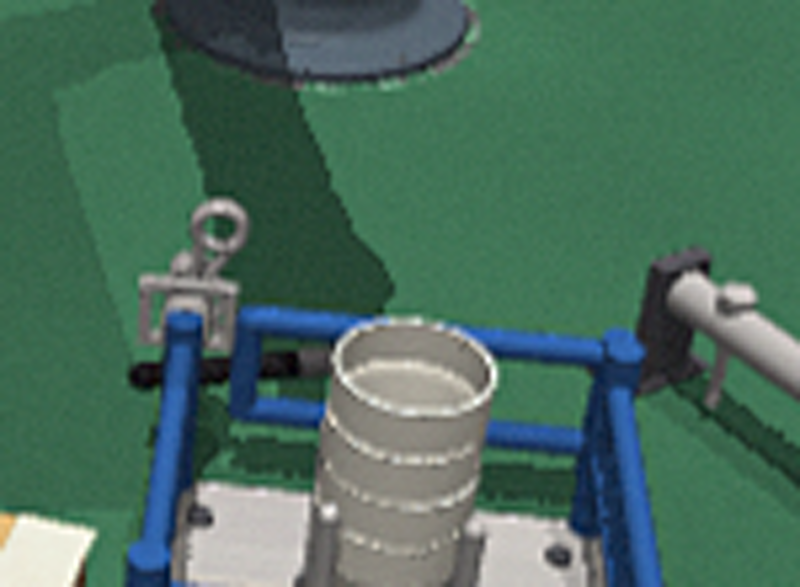

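The gate is shut and parallel to the carrier front, with the hasp over the stud and the clip in front of it. The four-tub stack is upright and the robot is clear of everything. Handing in.

```bash
python3 -c "
from h import *
print(job.job_done()); state()"
```

```text
the job is handed in; nothing more can be done
None
the job is handed in; nothing more can be done
```

I nested all four tubs upright between the carrier's guide rods, shut the gate with the hasp over the stud, and pushed the R-clip through the stud's cross-hole. I then let go, moved clear and handed in at about 73 s. No verdict was reported.

**Overshoot:** I first pushed the clip about 5–6 mm past home. I gripped it again, drew it up until the force was zero, and released it.

**Last checks:**
- **Tubs:** the pictures show four collars nested and upright.
- **Gate:** it met its stop with about 16 N of reaction, and the last pictures show it shut.
- **Clip:** I put its origin about 1–2 mm below the hole's centre, against the 4 mm limit. It leans between −0.06 and −0.1 rad along the shaft. The two cameras differed by 1–2 mm on where the hole is, so I cannot pin the clip closer than that.
- **Other things:** the ones in view were where they had been, and the arm touched nothing when I handed in. I did not check every one again at the end.

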